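# Push stuck plugs out of square tubes into a drawer

### The job

Pull the small drawer of the plug station out to its stop, lay every clear tube that has an orange plug stuck in it into a lane of the station, and push each plug with the push rod (not with the gripper) through its tube, so that it drops out of the far end into the drawer. Then shut the drawer fully with the plugs inside, lay the push rod back with its grip on the black mat, and leave the glass dish and the small bottle where they stand.

Things in the scene. Friction and masses are not known exactly. Their poses are not given: they have to be found in the camera images.
- station: plug station, fixed; origin on the bench under the centre of the pulled-out drawer. x: from the drawer's handle to the white cabinet (from x = 77 to 223 mm, 116 wide, 65 high); y: from the drawer to the open side of the lanes; z up. A level deck 40 mm above the bench (y = 23 to 99) carries three lanes side by side, each for one square tube lying along y.
- lane0 (a point): where a tube's centre belongs in lane 0 (nearest the drawer's handle), 55 mm above the bench; station axes. White guides 9 mm high at both ends leave 35 mm between them for a 30 mm tube. A 3 mm lip below and a bar above (67 to 75 mm over the bench), both at y = 28 mm, stop the tube's far end; the bore stays free and opens 15 mm inside the drawer's wall.
- lane1 (a point): the same point of lane 1, 55 mm along x from lane 0; station axes.
- lane2 (a point): the same point of lane 2, 55 mm along x from lane 1; station axes.
- drawer (a joint): pull-out of the drawer, m: 0 shut, 0.144 at its outer stop. It slides along the station's -x axis against about 2 N of friction and stays where it is left. It may start slightly open.
- drawer_handle (a point): centre of the drawer's steel bar handle: a level round bar 10 mm thick and 60 mm long along the station's y, its centre line 26 mm above the bench, with a free gap of 28 mm between it and the drawer's blue front (top edge 34 mm above the bench). An arm at each end joins it to the front. Moves with the drawer; station axes.
- drawer_floor (a point): centre of the drawer's inner floor, 8 mm above the bench; moves with the drawer; station axes. The grey tray is 134 mm (x) by 86 mm (y) inside, walls 25 mm high above the floor, 36 mm on the -y side. At the outer stop it lies under the far ends of all three lanes.
- tube0_center (a point): centre of clear square tube 0: 64 mm long (own y, the bore's axis), 30 mm wide and high, 0.11 kg, with a 22 mm square bore straight through; either end may go first. Starts lying on the bench. A sprung ball in its top wall, half-way along, presses on the plug; without one it stands 1 mm into the bore. It slides on the deck up to the stop when pushed.
- plug0_center (a point): centre of the orange plug stuck in tube 0: a cylinder 20 mm in diameter and 26 mm long, its axis (own y) along the bore, 20 g, within 7 mm of the tube's middle. A push of 3 to 12 N along the bore frees it; once out it drops and may roll. Absent in some starts: tube 0 is empty then.
- tube1_center (a point): centre of clear square tube 1: 64 mm long (own y, the bore's axis), 30 mm wide and high, 0.11 kg, with a 22 mm square bore straight through; either end may go first. Starts lying on the bench. A sprung ball in its top wall, half-way along, presses on the plug; without one it stands 1 mm into the bore. It slides on the deck up to the stop when pushed.
- plug1_center (a point): centre of the orange plug stuck in tube 1: a cylinder 20 mm in diameter and 26 mm long, its axis (own y) along the bore, 20 g, within 7 mm of the tube's middle. A push of 3 to 12 N along the bore frees it; once out it drops and may roll. Absent in some starts: tube 1 is empty then.
- tube2_center (a point): centre of clear square tube 2: 64 mm long (own y, the bore's axis), 30 mm wide and high, 0.11 kg, with a 22 mm square bore straight through; either end may go first. Starts lying on the bench. A sprung ball in its top wall, half-way along, presses on the plug; without one it stands 1 mm into the bore. It slides on the deck up to the stop when pushed.
- plug2_center (a point): centre of the orange plug stuck in tube 2: a cylinder 20 mm in diameter and 26 mm long, its axis (own y) along the bore, 20 g, within 7 mm of the tube's middle. A push of 3 to 12 N along the bore frees it; once out it drops and may roll. Absent in some starts: tube 2 is empty then.
- rod_grip (a point): centre of the grip of the push rod: a green block 60 mm long (own x), 30 mm wide and high, with black bands; from its front (+x) a straight steel rod 10 mm thick and 90 mm long sticks out on the block's centre line. About 0.18 kg. Lies on the black mat on a flat side of the grip, grip centre 15 mm above the mat, rod level and clear of the mat.
- rod_tip (a point): end of the push rod, 120 mm along the rod's x axis from the centre of the grip.
- mat: black rubber tool mat, 220 mm (x) by 85 mm (y), 2 mm thick, fixed; origin at the centre of its underside.
- petri: round covered glass dish, 64 mm across, 14 mm high; bystander, origin under its centre.
- vial: small bottle with white cap, 34 mm across, 70 mm high; bystander, origin under its centre.

How it is judged:
By the outcome, as a careful person would: the job done as asked, in the order asked, and still so for the second after the job is handed in, with the robot touching nothing.
Of plug0, plug1, plug2 only 2 to 3 are there at a start; the rules pass over those that are not, and their reading is None.
At some moment in a run one of rod may be knocked a few centimetres aside while the robot is not near it.
Once in a run the grip may slacken for a moment while it holds something.
It also fails if it takes over 210 s, if anything falls off the work surface, if the arm or the gripper's body presses on something with over 40 N, if the wrist force passes 120 N, or if a joint passes its speed limit or range.

### The arm

A 6-joint arm with a two-finger parallel gripper is mounted at the origin on a cart in front of the work surface, level with it; the furniture and walls round the work are solid. World frame = base frame: x ahead of the robot, y to its left, z up, the work surface at z = 0. Lengths are in m, angles in rad, forces in N, time in s.
With the tool pointing down it reaches from about 0.35 to 0.725 m from the base axis. Payload 6 kg.
Tool frame: the origin (TCP) lies midway between the tips of the shut fingers; the grasp point (between the pads) lies 19 mm behind it; y points along the fingers, x is the direction in which the jaws open and shut, and the axes are right-handed (so a half turn about y gives the same grasp; the last joint's range is limited). The gripper opens to 85 mm and grips with 20 to 120 N. Pads are 22 mm wide; open, the fingers measure 114 mm over their backs; the gripper's body (76 mm by 85 mm) begins 54 mm behind the grasp point. The pads swing forward as they close: fully open they stand 13 mm farther back than shut.
Start: joints at [1.488, 0.04, 0.085, 0, -1.615, -0.334], TCP at [0.243, 0.549, 0.231] pointing down, gripper open.
Joint ranges: [-2.56, 2.56], [-1.29, 2.01], [-1.08, 1.49], [-3.29, 1.98], [-2.81, -0.18], [-2.99, 2.99]. Speed limits (rad/s): [2.57, 2.57, 3.01, 3.14, 3.14, 3.14].

### API

Orientations are given as a unit quaternion [x, y, z, w].
In Python, from station import sense, snapshot, get_calibration, finish_job gives the robot as it stands.
- The arm moves only by the tool send_rows, never from a script. Its argument "steps" is a list of rows, each a list of 3 entries, a list of its own where there are three numbers: the opening, from -1 (shut) to 1 (fully open), then the shift along the tool's x, y, z in m, then the turn about the tool's y in degrees. In form: [[grip, [dx, dy, dz], yaw], ...]. A call has 1 to 8 rows; each row shifts and turns the pose as measured when the row begins, along the tool's axes as they then stand; what a row does not reach is not made up. A row lasts 1/12 s, in which the tool goes at most 41.7 mm and 7.16 degrees, less where a joint would pass 70% of its speed; a pose out of reach is approached as far as the arm can. A call is refused whole if a number of a shift passes 0.0417 or a number of a turn 7.16, either way. A call with a gripper value outside its range is refused whole. The fingers move at their own pace and stop on an object; the grip force is fixed at half the most. Time passes only in rows, so rows that do not move let the fingers close. It gives the time, the measured TCP pose, the force and the opening at its end, in the units of the state.
- sense(): the state, without advancing time (a new reading comes with each control period).
- snapshot(name): name is "side" or "top" or "wrist"; returns the picture (480x640x3 uint8, blue, green, red); there is no depth.
- get_calibration(name): a dict with "fov_y" (degrees; the focal length in pixels is half the picture's height over the tangent of half this angle, whatever the lens; pixels are square), "cx", "cy" (the principal point, pixels), "position" and "attitude" of the camera in the world; the wrist camera has in their place "tool_from_camera" (4x4, takes a point from camera to tool coordinates, whose origin is the TCP and whose axes are the tool frame's). Camera axes: x right, y down, z forward; pixel columns grow to the right and rows downward; lengths in m; the calibration is good to about 2 mm. A picture is of the moment at which its call begins: read the wrist's pose just before it. get_calibration takes no time and is no camera call.
- finish_job(): hands the job in, once; it reports no verdict.
The state is a dict: "time_s": time; "joint_positions": joint angles; "joint_vel": joint speeds; "joint_efforts": joint torques, N m; "ee_pos": TCP position; "tcp_rot": TCP orientation; "force": force on the tool from outside, world axes, zero at the start; "wrist_torque": the same for the moment, N m; "opening": finger opening in m.
Only numpy, scipy, OpenCV 4.12 (cv2) and the standard library are available. Lean on these libraries where they do the work, as an engineer would, in place of code of your own. Each camera call takes 0.05 s, during which the arm holds its last target.

## Working session

There is one attempt and no reset: what is moved stays moved. The work goes in short steps, Python scripts to look and compute and a tool call to move; the robot and the scene stay as the last step left them, time stands still between calls to the robot, and variables do not carry over. Pictures are saved under pics/ and viewed, and the job is handed in when it is done.

Besides the shell and the picture viewer there is one more tool, called after "Call:" as name(argument=value, ...) on one line, values as JSON. send_rows: Moves the arm, as the interface text tells. Its arguments: {"type":"object","properties":{"steps":{"type":"array","items":{"type":"array"}}},"required":["steps"]}

```bash
ls; mkdir -p pics; python3 - <<'E'
from station import *
import cv2
s=sense()
for k,v in s.items(): print(k,v)
for n in ["side","top","wrist"]:
    print(n,get_calibration(n))
    cv2.imwrite(f"pics/{n}0.png",snapshot(n))
E
```

```text
pics
time_s 0.0
joint_positions [ 1.48766991e+00  4.08184082e-02  8.38086791e-02 -4.74009764e-04
 -1.61549770e+00 -3.33684399e-01]
joint_vel [ 6.62011970e-04 -7.76222219e-05  6.58532311e-04 -4.25207601e-04
  1.43555342e-04 -8.92972912e-04]
joint_efforts [ 4.36621740e-04 -3.68199599e+01  3.47415626e+01  6.93232879e+00
 -5.38668988e-03 -5.51170288e-06]
ee_pos [0.24270466 0.54836144 0.23027193]
tcp_rot [ 0.38624023 -0.59225163  0.59300204 -0.38523378]
force [ 0.71438343 -0.7121997  -0.60472864]
wrist_torque [-0.00855789 -0.02491305  0.02898149]
opening 0.08524369033361634
side {'fov_y': 47.17055904762019, 'cx': 330.4140016753593, 'cy': 239.92169554848167, 'position': array([0.85120812, 0.8180554 , 0.56683405]), 'attitude': array([ 0.17138838,  0.8540363 , -0.48206935, -0.09411248])}
top {'fov_y': 57.5197499318623, 'cx': 318.2285534966694, 'cy': 245.36613559920028, 'position': array([0.49395625, 0.07382217, 0.90436776]), 'attitude': array([ 7.12706039e-01, -7.01139467e-01,  5.48718536e-04, -2.12896357e-02])}
wrist {'fov_y': 71.6090292640717, 'cx': 311.9468033633459, 'cy': 239.7885258966122, 'tool_from_camera': array([[ 9.99999442e-01,  3.05130473e-04,  1.01142878e-03,
         4.54809038e-04],
       [-8.64532680e-04, -3.13890814e-01,  9.49458693e-01,
        -1.42685538e-01],
       [ 6.07186985e-04, -9.49459037e-01, -3.13890375e-01,
         8.11078728e-02],
       [ 0.00000000e+00,  0.00000000e+00,  0.00000000e+00,
         1.00000000e+00]])}
```

View pics/side0.png

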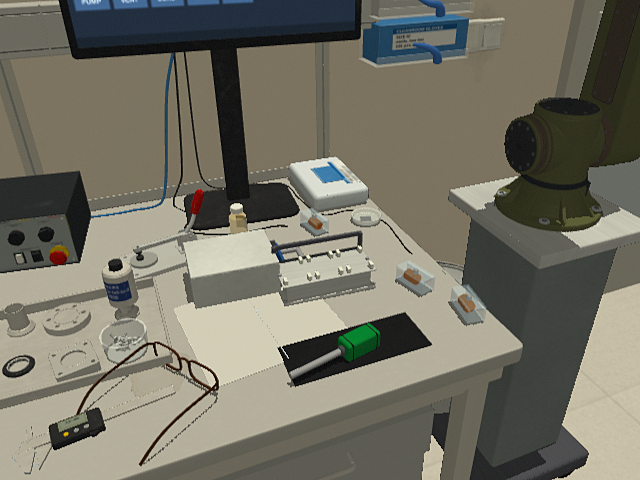

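View pics/top0.png

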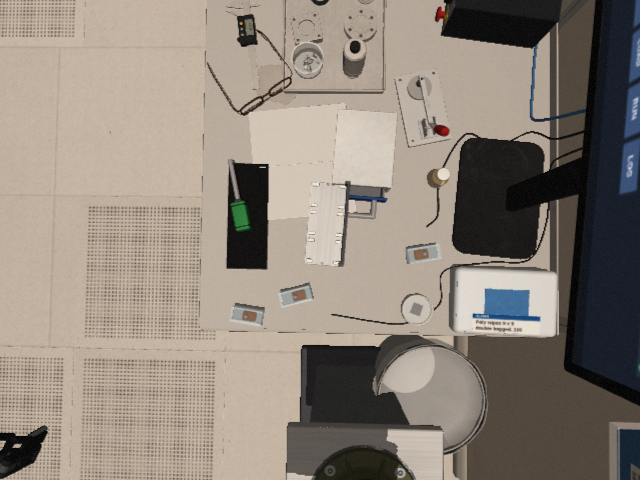

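View pics/wrist0.png

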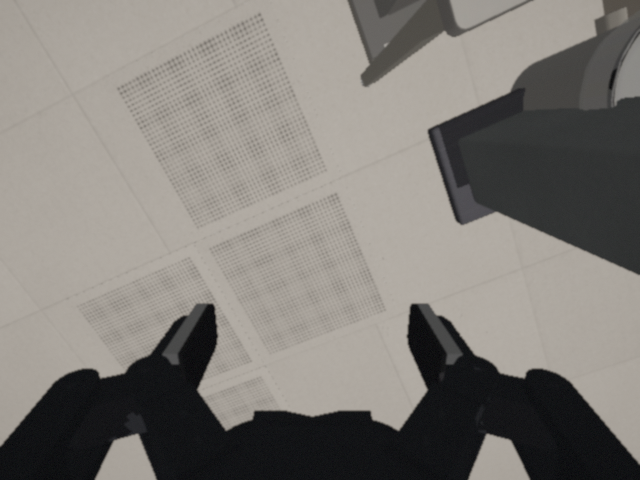

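```bash
cat > h.py <<'E'
import numpy as np, cv2
from scipy.spatial.transform import Rotation as R
from station import *
def cam(n, st=None):
    c=get_calibration(n); f=240/np.tan(np.radians(c["fov_y"])/2)
    K=np.array([[f,0,c["cx"]],[0,f,c["cy"]],[0,0,1]])
    if n=="wrist":
        st=st or sense()
        T=np.eye(4);T[:3,:3]=R.from_quat(st["tcp_rot"]).as_matrix();T[:3,3]=st["ee_pos"]
        T=T@np.array(c["tool_from_camera"])
        return K,T[:3,:3],T[:3,3]
    return K,R.from_quat(c["attitude"]).as_matrix(),np.array(c["position"])
def proj(n,P,st=None):
    K,Rm,p=cam(n,st); q=(np.atleast_2d(P)-p)@Rm; q=q@K.T; return q[:,:2]/q[:,2:]
def back(n,uv,z,st=None):
    K,Rm,p=cam(n,st); uv=np.atleast_2d(np.array(uv,float)); d=np.c_[uv,np.ones(len(uv))]@np.linalg.inv(K).T@Rm.T
    z=np.broadcast_to(z,len(uv)); return p+d*((z-p[2])/d[:,2])[:,None]
def zoom(img,x0,y0,x1,y1,k,fn):
    cv2.imwrite(fn,cv2.resize(img[y0:y1,x0:x1],None,fx=k,fy=k,interpolation=cv2.INTER_CUBIC))
E
python3 - <<'E'
from h import *
im=cv2.imread("pics/top0.png")
zoom(im,295,100,455,220,5,"pics/z1.png")
zoom(im,215,220,455,340,3,"pics/z2.png")
zoom(im,215,150,355,255,5,"pics/z3.png")
print(back("top",[[247,314],[296,294],[422,253],[240,215],[440,177],[416,309]],0.015))
E
```

```text
[[ 0.37917574  0.24282201  0.015     ]
 [ 0.42166758  0.14366312  0.015     ]
 [ 0.50913429 -0.1098557   0.015     ]
 [ 0.58097096  0.26167756  0.015     ]
 [ 0.66393173 -0.14467913  0.015     ]
 [ 0.39619199 -0.09892248  0.015     ]]
```

View pics/z1.png

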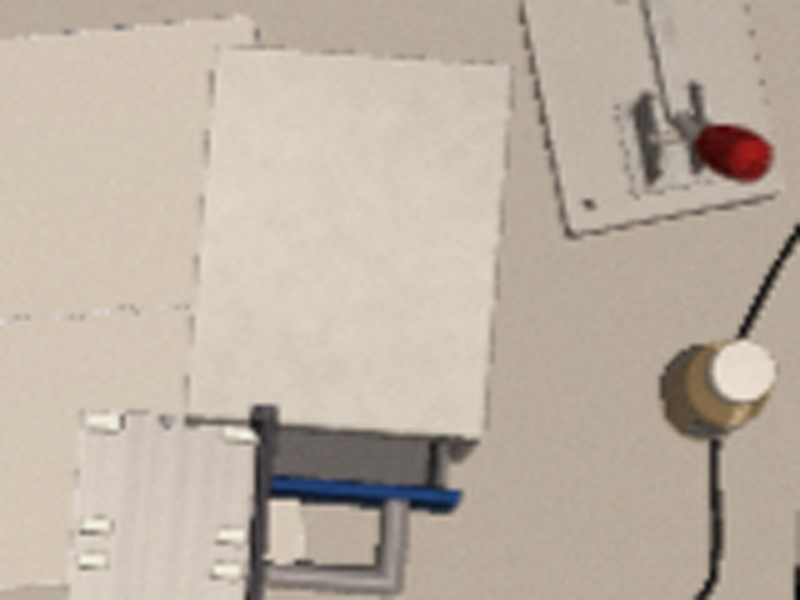

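View pics/z2.png

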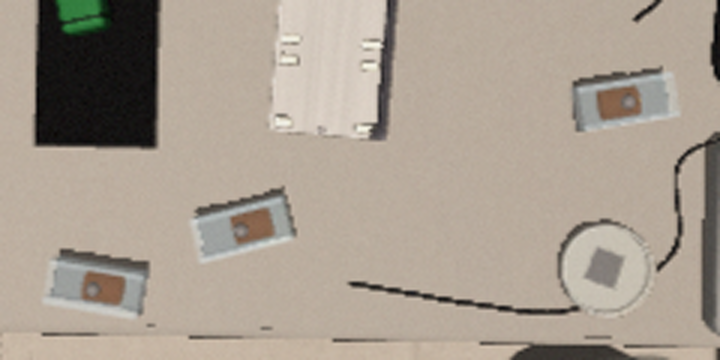

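View pics/z3.png

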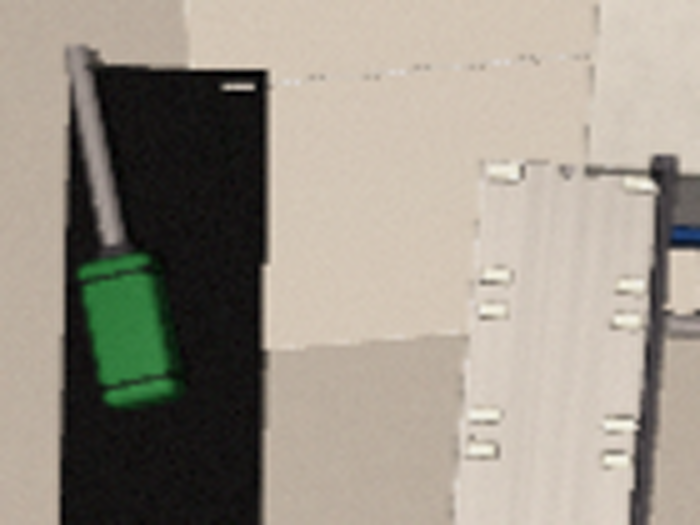

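```bash
python3 - <<'E'
from h import *
im=cv2.imread("pics/side0.png")
zoom(im,175,200,385,330,3.8,"pics/z4.png")
zoom(im,270,200,500,390,3.4,"pics/z5.png")
P=back("top",[[338.6,109.6],[397,113.4],[391,187],[333,182]],0.065)
print(P, np.linalg.norm(np.diff(P,axis=0),axis=1))
E
```

```text
[[ 0.78344019  0.06361683  0.065     ]
 [ 0.77679866 -0.04906285  0.065     ]
 [ 0.63401562 -0.0392019   0.065     ]
 [ 0.64236313  0.07223728  0.065     ]] [0.11287523 0.14312314 0.11175139]
```

View pics/z4.png

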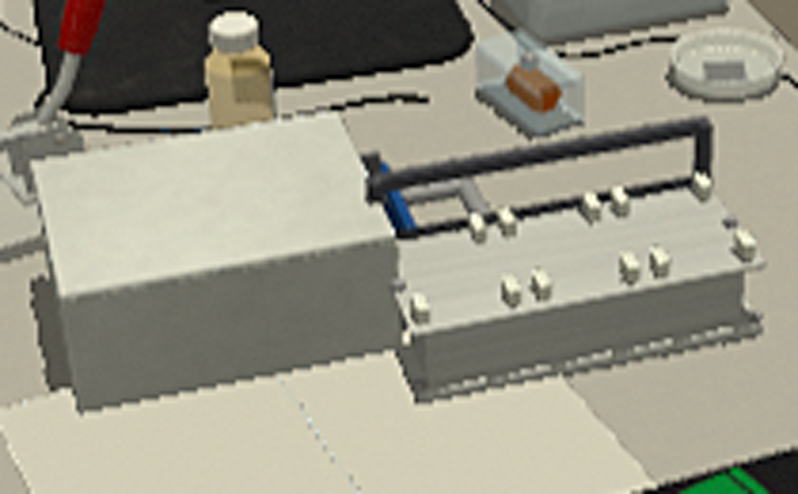

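View pics/z5.png

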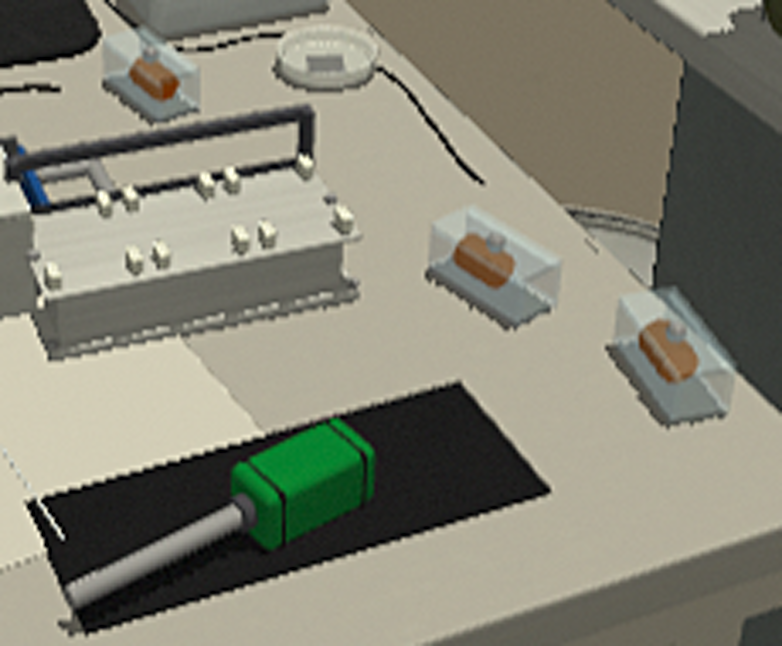

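```bash
python3 - <<'E'
from h import *
from scipy.optimize import least_squares
P=back("top",[[268.6,164.4],[267.7,269.3],[226.7,269]],0.002)
print(P, np.linalg.norm(np.diff(P,axis=0),axis=1))
def S(p,X):
    c,s=np.cos(p[2]),np.sin(p[2]); X=np.atleast_2d(X)/1000
    return np.c_[p[0]+c*X[:,0]-s*X[:,1],p[1]+s*X[:,0]+c*X[:,1],X[:,2]]
# top points
X=[[223,58,65],[223,-58,65],[77,-58,65],[77,58,65]]
ut=[[338.6,109.6],[397,113.4],[391,187],[333,182]]
us=np.array([[345,115],[37,165],[65,297],[395,240]])/3.8+[175,200] 
Xs=[[77,-58,65],[223,-58,65],[223,58,65],[77,58,65]]
for w in (0,1):
    f=lambda p: np.r_[(proj("top",S(p,X))-ut).ravel(), w*(proj("side",S(p,Xs))-us).ravel()]
    r=least_squares(f,[0.55,0.01,0]); print(r.x,r.fun.round(1))
    p=r.x
    im=cv2.imread("pics/top0.png")
    Y=X+[[-83,99,40],[77,99,40],[-83,23,40],[-55,99,40],[-55,23,40],[0,99,40],[55,99,40],[-67,0,26]]
    im=cv2.resize(im,None,fx=4,fy=4,interpolation=cv2.INTER_CUBIC)
    for u in proj("top",S(p,Y)): cv2.circle(im,tuple(np.int32((u+.5)*4)),4,(0,0,255),1)
    cv2.imwrite(f"pics/ov{w}.png",im[400:1000:,1150:1800])
E
```

```text
[[0.68880008 0.20684871 0.002     ]
 [0.47042945 0.20427132 0.002     ]
 [0.46955696 0.28965184 0.002     ]] [0.21838584 0.08538498]
[ 0.55950129  0.02176528 -0.06570598] [-0.7 -1.2  0.9 -0.7  1.   0.8 -1.2  1.1 -0.  -0.  -0.  -0.  -0.  -0.
 -0.  -0. ]
[ 0.55764967  0.02597174 -0.07251334] [-2.1 -0.4 -0.5  0.5 -0.9  1.9 -3.1  1.9 -1.7 -2.8 -1.9 -2.6 -2.2 -1.6
  0.3 -2.8]
```

View pics/ov1.png

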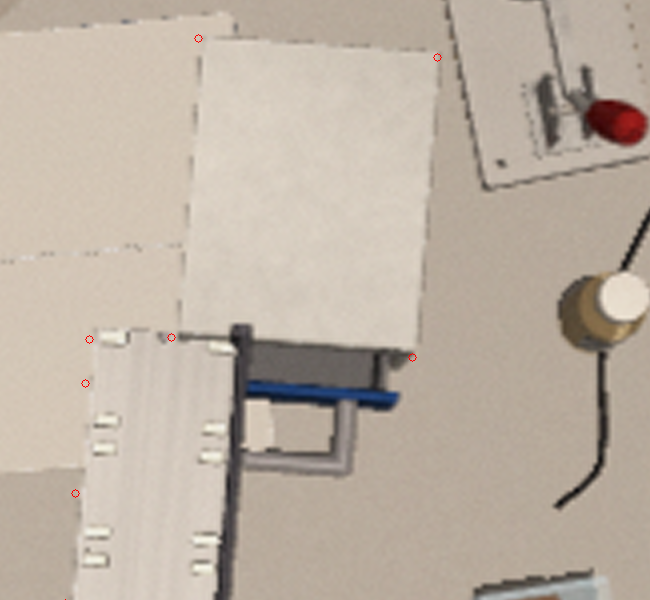

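```bash
cat >> h.py <<'E'
def plan(target,yaw=None,st=None,show=True):
    """world TCP target, heading (deg) of tool x in world -> tool shift, turn, n rows"""
    st=st or sense(); Rm=R.from_quat(st["tcp_rot"]).as_matrix(); d=np.array(target)-st["ee_pos"]
    t=Rm.T@d; h=np.degrees(np.arctan2(Rm[1,0],Rm[0,0]))
    print("heading x %.1f  axes:"%h, "ydown %.3f"%Rm[2,1], "shift tool",t.round(4),"dist %.3f rows>=%.1f"%(np.linalg.norm(d),np.linalg.norm(d)/.0417))
    if yaw is not None:
        dy=(yaw-h+180)%360-180
        s=-1 if Rm[2,1]<0 else 1   # turn about tool y (down) 
        print("turn about tool y: %.1f (world %.1f)"%(s*dy,dy), "j6",st["joint_positions"][5])
E
python3 - <<'E'
from h import *
s=sense(); print(R.from_quat(s["tcp_rot"]).as_matrix().round(3))
plan([0.45,0.15,0.35],0)
E
```

```text
[[-0.405 -0.     0.914]
 [-0.914 -0.001 -0.405]
 [ 0.001 -1.     0.   ]]
heading x -113.9  axes: ydown -1.000 shift tool [ 0.2806 -0.1191  0.3508] dist 0.465 rows>=11.1
turn about tool y: -113.9 (world 113.9) j6 -0.33368230162908874
```

```bash
cat >> h.py <<'E'
def rows(target,yaw=None,grip=1,n=None,st=None):
    """print rows (tool axes), simulated ideal"""
    import math
    st=st or sense(); Rm=R.from_quat(st["tcp_rot"]).as_matrix(); p=np.array(st["ee_pos"]); T=np.array(target)
    h=np.degrees(np.arctan2(Rm[1,0],Rm[0,0])); dy=0 if yaw is None else (yaw-h+180)%360-180
    need=max(np.linalg.norm(T-p)/.038,abs(dy)/6.8); n=n or max(1,math.ceil(need))
    print("heading %.1f pos %s d=%s dyaw %.1f n=%d"%(h,p.round(4),(T-p).round(4),dy,n))
    out=[]
    for i in range(n):
        hh=np.radians(h+dy*i/n); ax=np.array([np.cos(hh),np.sin(hh),0]); ay=np.array([0,0,-1.]); az=np.cross(ax,ay)
        d=(T-p)/n; out.append("[%g,[%.4f,%.4f,%.4f],%.1f]"%(grip,d@ax,d@ay,d@az,-dy/n))
    for i in range(0,n,8): print("["+",".join(out[i:i+8])+"]")
E
python3 - <<'E'
from h import *
rows([0.55,0.09,0.24],176)
E
```

```text
heading -113.9 pos [0.2428 0.5484 0.2305] d=[ 0.3072 -0.4584  0.0095] dyaw -70.1 n=15
[[1,[0.0197,-0.0006,0.0311],4.7],[1,[0.0171,-0.0006,0.0326],4.7],[1,[0.0143,-0.0006,0.0339],4.7],[1,[0.0115,-0.0006,0.0349],4.7],[1,[0.0086,-0.0006,0.0358],4.7],[1,[0.0057,-0.0006,0.0363],4.7],[1,[0.0027,-0.0006,0.0367],4.7],[1,[-0.0003,-0.0006,0.0368],4.7]]
[[1,[-0.0033,-0.0006,0.0366],4.7],[1,[-0.0063,-0.0006,0.0363],4.7],[1,[-0.0092,-0.0006,0.0356],4.7],[1,[-0.0121,-0.0006,0.0348],4.7],[1,[-0.0149,-0.0006,0.0337],4.7],[1,[-0.0175,-0.0006,0.0323],4.7],[1,[-0.0201,-0.0006,0.0308],4.7]]
```

Call:
send_rows(steps=[[1, [0.02, 0, 0.031], 4.7], [1, [0.017, 0, 0.033], 4.7], [1, [0.014, 0, 0.034], 4.7], [1, [0.0115, 0, 0.035], 4.7], [1, [0.0085, 0, 0.036], 4.7], [1, [0.006, 0, 0.036], 4.7], [1, [0.003, 0, 0.037], 4.7], [1, [0, 0, 0.037], 4.7]])

```text
time_s: 0.82
ee_pos: [0.4051, 0.2951, 0.2255]
tcp_rot: [0.17, -0.684, 0.689, -0.166]
force: [1.1, 0.1, -1.0]
opening: 0.0852
```

Call:
send_rows(steps=[[1, [-0.003, 0, 0.037], 4.7], [1, [-0.006, 0, 0.036], 4.7], [1, [-0.009, 0, 0.036], 4.7], [1, [-0.012, 0, 0.035], 4.7], [1, [-0.015, 0, 0.034], 4.7], [1, [-0.0175, 0, 0.032], 4.7], [1, [-0.02, 0, 0.031], 4.7], [1, [0, 0, 0], 0]])

```text
time_s: 1.48
ee_pos: [0.5455, 0.0578, 0.2253]
tcp_rot: [-0.045, -0.702, 0.709, 0.048]
force: [-0.7, -0.1, -0.5]
opening: 0.0851
```

```bash
python3 - <<'E'
from h import *
import json
s=sense(); im=snapshot("wrist"); cv2.imwrite("pics/w1.png",im)
json.dump({k:np.array(v).tolist() for k,v in s.items()},open("w1.json","w"))
rows([0.55,0.09,0.24],176); print(s["joint_positions"],s["time_s"])
E
```

```text
heading 172.7 pos [0.5448 0.0595 0.2253] d=[0.0052 0.0305 0.0147] dyaw 3.3 n=1
[[1,[-0.0013,-0.0147,-0.0309],-3.3]]
[ 0.475125   -0.0910404  -0.05659166  0.00489536 -1.61432357 -0.6064338 ] 1.4833
```

View pics/w1.png

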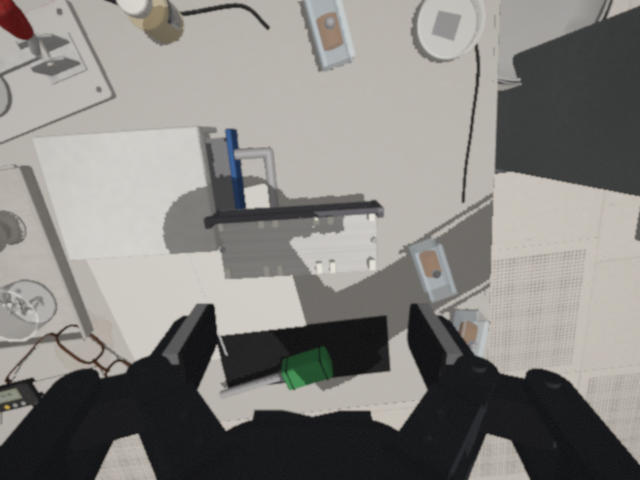

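```bash
python3 - <<'E'
from h import *
im=cv2.imread("pics/w1.png")
zoom(im,195,115,395,285,4,"pics/z6.png")
zoom(im,25,110,225,270,4,"pics/z7.png")
E
```

```text
(no output)
```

View pics/z6.png

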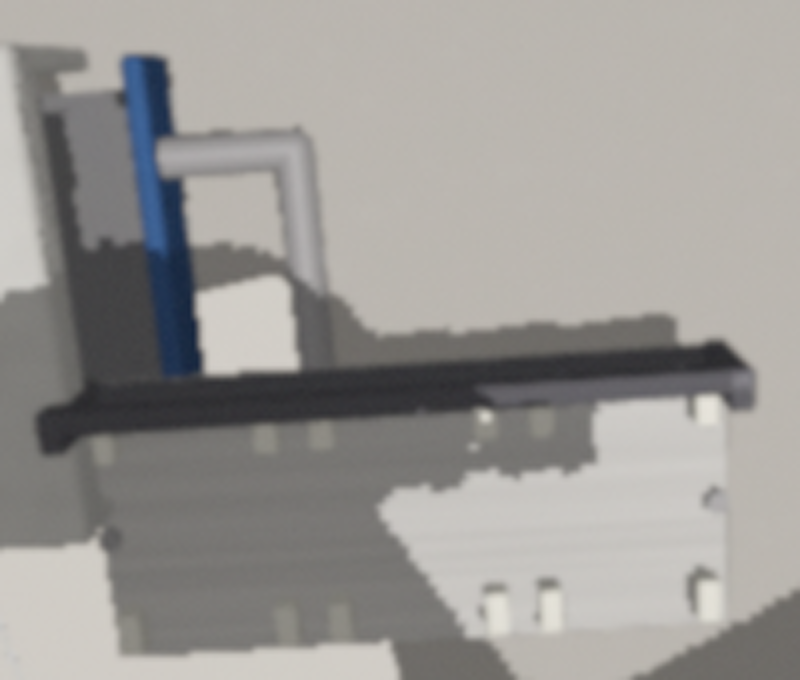

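View pics/z7.png

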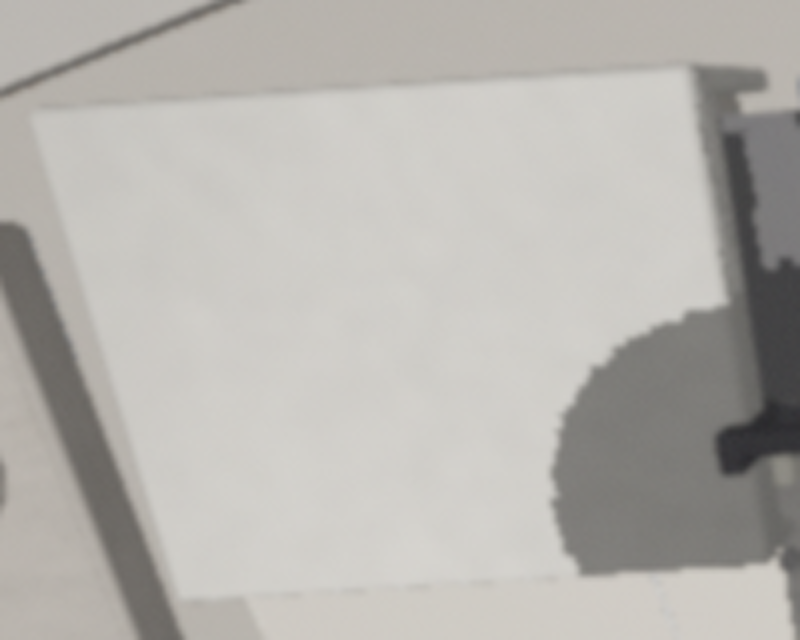

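```bash
cat > st.py <<'E'
from h import *
import json
from scipy.optimize import least_squares
def S(p,X):
    c,s=np.cos(p[2]),np.sin(p[2]); X=np.atleast_2d(X)/1000
    return np.c_[p[0]+c*X[:,0]-s*X[:,1],p[1]+s*X[:,0]+c*X[:,1],X[:,2]]
E
python3 - <<'E'
from st import *
s1=json.load(open("w1.json"))
uw=np.array([[690,68],[33,110],[180,600],[775,565]])/4+[25,110]-.4
Xw=[[77,-58,65],[223,-58,65],[223,58,65],[77,58,65]]
B=back("wrist",uw,.065,s1); print(B, [np.linalg.norm(B[i]-B[i-1]) for i in range(4)])
f=lambda p:(proj("wrist",S(p,Xw),s1)-uw).ravel()
r=least_squares(f,[0.55,0.01,0]); print(r.x,r.fun.round(1)); p=r.x
im=cv2.imread("pics/w1.png"); im=cv2.resize(im,None,fx=4,fy=4,interpolation=cv2.INTER_CUBIC)
Y=Xw+[[x,y,49] for x in (-72.5,-37.5,-17.5,17.5,37.5,72.5) for y in (99,)]+[[-83,99,40],[77,99,40],[-83,28,75],[77,28,75]]
for u in proj("wrist",S(p,Y),s1): cv2.circle(im,tuple(np.int32((u+.5)*4)),4,(0,0,255),1)
cv2.imwrite("pics/ov2.png",im[460:1140,780:1580])
E
```

```text
[[ 0.6321409  -0.0399132   0.065     ]
 [ 0.77555001 -0.05006653  0.065     ]
 [ 0.78387127  0.06382671  0.065     ]
 [ 0.63850308  0.07406926  0.065     ]] [np.float64(0.11415988284336039), np.float64(0.14376808367212296), np.float64(0.11419681802052452), np.float64(0.14572857887931062)]
[ 0.55794937  0.02245685 -0.06823018] [ 1.3 -1.1 -1.3 -0.5 -0.   1.3 -0.   1. ]
```

View pics/ov2.png

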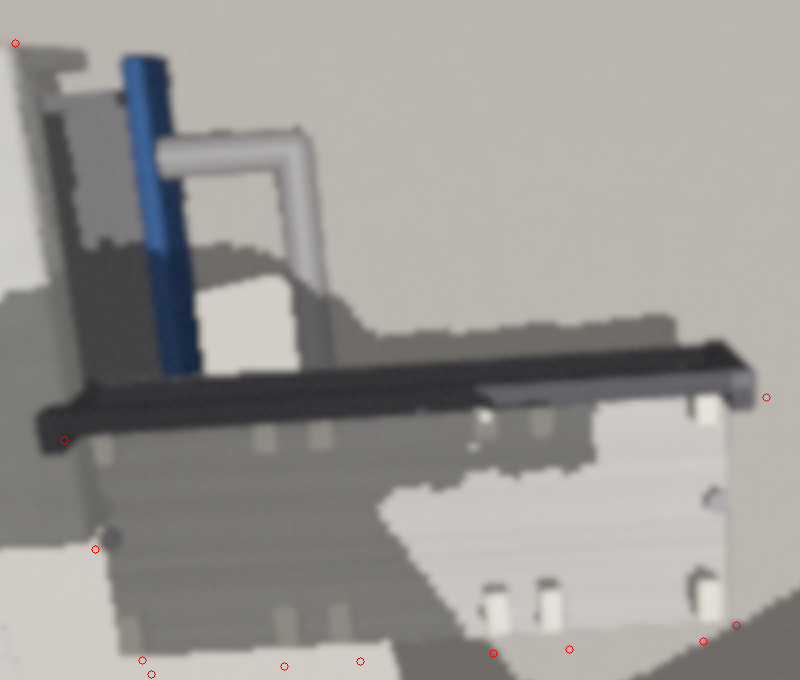

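```bash
python3 - <<'E'
from st import *
s1=json.load(open("w1.json"))
uw=np.array([[690,68],[33,110],[180,600],[775,565]])/4+[25,110]-.4
Xw=[[77,-58,65],[223,-58,65],[223,58,65],[77,58,65]]
ug=np.array([[140,648],[278,643],[350,640],[485,632],[562,629],[695,620]])/4+[195,115]-.4
gx=[72.5,37.5,17.5,-17.5,-37.5,-72.5]
ud=np.array([[120,655],[727,628]])/4+[195,115]-.4
def f(q):
    p=q[:3]; g=[[x,q[3],49] for x in gx]; d=[[q[4],99,40],[q[5],99,40]]
    return np.r_[(proj("wrist",S(p,Xw),s1)-uw).ravel()*.5,(proj("wrist",S(p,g),s1)-ug).ravel(),(proj("wrist",S(p,d),s1)-ud).ravel()]
r=least_squares(f,[0.55,0.01,0,95,77,-83]); print(r.x,r.fun.round(1)); p=r.x
json.dump(list(p[:3]),open("p.json","w"))
def mark(n,st,fn,crop):
    im=cv2.imread(fn); im=cv2.resize(im,None,fx=4,fy=4,interpolation=cv2.INTER_CUBIC)
    Y=Xw+[[x,p[3],49] for x in gx]+[[p[4],99,40],[p[5],99,40],[-83,28,75],[77,28,75]]
    for u in proj(n,S(p,Y),st): cv2.circle(im,tuple(np.int32((u+.5)*4)),4,(0,0,255),1)
    cv2.imwrite(f"pics/ov_{n}.png",im[crop[1]:crop[3],crop[0]:crop[2]])
mark("wrist",s1,"pics/w1.png",(780,460,1580,1140))
mark("top",None,"pics/top0.png",(1150,400,1750,1100))
mark("side",None,"pics/side0.png",(700,800,1500,1360))
# handle
uh=np.array([[285,130],[318,370]])/4+[195,115]-.4
for u in back("wrist",uh,0.026,s1):
    c,s=np.cos(p[2]),np.sin(p[2]); d=u[:2]-p[:2]; print("handle st",[c*d[0]+s*d[1],-s*d[0]+c*d[1]])
E
```

```text
[ 5.58837759e-01  2.25606149e-02 -7.46782632e-02  9.24266840e+01
  8.13229514e+01 -8.19646964e+01] [ 0.3 -0.7 -1.2 -1.  -0.8  0.1 -0.7  0.4  0.5  0.5 -0.6 -0.   0.5 -0.3
  0.2 -0.1  0.1 -0.3  0.5  0.1  0.1  1.4  0.   0. ]
handle st [np.float64(0.025334455043586335), np.float64(-0.03529720040305217)]
handle st [np.float64(0.022668502275524534), np.float64(0.025574085407889347)]
```

View pics/ov_wrist.png

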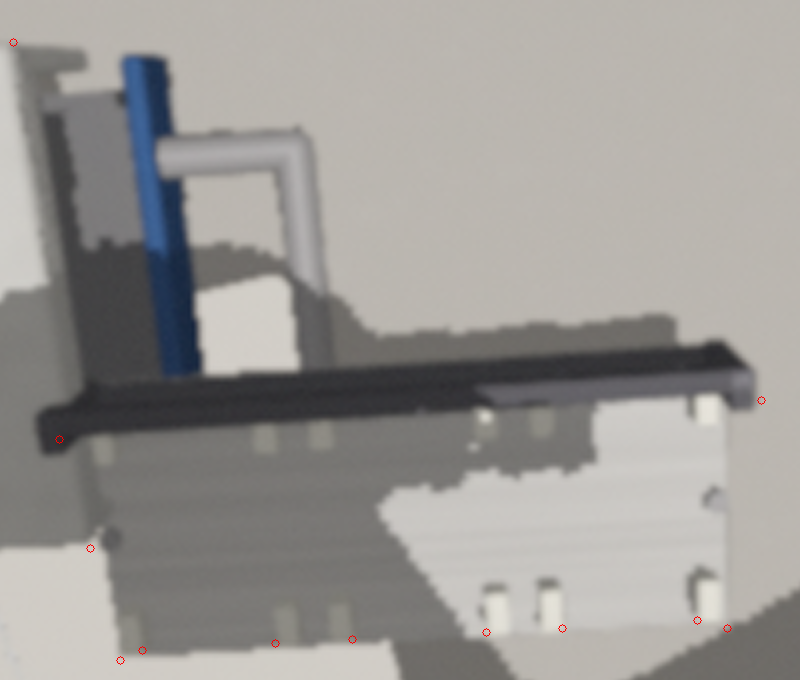

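View pics/ov_top.png

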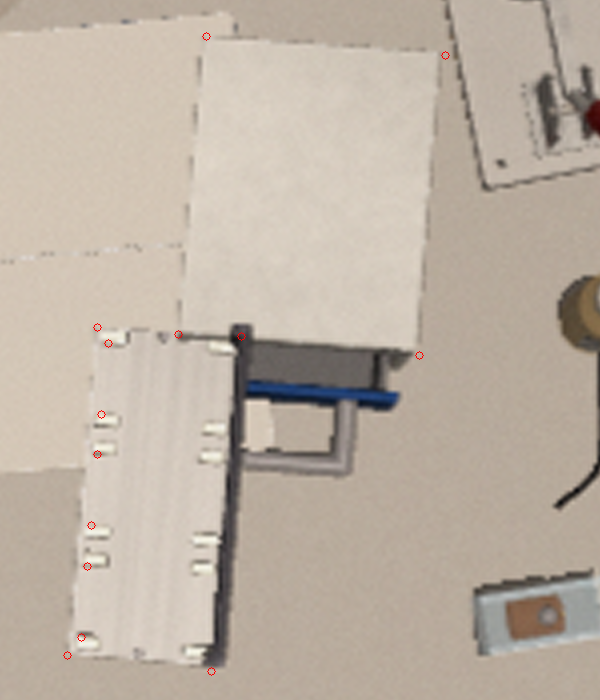

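View pics/ov_side.png

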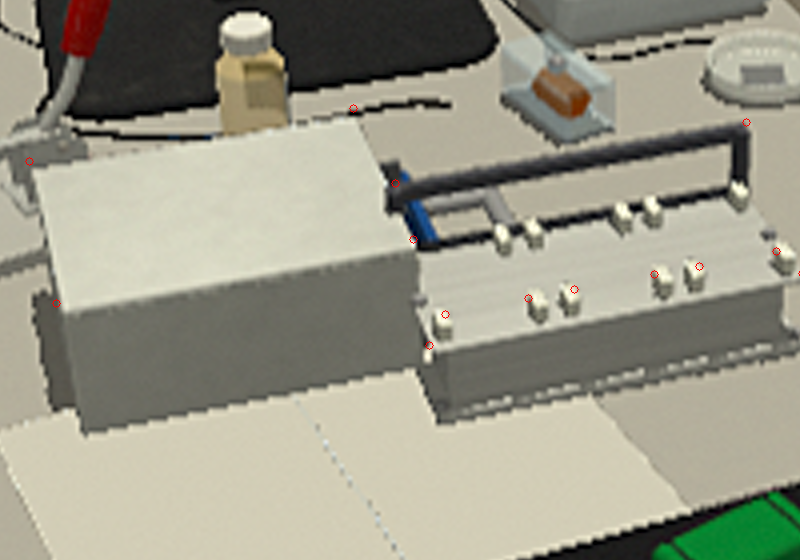

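```bash
cat >> st.py <<'E'
p=json.load(open("p.json")) if __import__("os").path.exists("p.json") else None
H=180+np.degrees(p[2])
def go(x,y,z,grip=1,n=None,yaw=H): rows(S(p,[x,y,z])[0],yaw,grip,n)
def where():
    s=sense(); d=s["ee_pos"][:2]-np.array(p[:2]); c,sn=np.cos(p[2]),np.sin(p[2]); Rm=R.from_quat(s["tcp_rot"]).as_matrix()
    print("st xy",((c*d[0]+sn*d[1])*1000).round(1),((-sn*d[0]+c*d[1])*1000).round(1),"z",(s["ee_pos"][2]*1000).round(1),"head err",(np.degrees(np.arctan2(Rm[1,0],Rm[0,0]))-H+180)%360-180,"open",s["opening"],"F",s["force"].round(1),"t",s["time_s"])
E
python3 -c "
from st import *
where(); go(24,-13,120,-.4)"
```

```text
st xy -16.8 35.8 z 225.3 head err -3.0542553392783702 open 0.0853134456705714 F [-0.1 -1.  -0.3] t 1.5333
heading 172.7 pos [0.5448 0.0595 0.2253] d=[ 0.037  -0.0517 -0.1053] dyaw 3.1 n=4
[[-0.4,[-0.0108,0.0263,0.0116],-0.8],[-0.4,[-0.0107,0.0263,0.0118],-0.8],[-0.4,[-0.0105,0.0263,0.0119],-0.8],[-0.4,[-0.0104,0.0263,0.0121],-0.8]]
```

Call:
send_rows(steps=[[-0.4, [-0.011, 0.022, 0.013], -0.8], [-0.4, [-0.011, 0.022, 0.013], -0.8], [-0.4, [-0.011, 0.022, 0.013], -0.8], [-0.4, [-0.01, 0.022, 0.013], -0.8], [-0.4, [0, 0.01, 0], 0], [-0.4, [0, 0, 0], 0], [-0.4, [0, 0, 0], 0]])

```text
time_s: 2.12
ee_pos: [0.5821, 0.0035, 0.1239]
tcp_rot: [-0.021, -0.705, 0.709, 0.025]
force: [-0.1, 0.3, 0.0]
opening: 0.0256
```

```bash
python3 -c "
from st import *
s=sense(); where(); go(24,-13,120,-.4); im=snapshot('wrist'); cv2.imwrite('pics/w2.png',im)
for X in ([24,0,26],[24,-30,26],[24,-13,26]): print(proj('wrist',S(p,X),s))"
```

```text
st xy 24.6 -17.3 z 123.9 head err 0.5944704850024607 open 0.02560199534460359 F [-0.1  0.3  0. ] t 2.1167
heading 176.3 pos [0.5821 0.0035 0.1239] d=[-0.0003  0.0043 -0.0039] dyaw -0.6 n=1
[[-0.4,[0.0006,0.0039,-0.0043],0.6]]
[[312.05038345 263.8721393 ]]
[[312.49225176 226.80980301]]
[[312.23793109 248.14131307]]
```

View pics/w2.png

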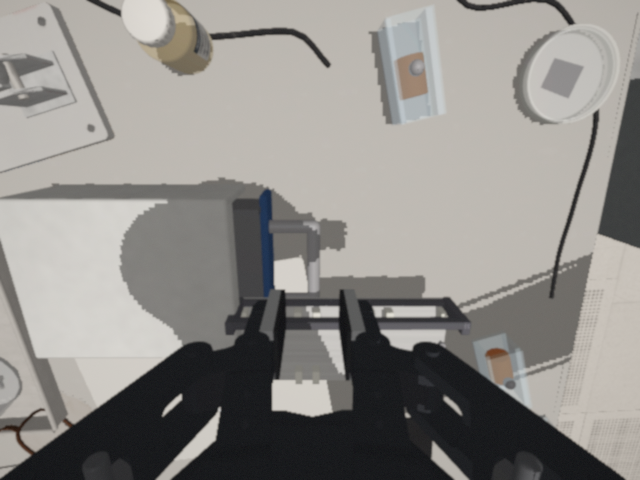

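Call:
send_rows(steps=[[-0.4, [0.0, 0.03, 0], 0.6], [-0.4, [0, 0.03, 0], 0], [-0.4, [0, 0.025, 0], 0], [-0.4, [0, 0.015, 0], 0], [-0.4, [0, 0.01, 0], 0], [-0.4, [0, 0, 0], 0]])

```text
time_s: 2.67
ee_pos: [0.5872, 0.0101, 0.0223]
tcp_rot: [-0.029, -0.707, 0.707, 0.019]
force: [-1.3, -0.1, -0.9]
opening: 0.0258
```

```bash
python3 -c "
from st import *
where()"
```

```text
st xy 29.2 -10.4 z 22.3 head err 0.4102419737769196 open 0.025782099562396903 F [-1.3 -0.1 -0.9] t 2.6667
```

```bash
python3 -c "
from st import *
s=sense();print(R.from_quat(s['tcp_rot']).as_matrix().round(3), s['joint_positions'])"
```

```text
[[-0.998  0.014 -0.067]
 [ 0.067 -0.001 -0.998]
 [-0.014 -1.    -0.   ]] [ 0.36171972  0.07101983 -0.2706804   0.00579426 -1.21629328 -0.43121175]
```

Call:
send_rows(steps=[[-0.4, [0, 0, 0], 0]])

```text
time_s: 2.75
ee_pos: [0.5878, 0.0107, 0.0237]
tcp_rot: [-0.029, -0.707, 0.707, 0.018]
force: [0.4, -0.1, 0.8]
opening: 0.0257
```

```bash
python3 -c "
from st import *
where();im=snapshot('wrist'); cv2.imwrite('pics/w3.png',im);where()"
```

```text
st xy 29.7 -9.7 z 23.7 head err 0.4699159375691977 open 0.02568566233865623 F [ 0.4 -0.1  0.8] t 2.75
st xy 29.8 -9.6 z 23.9 head err 0.46384059376717346 open 0.025872069135580808 F [-0.3  0.1  0.6] t 2.8
```

View pics/w3.png

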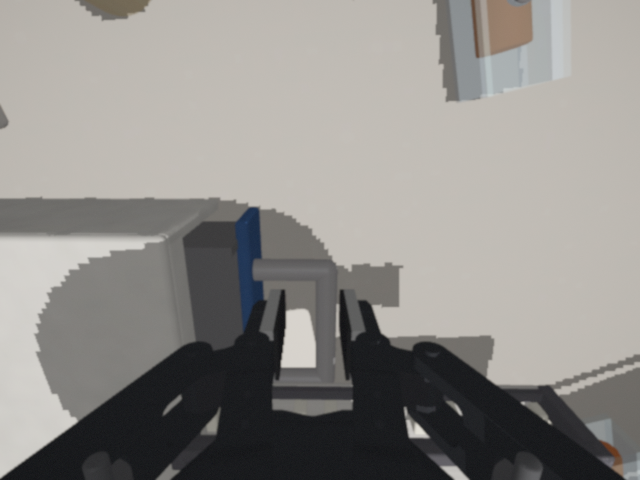

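Call:
send_rows(steps=[[-0.4, [0.005, 0.002, 0.003], -0.4], [-0.4, [0.001, 0.008, 0.001], 0], [-0.4, [0, 0.005, 0], 0], [-0.4, [0, 0, 0], 0]])

```text
time_s: 3.13
ee_pos: [0.5839, 0.0078, 0.0127]
tcp_rot: [0.029, 0.708, -0.706, -0.012]
force: [-0.1, 0.2, 0.2]
opening: 0.0257
```

```bash
python3 -c "
from st import *
where()"
```

```text
st xy 26.1 -12.8 z 12.7 head err 0.9505577467293165 open 0.02567880980930812 F [-0.1  0.2  0.2] t 3.1333
```

Call:
send_rows(steps=[[-1, [0, 0, 0], 0.9], [-1, [0, 0, 0], 0], [-1, [0, 0, 0], 0], [-1, [0, 0, 0], 0]])

```text
time_s: 3.47
ee_pos: [0.5838, 0.0077, 0.0128]
tcp_rot: [0.035, 0.707, -0.706, -0.019]
force: [-0.9, 0.5, -0.7]
opening: 0.0077
```

Call:
send_rows(steps=[[-1, [0.012, 0, 0], 0], [-1, [0.018, 0, 0], 0], [-1, [0.02, 0, 0], 0], [-1, [0.02, 0, 0], 0], [-1, [0.02, 0, 0], 0]])

```text
time_s: 3.88
ee_pos: [0.4987, 0.0133, 0.0127]
tcp_rot: [0.039, 0.707, -0.706, -0.015]
force: [2.6, -0.2, 2.0]
opening: 0.0076
```

```bash
python3 -c "
from st import *
where()"
```

```text
st xy -59.3 -13.7 z 12.7 head err -0.08338807644065582 open 0.007569265634812851 F [ 2.6 -0.2  2. ] t 3.8833
```

Call:
send_rows(steps=[[-1, [0.015, 0, 0], 0], [-1, [0.015, 0, 0], 0], [-1, [0.01, 0, 0], 0], [-1, [0.006, 0, 0], 0], [-1, [0.004, 0, 0], 0], [-1, [0.003, 0, 0], 0]])

```text
time_s: 4.38
ee_pos: [0.4522, 0.0166, 0.0129]
tcp_rot: [0.048, 0.707, -0.705, -0.004]
force: [25.9, -7.6, -20.0]
opening: 0.008
```

Call:
send_rows(steps=[[-1, [0.004, 0, 0], 0], [-1, [0.004, 0, 0], 0], [-1, [0.004, 0, 0], 0], [-1, [0.004, 0, 0], 0]])

```text
time_s: 4.72
ee_pos: [0.4526, 0.0167, 0.013]
tcp_rot: [0.062, 0.707, -0.704, 0.011]
force: [32.4, -8.6, -22.2]
opening: 0.0075
```

```bash
python3 -c "
from st import *
where()"
```

```text
st xy -105.5 -13.8 z 13.0 head err 0.11914694914452184 open 0.007530643635677593 F [ 32.4  -8.6 -22.2] t 4.7167
```

Call:
send_rows(steps=[[-0.4, [-0.001, 0, 0], 0], [-0.4, [0, 0, 0], 0], [-0.4, [0, 0, 0], 0], [-0.4, [0, 0, 0], 0]])

```text
time_s: 5.05
ee_pos: [0.4549, 0.0161, 0.0134]
tcp_rot: [0.064, 0.707, -0.704, 0.012]
force: [0.4, -0.2, -0.0]
opening: 0.0258
```

```bash
python3 -c "
from st import *
where()
s=sense();print(R.from_quat(s['tcp_rot']).as_matrix().round(3), s['joint_positions'])"
```

```text
st xy -103.2 -14.2 z 13.4 head err 0.06803092851413339 open 0.02578311668466172 F [ 0.4 -0.2 -0. ] t 5.05
[[-0.992  0.107 -0.073]
 [ 0.073  0.    -0.997]
 [-0.106 -0.994 -0.008]] [ 0.52669329 -0.40468954 -0.72615978  0.05847783 -1.1573287  -0.62079307]
```

```bash
cat >> h.py <<'E'
def rows(target,yaw=None,grip=1,n=None,st=None):
    import math
    st=st or sense(); R0=R.from_quat(st["tcp_rot"]); Rm=R0.as_matrix(); p=np.array(st["ee_pos"]); T=np.array(target)
    h=np.degrees(np.arctan2(Rm[1,0],Rm[0,0])); dy=0 if yaw is None else (yaw-h+180)%360-180
    need=max(np.linalg.norm(T-p)/.038,abs(dy)/6.8); n=n or max(1,math.ceil(need))
    print("heading %.1f d=%s dyaw %.1f n=%d tool-y %s"%(h,((T-p)*1000).round(1),dy,n,Rm[:,1].round(3)))
    out=[]
    for i in range(n):
        Rk=(R0*R.from_euler("y",-dy*i/n,degrees=True)).as_matrix(); d=Rk.T@((T-p)/n)
        out.append("[%g,[%.4f,%.4f,%.4f],%.1f]"%(grip,*d,-dy/n))
    for i in range(0,n,8): print("["+",".join(out[i:i+8])+"]")
E
python3 -c "
from st import *
go(-104,-14,80,-.4)"
```

```text
heading 175.8 d=[-0.8  0.2 66.6] dyaw -0.1 n=2 tool-y [ 0.107  0.    -0.994]
[[-0.4,[-0.0031,-0.0332,-0.0003],0.0],[-0.4,[-0.0031,-0.0332,-0.0004],0.0]]
```

Call:
send_rows(steps=[[-0.4, [-0.003, -0.033, 0], 0], [-0.4, [-0.003, -0.033, 0], 0], [-0.4, [0, -0.01, 0], 0], [-1, [0, 0, 0], 0]])

```text
time_s: 5.38
ee_pos: [0.4507, 0.0155, 0.0907]
tcp_rot: [0.061, 0.707, -0.705, 0.01]
force: [-0.2, 0.6, -0.1]
opening: 0.0148
```

```bash
python3 -c "
from st import *
where()
go(-115,75,80,-1); im=snapshot('top'); zoom(im,195,150,475,350,2.8,'pics/t2.png')"
```

```text
st xy -107.3 -15.1 z 90.7 head err 0.07045628858870145 open 0.01483298221772777 F [-0.2  0.6 -0.1] t 5.3833
heading 175.8 d=[ -0.9  90.4 -10.7] dyaw -0.1 n=3 tool-y [ 0.101 -0.001 -0.995]
[[-1,[0.0029,0.0035,-0.0300],0.0],[-1,[0.0029,0.0035,-0.0300],0.0],[-1,[0.0029,0.0035,-0.0300],0.0]]
```

View pics/t2.png

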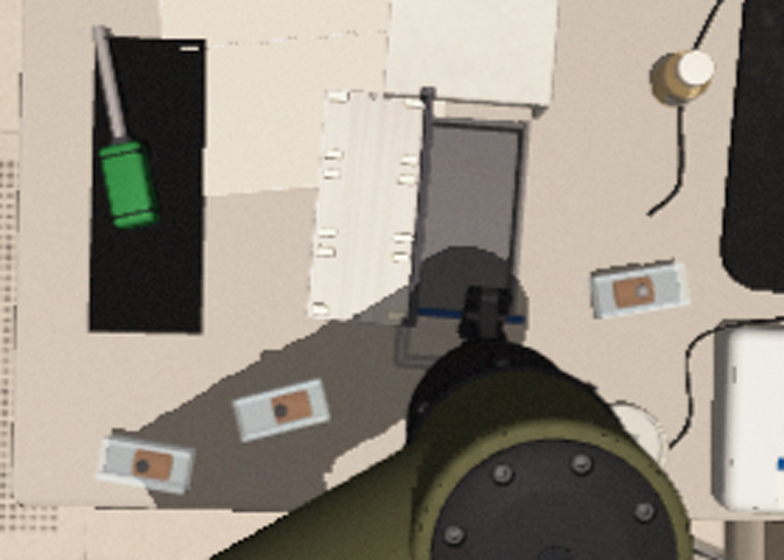

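Call:
send_rows(steps=[[-1, [0.003, 0.003, -0.03], 0], [-1, [0.003, 0.003, -0.03], 0], [-1, [0.003, 0.003, -0.03], 0], [-1, [0, 0, 0], 0], [-1, [0, 0, 0], 0]])

```text
time_s: 5.85
ee_pos: [0.447, 0.1083, 0.0746]
tcp_rot: [0.061, 0.706, -0.705, 0.006]
force: [-0.1, -1.2, -0.7]
opening: 0.0001
```

```bash
python3 -c "
from st import *
where()
go(-115,75,24,-1)"
```

```text
st xy -117.9 77.1 z 74.6 head err -0.14757297361481392 open 8.394351472242986e-05 F [-0.1 -1.2 -0.7] t 5.85
heading 175.6 d=[  2.8  -2.3 -50.6] dyaw 0.1 n=2 tool-y [ 0.095 -0.002 -0.995]
[[-1,[0.0009,0.0253,0.0012],-0.1],[-1,[0.0009,0.0253,0.0012],-0.1]]
```

Call:
send_rows(steps=[[-1, [0.001, 0.025, 0.001], 0], [-1, [0.001, 0.025, 0.001], 0], [-1, [0, 0, 0], 0], [-1, [-0.01, 0, 0], 0], [-1, [-0.005, 0, 0], 0], [-1, [-0.004, 0, 0], 0]])

```text
time_s: 6.35
ee_pos: [0.4668, 0.1022, 0.0218]
tcp_rot: [-0.059, -0.705, 0.706, -0.005]
force: [-0.3, 0.3, -0.1]
opening: 0.0002
```

```bash
python3 -c "
from st import *
where()
go(-115,75,24,-1)"
```

```text
st xy -97.7 72.5 z 21.8 head err -0.13560838945531373 open 0.00022579121707516075 F [-0.3  0.3 -0.1] t 6.35
heading 175.6 d=[-17.1   3.8   2.2] dyaw 0.1 n=1 tool-y [ 0.09  -0.005 -0.996]
[[-1,[0.0170,-0.0037,-0.0025],-0.1]]
```

Call:
send_rows(steps=[[-1, [-0.004, 0, 0], 0], [-1, [-0.004, 0, 0], 0], [-1, [-0.004, 0, 0], 0]])

```text
time_s: 6.6
ee_pos: [0.4707, 0.1014, 0.0223]
tcp_rot: [-0.052, -0.705, 0.707, 0.004]
force: [-37.6, 9.3, 22.2]
opening: -0.0002
```

```bash
python3 -c "
from st import *
where()
go(-115,75,24,-1)"
```

```text
st xy -93.8 72.1 z 22.3 head err -0.2940985992749461 open -0.00016248549908125194 F [-37.6   9.3  22.2] t 6.6
heading 175.4 d=[-21.    4.5   1.7] dyaw 0.3 n=1 tool-y [ 0.068 -0.005 -0.998]
[[-1,[0.0211,-0.0032,-0.0028],-0.3]]
```

Call:
send_rows(steps=[[-1, [-0.003, 0, 0], 0], [-1, [-0.003, 0, 0], 0], [-1, [-0.003, 0, 0], 0]])

```text
time_s: 6.85
ee_pos: [0.47, 0.1016, 0.0228]
tcp_rot: [-0.044, -0.705, 0.707, 0.013]
force: [-21.9, 5.1, 11.1]
opening: -0.0001
```

```bash
python3 -c "
from st import *
where()
go(-115,75,24,-1)"
```

```text
st xy -94.4 72.2 z 22.8 head err -0.3483046815756552 open -0.00014590129782202706 F [-21.9   5.1  11.1] t 6.85
heading 175.4 d=[-20.3   4.4   1.2] dyaw 0.3 n=1 tool-y [ 0.044 -0.004 -0.999]
[[-1,[0.0205,-0.0021,-0.0027],-0.3]]
```

Call:
send_rows(steps=[[-1, [-0.003, 0, 0], 0], [-1, [-0.003, 0, 0], 0], [-1, [-0.003, 0, 0], 0], [-1, [-0.003, 0, 0], 0], [-1, [-0.002, 0, 0], 0]])

```text
time_s: 7.27
ee_pos: [0.4692, 0.1017, 0.0234]
tcp_rot: [-0.031, -0.705, 0.708, 0.026]
force: [-11.8, 2.4, 6.3]
opening: -0.0003
```

```bash
python3 -c "
from st import *
where()
go(-115,75,24,-1)"
```

```text
st xy -95.3 72.2 z 23.4 head err -0.38941755313538806 open -0.00027142717446511757 F [-11.8   2.4   6.3] t 7.2667
heading 175.3 d=[-19.4   4.2   0.6] dyaw 0.4 n=1 tool-y [ 0.007 -0.004 -1.   ]
[[-1,[0.0197,-0.0008,-0.0026],-0.4]]
```

```bash
python3 -c "
from st import *
rows([0.425,0.195,0.15],H,1)"
```

```text
heading 175.3 d=[-44.2  93.3 126.6] dyaw 0.4 n=5 tool-y [ 0.007 -0.004 -1.   ]
[[1,[0.0101,-0.0255,-0.0178],-0.1],[1,[0.0101,-0.0255,-0.0178],-0.1],[1,[0.0101,-0.0255,-0.0178],-0.1],[1,[0.0101,-0.0255,-0.0178],-0.1],[1,[0.0100,-0.0255,-0.0179],-0.1]]
```

Call:
send_rows(steps=[[-1, [0.01, 0, 0], -0.1], [-1, [0.01, -0.026, 0], -0.1], [-1, [0.005, -0.03, -0.02], -0.1], [1, [0.01, -0.03, -0.03], -0.1], [1, [0.01, -0.02, -0.025], 0], [1, [0.005, -0.015, -0.02], 0], [1, [0, 0, 0], 0], [1, [0, 0, 0], 0]])

```text
time_s: 7.93
ee_pos: [0.4247, 0.2033, 0.1537]
tcp_rot: [0.031, 0.707, -0.706, -0.025]
force: [0.2, -0.3, 0.4]
opening: 0.0602
```

```bash
cat >> st.py <<'E'
def look(name,n="wrist"):
    s=sense(); im=snapshot(n); cv2.imwrite(f"pics/{name}.png",im)
    json.dump({k:np.array(v).tolist() for k,v in s.items()},open(name+".json","w")); return im,s
E
python3 -c "
from st import *
look('w4'); where()"
```

```text
st xy -146.9 169.9 z 153.9 head err -0.2770882452671515 open 0.06768421021172065 F [-0.2  0.4 -0.1] t 7.9833
```

View pics/w4.png

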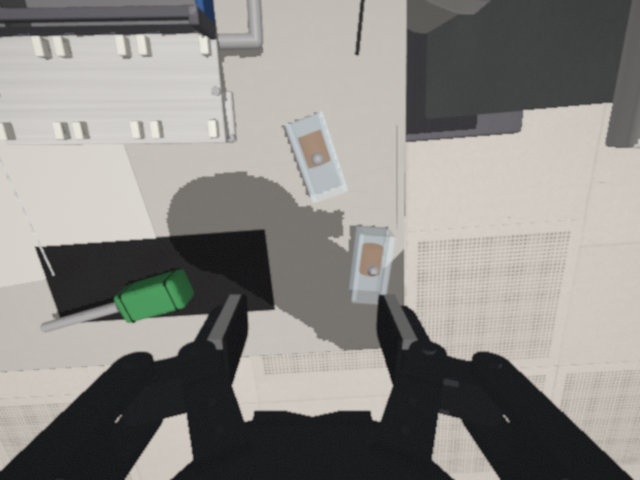

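```bash
python3 -c "
from st import *
im=cv2.imread('pics/w4.png'); zoom(im,270,100,410,310,3.8,'pics/z8.png')"
```

```text
(no output)
```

View pics/z8.png

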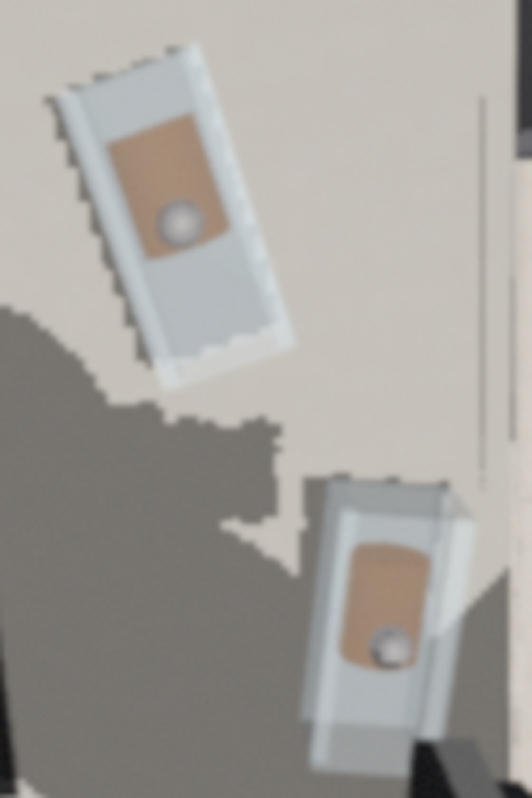

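```bash
cat >> st.py <<'E'
def tube(name,uv,z=.03,L=64,W=30):
    s=json.load(open(name+".json")); B=back("wrist",uv,z,s)[:,:2]
    print("sides",[round(1000*np.linalg.norm(B[i]-B[i-1])) for i in range(len(B))])
    f=lambda q:(np.array([[q[0]+np.cos(q[2])*a-np.sin(q[2])*b,q[1]+np.sin(q[2])*a+np.cos(q[2])*b] for a,b in LOC])-B).ravel()
    LOC=np.array([[W/2,-L/2],[-W/2,-L/2],[-W/2,L/2],[W/2,L/2]])/1000
    r=least_squares(f,[*B.mean(0),0]); q=r.x; print("centre",q[:2].round(4),"yaw",np.degrees(q[2]).round(1),"res",(r.fun*1000).round(1)); return q
E
python3 -c "
from st import *
z=lambda a:np.array(a)/3.8+[270,100]-.4
# order: +x side,-y end first  (image right = world -x, image up = -y)
tube('w4',z([[55,97],[195,45],[297,345],[160,390]]))
tube('w4',z([[340,510],[475,515],[440,775],[310,770]]))
print(back('wrist',z([[180,222],[393,647]]),.031,json.load(open('w4.json'))))
"
```

```text
sides [63, 29, 63, 31]
centre [0.4175 0.1439] yaw 15.2 res [ 0.3 -0.3 -0.2 -0.7  0.3  0.3 -0.4  0.7]
sides [65, 30, 65, 31]
centre [0.3761 0.2415] yaw -7.6 res [ 0.2 -0.   0.1  0.5  0.3 -0.1 -0.6 -0.4]
[[0.41711019 0.1433085  0.031     ]
 [0.37571523 0.24105433 0.031     ]]
```

```bash
python3 -c "
from st import *
rows([.4136,.1584,.06],195.2,.2)"
```

```text
heading 175.4 d=[-11.4 -44.6 -93.9] dyaw 19.8 n=3 tool-y [ 0.008  0.002 -1.   ]
[[0.2,[0.0029,0.0312,0.0152],-6.6],[0.2,[0.0046,0.0312,0.0148],-6.6],[0.2,[0.0062,0.0312,0.0141],-6.6]]
```

Call:
send_rows(steps=[[0.2, [0.003, 0.02, 0.014], -5], [0.2, [0.004, 0.02, 0.014], -5], [0.2, [0.005, 0.02, 0.014], -5], [0.2, [0.002, 0.02, 0.002], -4], [0.2, [0, 0.008, 0], -1], [0.2, [0, 0, 0], 0], [0.2, [0, 0, 0], 0]])

```text
time_s: 8.57
ee_pos: [0.4123, 0.1514, 0.0598]
tcp_rot: [0.096, -0.7, 0.701, -0.099]
force: [-0.2, -0.3, 0.6]
opening: 0.0513
```

```bash
python3 -c "
from st import *
rows([.4136,.1584,.02],195.2,.2)"
```

```text
heading -164.1 d=[  1.3   7.  -39.8] dyaw -0.7 n=2 tool-y [ 0.006 -0.001 -1.   ]
[[0.2,[-0.0015,0.0199,-0.0032],0.3],[0.2,[-0.0015,0.0199,-0.0032],0.3]]
```

Call:
send_rows(steps=[[0.2, [-0.0015, 0.018, -0.003], 0.4], [0.2, [-0.0015, 0.018, -0.003], 0.3], [0.2, [0, 0.008, 0], 0], [0.2, [0, 0, 0], 0], [0.2, [0, 0, 0], 0]])

```text
time_s: 8.98
ee_pos: [0.4175, 0.1597, 0.0201]
tcp_rot: [-0.086, 0.701, -0.701, 0.095]
force: [0.3, -0.8, 0.3]
opening: 0.0513
```

```bash
python3 -c "
from st import *
rows([.4136,.1584,.008],195.2,.2)"
```

```text
heading -165.3 d=[ -3.9  -1.3 -12.1] dyaw 0.5 n=1 tool-y [ 0.012  0.002 -1.   ]
[[0.2,[0.0042,0.0121,0.0003],-0.5]]
```

Call:
send_rows(steps=[[0.2, [0.004, 0.006, 0.001], -0.5], [0.2, [0, 0.005, 0], 0], [0.2, [0, 0, 0], 0], [-1, [0, 0, 0], 0], [-1, [0, 0, 0], 0], [-1, [0, 0, 0], 0], [-1, [0, 0, 0], 0], [-1, [0, 0, 0], 0]])

```text
time_s: 9.65
ee_pos: [0.4153, 0.1588, 0.0123]
tcp_rot: [-0.088, 0.702, -0.7, 0.1]
force: [0.1, -0.6, -1.8]
opening: 0.0288
```

```bash
python3 -c "
from st import *
where();rows([.4136,.1584,.12],H,-1)"
```

```text
st xy -153.3 125.2 z 12.3 head err 19.511288944136822 open 0.028803316092897775 F [ 0.1 -0.6 -1.8] t 9.65
heading -164.8 d=[ -1.7  -0.4 107.7] dyaw -19.5 n=3 tool-y [ 0.016  0.005 -1.   ]
[[-1,[-0.0000,-0.0359,-0.0000],6.5],[-1,[-0.0000,-0.0359,-0.0000],6.5],[-1,[-0.0000,-0.0359,-0.0000],6.5]]
```

Call:
send_rows(steps=[[-1, [0, -0.02, 0], 0], [-1, [0, -0.03, 0], 4], [-1, [0, -0.03, 0], 4], [-1, [0, -0.03, 0], 4], [-1, [0, -0.01, 0], 4], [-1, [0, 0, 0], 3.5], [-1, [0, 0, 0], 0]])

```text
time_s: 10.23
ee_pos: [0.4115, 0.1566, 0.1349]
tcp_rot: [0.036, 0.707, -0.706, -0.029]
force: [-0.3, 0.6, -2.1]
opening: 0.0287
```

```bash
python3 -c "
from st import *
where();go(55,80,125,-1,8)"
```

```text
st xy -157.0 122.6 z 134.9 head err -0.9566603502376552 open 0.02867467691682165 F [-0.3  0.6 -2.1] t 10.2333
heading 174.8 d=[208.2 -58.3  -9.9] dyaw 1.0 n=8 tool-y [ 0.011  0.002 -1.   ]
[[-1,[-0.0266,0.0015,0.0049],-0.1],[-1,[-0.0266,0.0015,0.0049],-0.1],[-1,[-0.0265,0.0015,0.0050],-0.1],[-1,[-0.0265,0.0015,0.0051],-0.1],[-1,[-0.0265,0.0015,0.0051],-0.1],[-1,[-0.0265,0.0015,0.0052],-0.1],[-1,[-0.0265,0.0015,0.0052],-0.1],[-1,[-0.0265,0.0015,0.0053],-0.1]]
```

Call:
send_rows(steps=[[-1, [-0.0265, 0.001, 0.005], -0.1], [-1, [-0.0265, 0.001, 0.005], -0.1], [-1, [-0.0265, 0.001, 0.005], -0.1], [-1, [-0.0265, 0.001, 0.005], -0.1], [-1, [-0.0265, 0.001, 0.005], -0.1], [-1, [-0.0265, 0.001, 0.005], -0.1], [-1, [-0.0265, 0.001, 0.005], -0.1], [-1, [-0.015, 0, 0.003], 0]])

```text
time_s: 10.9
ee_pos: [0.6138, 0.1017, 0.1242]
tcp_rot: [0.022, 0.708, -0.705, -0.018]
force: [-1.1, 0.5, -1.5]
opening: 0.0286
```

Call:
send_rows(steps=[[-1, [0, 0, 0], 0], [-1, [0, 0, 0], 0]])

```text
time_s: 11.07
ee_pos: [0.6151, 0.0998, 0.1199]
tcp_rot: [0.019, 0.707, -0.706, -0.02]
force: [0.1, 0.5, -1.3]
opening: 0.0286
```

```bash
python3 -c "
from st import *
where();go(55,80,70,-1); look('w5')"
```

```text
st xy 50.4 81.2 z 119.9 head err 1.1053289309932381 open 0.02859754334954207 F [ 0.1  0.5 -1.3] t 11.0667
heading 176.8 d=[  4.5  -1.6 -49.9] dyaw -1.1 n=2 tool-y [-0.     0.001 -1.   ]
[[-1,[-0.0023,0.0249,0.0007],0.6],[-1,[-0.0023,0.0249,0.0007],0.6]]
```

View pics/w5.png

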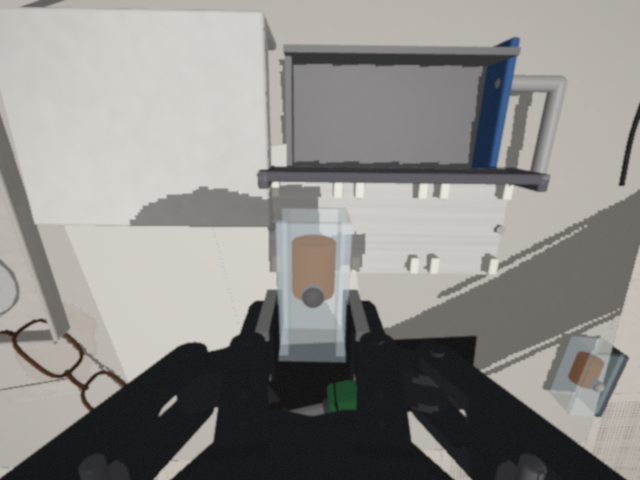

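Call:
send_rows(steps=[[-1, [-0.0015, 0.018, 0], 0.5], [-1, [-0.0015, 0.018, 0], 0.5], [-1, [0, 0.008, 0], 0], [-1, [0, 0, 0], 0], [-1, [0, 0, 0], 0]])

```text
time_s: 11.53
ee_pos: [0.6151, 0.1012, 0.0749]
tcp_rot: [0.023, 0.707, -0.706, -0.024]
force: [-0.3, -0.2, -1.1]
opening: 0.0287
```

```bash
python3 -c "
from st import *
where();go(55,80,60,-1); look('w6')"
```

```text
st xy 50.3 82.6 z 74.9 head err 0.45855429367136935 open 0.02865078508848664 F [-0.3 -0.2 -1.1] t 11.5333
heading 176.2 d=[  4.5  -2.9 -14.9] dyaw -0.5 n=1 tool-y [-0.     0.001 -1.   ]
[[-1,[-0.0047,0.0149,0.0026],0.5]]
```

View pics/w6.png

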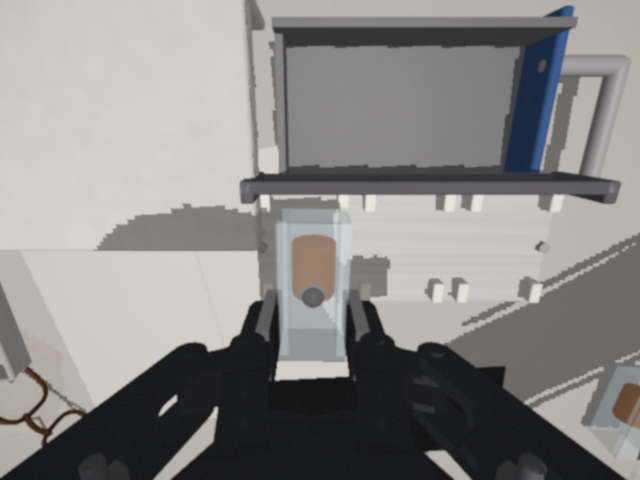

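Call:
send_rows(steps=[[-1, [-0.0048, 0, 0.003], 0.5], [-1, [0, 0, 0], 0], [-1, [0, 0.007, 0], 0], [-1, [0, 0, 0], 0]])

```text
time_s: 11.92
ee_pos: [0.6215, 0.0985, 0.0716]
tcp_rot: [0.028, 0.708, -0.705, -0.025]
force: [0.2, 0.4, -2.1]
opening: 0.0288
```

```bash
python3 -c "
from st import *
where();go(55,79,53,-1)"
```

```text
st xy 56.8 80.4 z 71.6 head err -0.004450832471576405 open 0.028795749924102075 F [ 0.2  0.4 -2.1] t 11.9167
heading 175.7 d=[ -1.9  -1.3 -18.6] dyaw 0.0 n=1 tool-y [ 0.005  0.003 -1.   ]
[[-1,[0.0019,0.0186,0.0015],-0.0]]
```

Call:
send_rows(steps=[[-1, [0.002, 0.006, 0.001], 0], [-1, [0, 0.006, 0], 0], [-1, [0, 0.004, 0], 0], [-1, [0, 0, 0], 0]])

```text
time_s: 12.25
ee_pos: [0.6194, 0.0975, 0.0542]
tcp_rot: [0.028, 0.708, -0.705, -0.025]
force: [0.5, 0.1, -2.6]
opening: 0.029
```

```bash
python3 -c "
from st import *
where();look('w7')"
```

```text
st xy 54.8 79.3 z 54.2 head err -0.015568380523262704 open 0.029011881573163215 F [ 0.5  0.1 -2.6] t 12.25
```

View pics/w7.png

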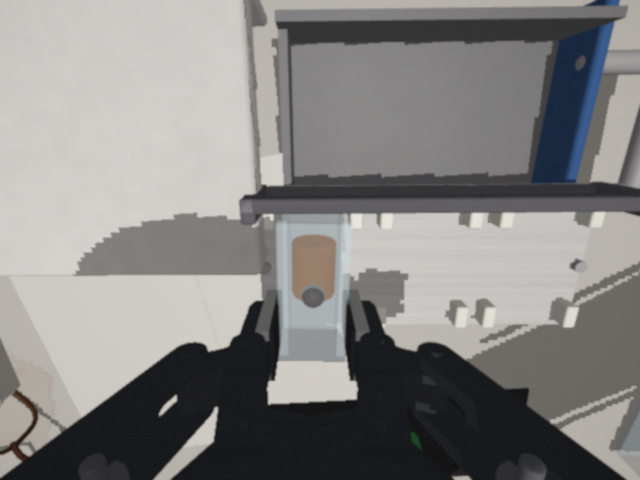

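Call:
send_rows(steps=[[-1, [0, 0.003, 0], 0], [-1, [0, 0, 0], 0], [-0.1, [0, 0, 0], 0], [-0.1, [0, 0, 0], 0], [-0.1, [0, 0, 0], 0], [-0.1, [0, -0.02, 0], 0], [-0.1, [0, -0.03, 0], 0], [-0.1, [0, -0.03, 0], 0]])

```text
time_s: 12.97
ee_pos: [0.6162, 0.0964, 0.1268]
tcp_rot: [-0.025, -0.707, 0.707, 0.028]
force: [0.6, 0.5, 0.4]
opening: 0.0387
```

```bash
python3 -c "
from st import *
where();look('w8')
# tube A grasp
y=np.radians(-7.6);print(.3761-np.sin(y)*-.0+(-np.sin(y))*.005,.2415+np.cos(y)*.005)
rows([.3768,.2465,.14],180-7.6,.2)"
```

```text
st xy 51.7 77.9 z 126.8 head err -0.013416446911293178 open 0.03871685425919363 F [0.6 0.5 0.4] t 12.9667
0.3767612819512856 0.24645607770125771
heading 175.7 d=[-242.3  149.9    5. ] dyaw -3.3 n=8 tool-y [ 0.006  0.002 -1.   ]
[[0.2,[0.0316,-0.0008,-0.0164],0.4],[0.2,[0.0317,-0.0008,-0.0162],0.4],[0.2,[0.0318,-0.0008,-0.0160],0.4],[0.2,[0.0319,-0.0008,-0.0157],0.4],[0.2,[0.0321,-0.0008,-0.0155],0.4],[0.2,[0.0322,-0.0008,-0.0153],0.4],[0.2,[0.0323,-0.0008,-0.0150],0.4],[0.2,[0.0324,-0.0008,-0.0148],0.4]]
```

View pics/w8.png

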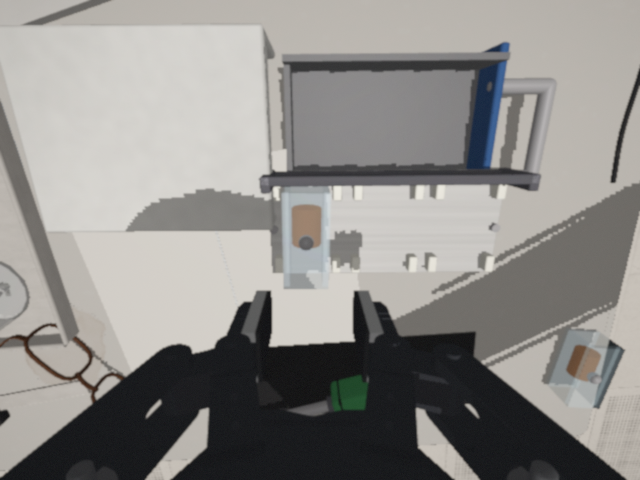

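Call:
send_rows(steps=[[0.2, [0.032, 0, -0.016], 0.4], [0.2, [0.032, 0, -0.016], 0.4], [0.2, [0.032, 0, -0.016], 0.4], [0.2, [0.032, 0, -0.016], 0.4], [0.2, [0.032, 0, -0.0155], 0.4], [0.2, [0.032, 0, -0.015], 0.4], [0.2, [0.032, 0, -0.015], 0.4], [0.2, [0.015, 0.01, -0.01], 0.4]])

```text
time_s: 13.68
ee_pos: [0.3908, 0.2429, 0.1281]
tcp_rot: [0.056, 0.709, -0.702, -0.044]
force: [0.8, 1.4, -0.4]
opening: 0.0513
```

Call:
send_rows(steps=[[0.2, [0, 0.01, 0], 0], [0.2, [0, 0, 0], 0], [0.2, [0, 0, 0], 0]])

```text
time_s: 13.93
ee_pos: [0.3882, 0.2455, 0.1175]
tcp_rot: [0.054, 0.71, -0.701, -0.042]
force: [0.6, -0.3, -0.0]
opening: 0.0514
```

```bash
python3 -c "
from st import *
where();look('w9')
rows([.3768,.2465,.04],180-7.6,.2)"
```

```text
st xy -186.8 209.6 z 117.5 head err -3.4851452377970134 open 0.051422897489458864 F [ 0.6 -0.3 -0. ] t 13.9333
heading 172.2 d=[-11.5   1.3 -77.4] dyaw 0.2 n=3 tool-y [ 0.018  0.012 -1.   ]
[[0.2,[0.0043,0.0257,0.0005],-0.1],[0.2,[0.0043,0.0257,0.0005],-0.1],[0.2,[0.0043,0.0257,0.0005],-0.1]]
```

View pics/w9.png

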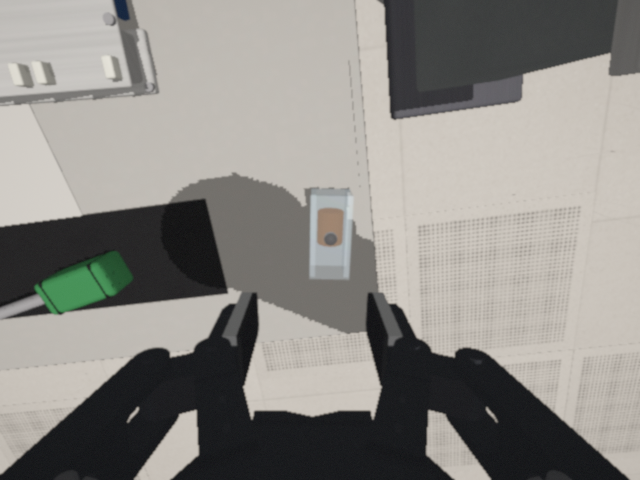

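Call:
send_rows(steps=[[0.2, [0.004, 0.02, 0], -0.1], [0.2, [0.004, 0.02, 0], -0.1], [0.2, [0.004, 0.02, 0], 0], [0.2, [0.002, 0.006, 0], 0], [0.2, [0, 0, 0], 0], [0.2, [0, 0, 0], 0]])

```text
time_s: 14.48
ee_pos: [0.3811, 0.2459, 0.0528]
tcp_rot: [0.057, 0.71, -0.7, -0.042]
force: [0.1, -0.1, 0.1]
opening: 0.0512
```

```bash
python3 -c "
from st import *
where()
rows([.3768,.2465,.012],180-7.6,.2)"
```

```text
st xy -193.9 209.4 z 52.8 head err -3.796904736250127 open 0.05117531461433888 F [ 0.1 -0.1  0.1] t 14.4833
heading 171.9 d=[ -4.3   0.6 -40.8] dyaw 0.5 n=2 tool-y [ 0.022  0.013 -1.   ]
[[0.2,[0.0026,0.0204,0.0003],-0.2],[0.2,[0.0026,0.0204,0.0003],-0.2]]
```

Call:
send_rows(steps=[[0.2, [0.003, 0.016, 0], -0.3], [0.2, [0.003, 0.014, 0], -0.2], [0.2, [0, 0.007, 0], 0], [0.2, [0, 0, 0], 0], [0.2, [0, 0, 0], 0]])

```text
time_s: 14.9
ee_pos: [0.3807, 0.249, 0.0217]
tcp_rot: [0.057, 0.712, -0.698, -0.037]
force: [-0.4, -0.3, -0.1]
opening: 0.051
```

```bash
python3 -c "
from st import *
where()
rows([.3768,.2465,.012],180-7.6,.2)"
```

```text
st xy -194.6 212.5 z 21.7 head err -3.4288462372066135 open 0.051015862598954444 F [-0.4 -0.3 -0.1] t 14.9
heading 172.3 d=[-3.9 -2.5 -9.7] dyaw 0.1 n=1 tool-y [ 0.029  0.018 -0.999]
[[0.2,[0.0038,0.0096,0.0032],-0.1]]
```

Call:
send_rows(steps=[[0.2, [0.004, 0.005, 0.003], 0], [0.2, [0, 0.004, 0], 0], [0.2, [0, 0, 0], 0], [-1, [0, 0, 0], 0], [-1, [0, 0, 0], 0], [-1, [0, 0, 0], 0], [-1, [0, 0, 0], 0], [-1, [0, 0, 0], 0]])

```text
time_s: 15.57
ee_pos: [0.3778, 0.2477, 0.0154]
tcp_rot: [0.059, 0.714, -0.697, -0.037]
force: [0.6, 0.6, 0.3]
opening: 0.0289
```

```bash
python3 -c "
from st import *
where()
rows([.39,.24,.135],H,-1)"
```

```text
st xy -197.4 211.0 z 15.4 head err -3.456431612023124 open 0.028871219928731002 F [0.6 0.6 0.3] t 15.5667
heading 172.3 d=[ 12.2  -7.7 119.6] dyaw 3.5 n=4 tool-y [ 0.033  0.021 -0.999]
[[-1,[-0.0042,-0.0298,0.0007],-0.9],[-1,[-0.0042,-0.0298,0.0008],-0.9],[-1,[-0.0041,-0.0298,0.0009],-0.9],[-1,[-0.0041,-0.0298,0.0009],-0.9]]
```

Call:
send_rows(steps=[[-1, [-0.004, -0.03, 0.001], -0.9], [-1, [-0.004, -0.03, 0.001], -0.9], [-1, [-0.004, -0.03, 0.001], -0.9], [-1, [-0.004, -0.03, 0.001], -0.9], [-1, [0, 0, 0], 0], [-1, [0, 0, 0], 0]])

```text
time_s: 16.07
ee_pos: [0.388, 0.237, 0.1371]
tcp_rot: [0.034, 0.712, -0.701, -0.015]
force: [-0.6, -0.4, -1.8]
opening: 0.0284
```

```bash
python3 -c "
from st import *
where()
go(0,71,125,-1)"
```

```text
st xy -186.3 201.1 z 137.1 head err 0.3124212120480365 open 0.028391566665401505 F [-0.6 -0.4 -1.8] t 16.0667
heading 176.0 d=[ 176.1 -143.7  -12.1] dyaw -0.3 n=6 tool-y [ 0.027  0.016 -1.   ]
[[-1,[-0.0309,0.0024,0.0219],0.1],[-1,[-0.0309,0.0024,0.0219],0.1],[-1,[-0.0309,0.0024,0.0218],0.1],[-1,[-0.0309,0.0024,0.0218],0.1],[-1,[-0.0310,0.0024,0.0218],0.1],[-1,[-0.0310,0.0024,0.0218],0.1]]
```

Call:
send_rows(steps=[[-1, [-0.03, 0, 0.021], 0.1], [-1, [-0.03, 0, 0.021], 0.1], [-1, [-0.03, 0, 0.021], 0.1], [-1, [-0.03, 0, 0.021], 0.1], [-1, [-0.03, 0, 0.021], 0], [-1, [-0.02, 0, 0.015], 0], [-1, [0, 0, 0], 0], [-1, [0, 0, 0], 0]])

```text
time_s: 16.73
ee_pos: [0.5531, 0.1011, 0.1306]
tcp_rot: [0.031, 0.712, -0.701, -0.018]
force: [0.1, 0.6, -1.5]
opening: 0.0288
```

```bash
python3 -c "
from st import *
where()
go(0,71,80,-1)"
```

```text
st xy -11.6 77.9 z 130.6 head err 0.27465592327547483 open 0.028824582279746252 F [ 0.1  0.6 -1.5] t 16.7333
heading 176.0 d=[ 11.1  -7.7 -50.6] dyaw -0.3 n=2 tool-y [ 0.018  0.015 -1.   ]
[[-1,[-0.0054,0.0253,0.0039],0.1],[-1,[-0.0054,0.0253,0.0039],0.1]]
```

Call:
send_rows(steps=[[-1, [-0.005, 0.018, 0.004], 0.1], [-1, [-0.005, 0.018, 0.004], 0.1], [-1, [-0.001, 0.01, 0], 0], [-1, [0, 0, 0], 0], [-1, [0, 0, 0], 0]])

```text
time_s: 17.15
ee_pos: [0.5617, 0.0944, 0.0798]
tcp_rot: [0.03, 0.712, -0.701, -0.021]
force: [0.0, -0.0, -1.2]
opening: 0.0286
```

```bash
python3 -c "
from st import *
where();look('w10')
go(0,71,62,-1)"
```

```text
st xy -2.5 71.9 z 79.8 head err 0.13476014425199878 open 0.02857421276595335 F [ 0.  -0.  -1.2] t 17.15
heading 175.9 d=[  2.6  -1.2 -17.8] dyaw -0.1 n=1 tool-y [ 0.014  0.015 -1.   ]
[[-1,[-0.0024,0.0179,0.0013],0.1]]
```

View pics/w10.png

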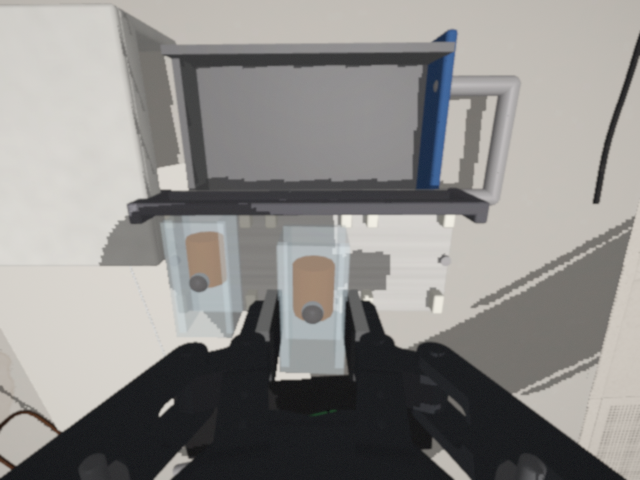

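Call:
send_rows(steps=[[-1, [-0.002, 0.006, 0.001], 0.1], [-1, [0, 0.006, 0], 0], [-1, [0, 0.004, 0], 0], [-1, [0, 0, 0], 0]])

```text
time_s: 17.53
ee_pos: [0.5645, 0.0956, 0.0656]
tcp_rot: [0.031, 0.713, -0.7, -0.019]
force: [-1.1, 0.3, -1.3]
opening: 0.0284
```

```bash
python3 -c "
from st import *
where();look('w11')
go(0,70,57,-1)"
```

```text
st xy 0.2 73.2 z 65.6 head err 0.16415706357201998 open 0.028354019955289 F [-1.1  0.3 -1.3] t 17.5333
heading 175.9 d=[-0.7 -3.2 -9.1] dyaw -0.2 n=1 tool-y [ 0.018  0.017 -1.   ]
[[-1,[0.0006,0.0090,0.0034],0.2]]
```

View pics/w11.png

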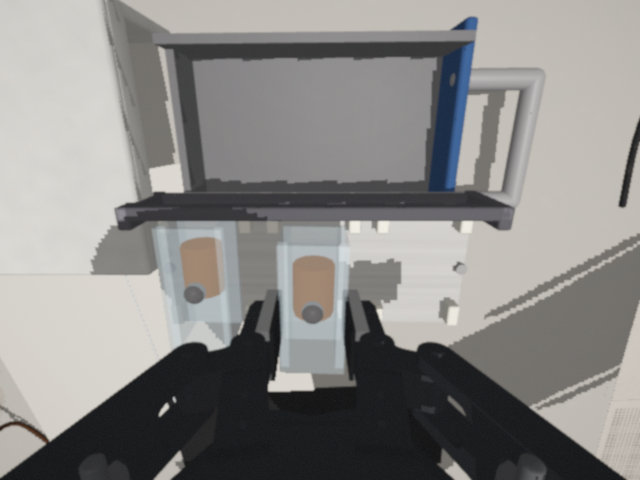

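Call:
send_rows(steps=[[-1, [0, 0.004, 0.003], 0.1], [-1, [0, 0.004, 0], 0], [-1, [0, 0.002, 0], 0], [-1, [0, 0, 0], 0]])

```text
time_s: 17.92
ee_pos: [0.5651, 0.0925, 0.0559]
tcp_rot: [0.033, 0.713, -0.7, -0.019]
force: [0.9, 0.2, -1.3]
opening: 0.0287
```

```bash
python3 -c "
from st import *
where()"
```

```text
st xy 1.0 70.2 z 55.9 head err 0.05586882971786622 open 0.0287301729949611 F [ 0.9  0.2 -1.3] t 17.9167
```

Release, rise, and look for tube C.

Call:
send_rows(steps=[[-1, [0, 0.002, 0], 0], [-0.1, [0, 0, 0], 0], [-0.1, [0, 0, 0], 0], [-0.1, [0, 0, 0], 0], [-0.1, [0, -0.02, 0], 0], [-0.1, [0, -0.03, 0], 0], [-0.1, [0, -0.035, 0], 0], [-0.1, [0, -0.02, 0], 0]])

```text
time_s: 18.58
ee_pos: [0.561, 0.0894, 0.1585]
tcp_rot: [0.03, 0.711, -0.702, -0.022]
force: [0.7, 0.7, 1.7]
opening: 0.0384
```

```bash
python3 -c "
from st import *
where();look('w12')
rows([.505,-.04,.17],H,.2)"
```

```text
st xy -2.8 66.8 z 158.5 head err 0.04894040388123244 open 0.0384459449454979 F [0.7 0.7 1.7] t 18.5833
heading 175.8 d=[ -57.4 -129.6    7.7] dyaw -0.1 n=4 tool-y [ 0.017  0.014 -1.   ]
[[0.2,[0.0119,-0.0026,0.0333],0.0],[0.2,[0.0119,-0.0026,0.0333],0.0],[0.2,[0.0119,-0.0026,0.0333],0.0],[0.2,[0.0119,-0.0026,0.0333],0.0]]
```

View pics/w12.png

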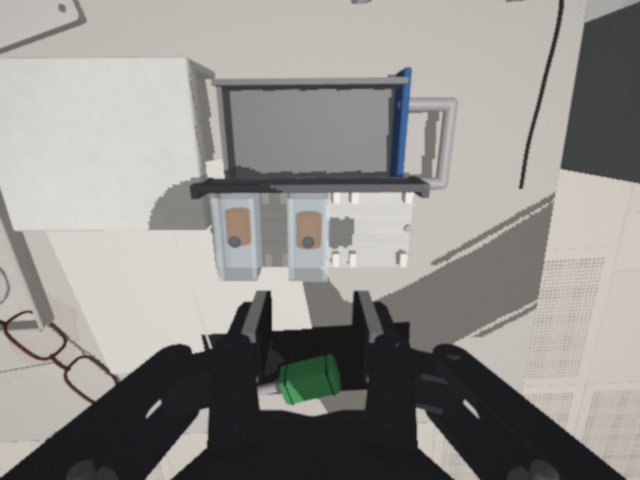

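Both tubes sit in lanes 2 and 1 (bores at about u=237 and 308). Next, move toward the third tube.

Call:
send_rows(steps=[[0.2, [0.011, -0.003, 0.03], 0], [0.2, [0.011, -0.003, 0.03], 0], [0.2, [0.011, -0.003, 0.03], 0], [0.2, [0.011, -0.003, 0.025], 0], [0.2, [0.005, 0, 0], 0], [0.2, [0, 0, 0], 0], [0.2, [0, 0, 0], 0]])

```text
time_s: 19.22
ee_pos: [0.5043, -0.0246, 0.1747]
tcp_rot: [0.034, 0.713, -0.7, -0.017]
force: [0.4, 0.1, 0.9]
opening: 0.0511
```

```bash
python3 -c "
from st import *
where();im,s=look('w13'); zoom(im,230,100,430,310,3.5,'pics/z9.png')"
```

```text
st xy -50.8 -51.1 z 174.7 head err 0.15010999449043538 open 0.05111136814813697 F [0.4 0.1 0.9] t 19.2167
```

View pics/w13.png

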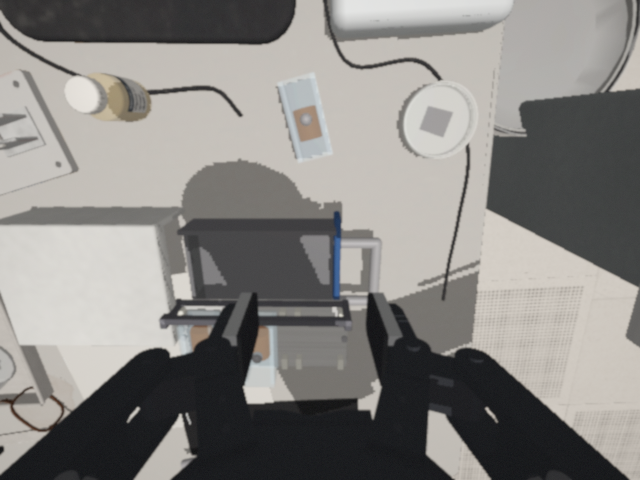

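View pics/z9.png

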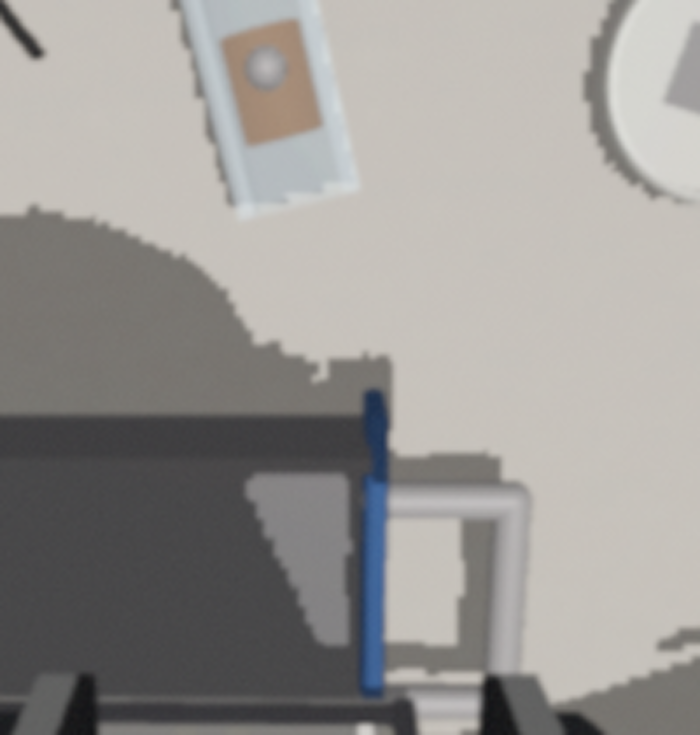

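```bash
python3 -c "
from st import *
im=cv2.imread('pics/w13.png'); zoom(im,255,50,365,180,5,'pics/z10.png')"
```

```text
(no output)
```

View pics/z10.png

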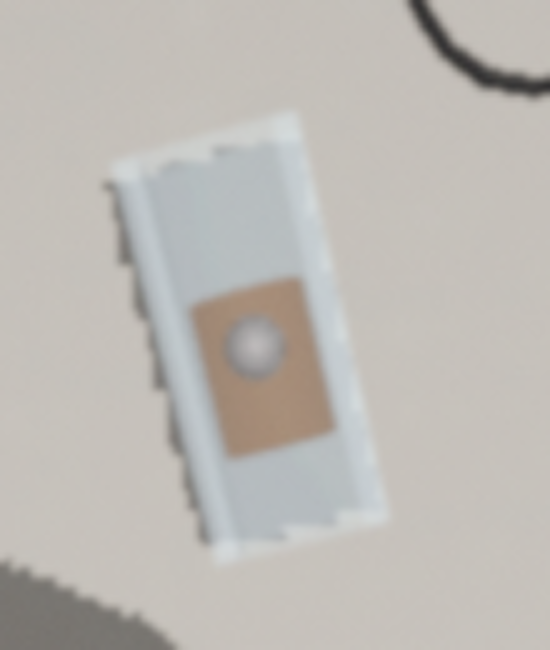

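```bash
python3 -c "
from st import *
z=lambda a:np.array(a)/5+[255,50]-.4
q=tube('w13',z([[108,165],[298,108],[390,520],[215,562]]))
print(back('wrist',z([[256,345]]),.031,json.load(open('w13.json'))))
rows([q[0],q[1]+.0,.1],180+np.degrees(q[2]),.2)"
```

```text
sides [63, 31, 64, 30]
centre [ 0.5069 -0.1123] yaw 10.2 res [-0.3 -0.6  0.4 -0.1  0.1  0.1 -0.1  0.6]
[[ 0.50657019 -0.11244774  0.031     ]]
heading 175.9 d=[  2.5 -87.9 -74.6] dyaw 14.3 n=4 tool-y [ 0.024  0.016 -1.   ]
[[0.2,[-0.0018,0.0183,0.0222],-3.6],[0.2,[-0.0004,0.0183,0.0223],-3.6],[0.2,[0.0010,0.0183,0.0223],-3.6],[0.2,[0.0024,0.0183,0.0221],-3.6]]
```

Call:
send_rows(steps=[[0.2, [-0.001, 0.018, 0.02], -3.6], [0.2, [0, 0.018, 0.02], -3.6], [0.2, [0.001, 0.018, 0.02], -3.6], [0.2, [0.002, 0.018, 0.02], -3.6], [0.2, [0, 0.005, 0], 0], [0.2, [0, 0, 0], 0], [0.2, [0, 0, 0], 0]])

```text
time_s: 19.85
ee_pos: [0.5101, -0.1004, 0.0916]
tcp_rot: [-0.061, 0.709, -0.698, 0.079]
force: [0.7, -0.7, 0.1]
opening: 0.0512
```

```bash
python3 -c "
from st import *
rows([.506,-.1074,.05],190.2,.2)"
```

```text
heading -168.6 d=[ -4.1  -7.  -41.6] dyaw -1.2 n=2 tool-y [ 0.023  0.018 -1.   ]
[[0.2,[0.0033,0.0207,0.0033],0.6],[0.2,[0.0032,0.0207,0.0033],0.6]]
```

Call:
send_rows(steps=[[0.2, [0.003, 0.02, 0.003], 0.6], [0.2, [0.003, 0.02, 0.003], 0.6], [0.2, [0.001, 0.008, 0.001], 0], [0.2, [0, 0, 0], 0], [0.2, [0, 0, 0], 0]])

```text
time_s: 20.27
ee_pos: [0.5101, -0.1035, 0.0471]
tcp_rot: [-0.052, 0.709, -0.699, 0.075]
force: [0.8, 0.8, -0.3]
opening: 0.0516
```

```bash
python3 -c "
from st import *
rows([.506,-.1074,.012],190.2,.2)"
```

```text
heading -169.7 d=[ -4.1  -3.9 -35.1] dyaw -0.1 n=1 tool-y [ 0.03   0.017 -0.999]
[[0.2,[0.0059,0.0349,0.0035],0.1]]
```

Call:
send_rows(steps=[[0.2, [0.004, 0.013, 0.003], 0.1], [0.2, [0.003, 0.012, 0.001], 0], [0.2, [0.001, 0.007, 0], 0], [0.2, [0, 0, 0], 0]])

```text
time_s: 20.6
ee_pos: [0.5058, -0.1075, 0.0156]
tcp_rot: [-0.05, 0.709, -0.699, 0.077]
force: [-0.6, -1.5, -0.1]
opening: 0.0513
```

```bash
python3 -c "
from st import *
rows([.506,-.1074,.012],190.2,.2)"
```

```text
heading -169.7 d=[ 0.2  0.1 -3.6] dyaw -0.1 n=1 tool-y [ 0.036  0.018 -0.999]
[[0.2,[-0.0001,0.0036,-0.0000],0.1]]
```

Call:
send_rows(steps=[[0.2, [0, 0.004, 0], 0], [0.2, [0, 0, 0], 0], [-1, [0, 0, 0], 0], [-1, [0, 0, 0], 0], [-1, [0, 0, 0], 0], [-1, [0, 0, 0], 0], [-1, [0, 0, 0], 0]])

```text
time_s: 21.18
ee_pos: [0.5062, -0.1076, 0.0118]
tcp_rot: [-0.05, 0.709, -0.699, 0.077]
force: [-0.2, -0.9, -2.0]
opening: 0.0289
```

```bash
python3 -c "
from st import *
where();rows([.49,-.08,.145],H,-1)"
```

```text
st xy -42.8 -133.7 z 11.8 head err 14.518305945490795 open 0.0288638431772203 F [-0.2 -0.9 -2. ] t 21.1833
heading -169.8 d=[-16.2  27.6 133.2] dyaw -14.5 n=4 tool-y [ 0.036  0.017 -0.999]
[[-1,[0.0015,-0.0333,-0.0079],3.6],[-1,[0.0019,-0.0333,-0.0078],3.6],[-1,[0.0024,-0.0333,-0.0076],3.6],[-1,[0.0029,-0.0333,-0.0074],3.6]]
```

Call:
send_rows(steps=[[-1, [0.001, -0.033, 0], 3.6], [-1, [0.002, -0.033, -0.008], 3.6], [-1, [0.002, -0.033, -0.008], 3.6], [-1, [0.003, -0.033, -0.008], 3.6], [-1, [0, -0.01, 0], 0], [-1, [0, 0, 0], 0]])

```text
time_s: 21.68
ee_pos: [0.4886, -0.0862, 0.1561]
tcp_rot: [0.04, 0.713, -0.7, -0.021]
force: [0.4, -0.2, -2.0]
opening: 0.0285
```

```bash
python3 -c "
from st import *
where();go(-55,70,130,-1)"
```

```text
st xy -61.9 -113.7 z 156.1 head err -0.6754562807087439 open 0.028476324255047168 F [ 0.4 -0.2 -2. ] t 21.6833
heading 175.0 d=[ 20.6 182.7 -26.1] dyaw 0.7 n=5 tool-y [ 0.028  0.018 -0.999]
[[-1,[-0.0008,0.0060,-0.0366],-0.1],[-1,[-0.0009,0.0060,-0.0366],-0.1],[-1,[-0.0010,0.0060,-0.0366],-0.1],[-1,[-0.0011,0.0060,-0.0366],-0.1],[-1,[-0.0012,0.0060,-0.0366],-0.1]]
```

Call:
send_rows(steps=[[-1, [-0.001, 0, -0.035], -0.1], [-1, [-0.001, 0.002, -0.035], -0.1], [-1, [-0.001, 0.004, -0.035], -0.1], [-1, [-0.001, 0.006, -0.035], -0.1], [-1, [-0.001, 0.008, -0.03], -0.1], [-1, [0, 0, -0.005], 0], [-1, [0, 0, 0], 0], [-1, [0, 0, 0], 0]])

```text
time_s: 22.35
ee_pos: [0.507, 0.0934, 0.1299]
tcp_rot: [0.034, 0.713, -0.7, -0.02]
force: [0.1, -0.4, -1.7]
opening: 0.0291
```

```bash
python3 -c "
from st import *
where();go(-55,70,80,-1)"
```

```text
st xy -57.0 66.8 z 129.9 head err -0.14180233485748772 open 0.029131814999942808 F [ 0.1 -0.4 -1.7] t 22.35
heading 175.6 d=[  2.2   3.1 -49.9] dyaw 0.1 n=2 tool-y [ 0.021  0.016 -1.   ]
[[-1,[-0.0005,0.0250,-0.0012],-0.1],[-1,[-0.0005,0.0250,-0.0012],-0.1]]
```

Call:
send_rows(steps=[[-1, [0, 0.018, -0.001], -0.1], [-1, [0, 0.018, -0.001], -0.1], [-1, [0, 0.01, 0], 0], [-1, [0, 0.004, 0], 0], [-1, [0, 0, 0], 0]])

```text
time_s: 22.77
ee_pos: [0.5082, 0.0913, 0.0771]
tcp_rot: [0.034, 0.712, -0.701, -0.02]
force: [0.7, -0.8, -1.9]
opening: 0.0288
```

```bash
python3 -c "
from st import *
where();go(-55,70,66,-1);look('w14')"
```

```text
st xy -55.6 64.8 z 77.1 head err -0.15045571805762847 open 0.02878779950094008 F [ 0.7 -0.8 -1.9] t 22.7667
heading 175.6 d=[  1.    5.1 -11.1] dyaw 0.2 n=1 tool-y [ 0.02   0.015 -1.   ]
[[-1,[-0.0004,0.0112,-0.0050],-0.2]]
```

View pics/w14.png

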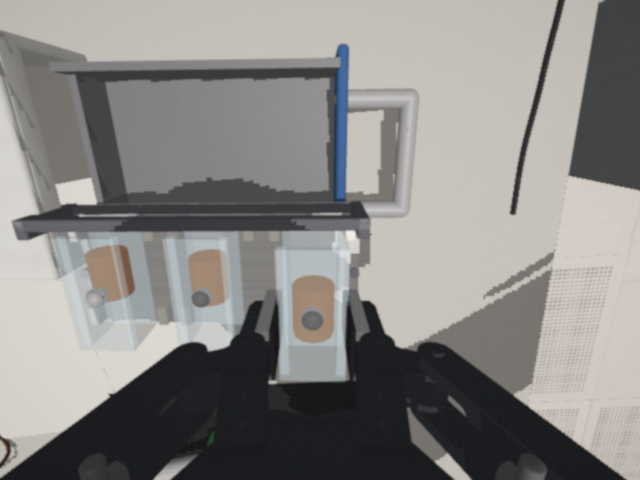

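Call:
send_rows(steps=[[-1, [-0.0005, 0, -0.006], -0.2], [-1, [0, 0.005, 0], 0], [-1, [0, 0.008, 0], 0], [-1, [0, 0.005, 0], 0], [-1, [0, 0, 0], 0]])

```text
time_s: 23.23
ee_pos: [0.5118, 0.0982, 0.0618]
tcp_rot: [0.035, 0.713, -0.7, -0.017]
force: [-0.5, -0.5, -1.6]
opening: 0.0286
```

```bash
python3 -c "
from st import *
where();go(-55,70,53,-1);look('w15')"
```

```text
st xy -52.5 71.9 z 61.8 head err 0.019163600194815444 open 0.02862081537754802 F [-0.5 -0.5 -1.6] t 23.2333
heading 175.7 d=[-2.6 -1.7 -8.8] dyaw -0.0 n=1 tool-y [ 0.026  0.018 -1.   ]
[[-1,[0.0027,0.0087,0.0021],0.0]]
```

View pics/w15.png

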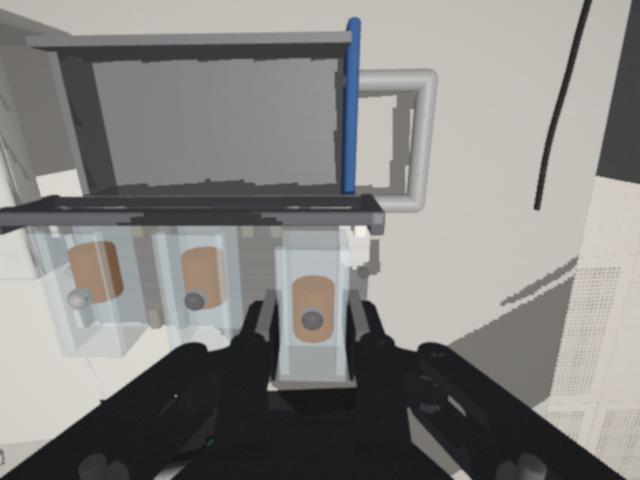

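Call:
send_rows(steps=[[-1, [0.0025, 0.003, 0.001], 0], [-1, [0, 0.004, 0.001], 0], [-1, [0, 0.002, 0], 0], [-1, [0, 0, 0], 0]])

```text
time_s: 23.62
ee_pos: [0.5094, 0.0964, 0.0525]
tcp_rot: [0.035, 0.713, -0.7, -0.017]
force: [0.4, -0.7, -1.9]
opening: 0.0291
```

```bash
python3 -c "
from st import *
where();go(-55,70,52,-1);im,s=look('w16');zoom(im,240,190,400,390,3,'pics/z11.png')"
```

```text
st xy -54.8 70.0 z 52.5 head err 0.03975829357656835 open 0.02905145834317986 F [ 0.4 -0.7 -1.9] t 23.6167
heading 175.8 d=[-0.2  0.  -0.5] dyaw -0.0 n=1 tool-y [ 0.027  0.017 -0.999]
[[-1,[0.0002,0.0005,-0.0000],0.0]]
```

View pics/z11.png

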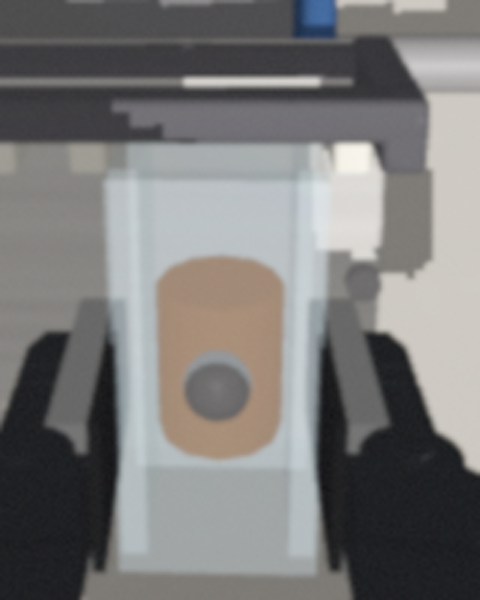

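Call:
send_rows(steps=[[-1, [0, 0.001, 0], 0], [-0.1, [0, 0, 0], 0], [-0.1, [0, 0, 0], 0], [-0.1, [0, 0, 0], 0], [-0.1, [0, -0.02, 0], 0], [-0.1, [0, -0.03, 0], 0], [-0.1, [0, -0.035, -0.02], 0], [0.2, [0, -0.03, -0.03], 0]])

```text
time_s: 24.33
ee_pos: [0.5074, 0.1406, 0.1653]
tcp_rot: [0.034, 0.711, -0.702, -0.022]
force: [2.2, 0.8, 0.5]
opening: 0.0492
```

Call:
send_rows(steps=[[0.2, [-0.01, -0.01, -0.035], 0], [0.2, [-0.01, 0, -0.035], 0], [0.2, [-0.01, 0, -0.03], 0], [0.2, [0, 0, -0.02], 0], [0.2, [0, 0, 0], 0], [0.2, [0, 0, 0], 0]])

```text
time_s: 24.83
ee_pos: [0.5519, 0.2689, 0.1922]
tcp_rot: [0.039, 0.715, -0.698, -0.015]
force: [0.1, -0.3, 0.4]
opening: 0.0512
```

```bash
python3 -c "
from st import *
where();look('w17');im=snapshot('top');zoom(im,195,140,475,340,2.8,'pics/t3.png')"
```

```text
st xy -25.3 245.1 z 192.2 head err -0.12746772230948977 open 0.05119978488319189 F [ 0.1 -0.3  0.4] t 24.8333
```

View pics/w17.png

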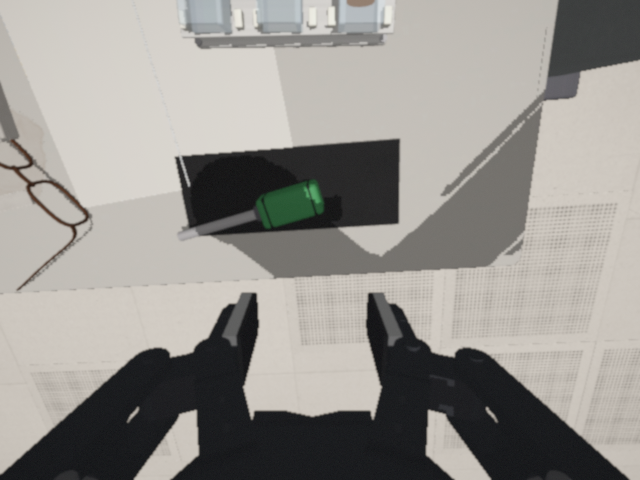

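View pics/t3.png

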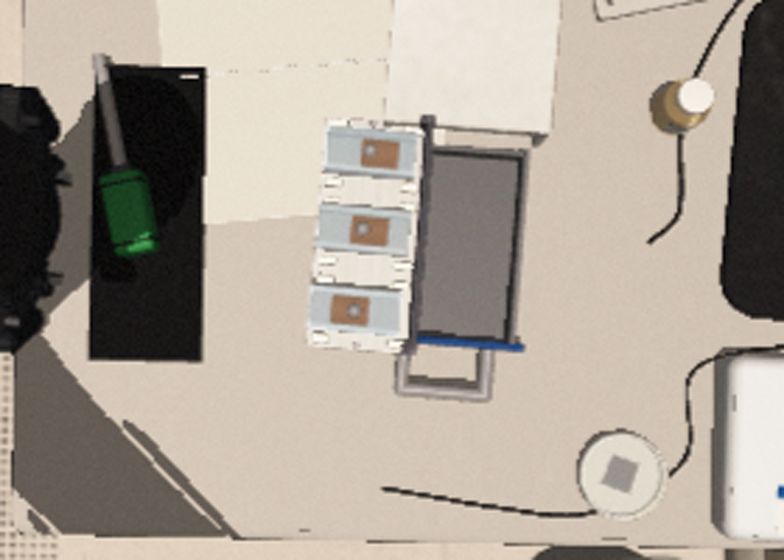

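```bash
python3 -c "
from st import *
im=cv2.imread('pics/w17.png'); zoom(im,170,165,340,250,4.6,'pics/z12.png')"
```

```text
(no output)
```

View pics/z12.png

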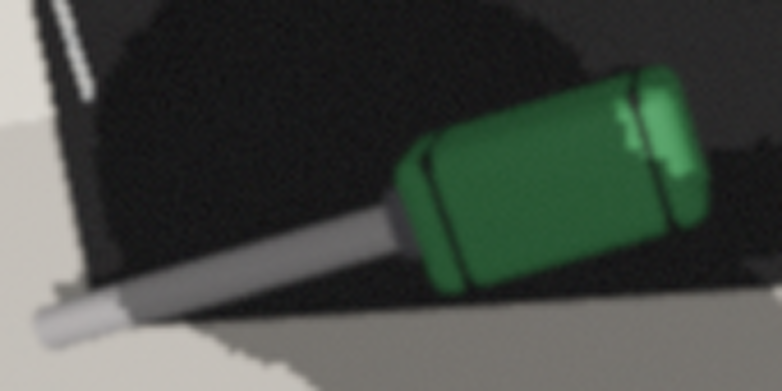

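```bash
python3 -c "
from st import *
s=json.load(open('w17.json'))
z=lambda a:np.array(a)/4.6+[170,165]-.4
B=back('wrist',z([[42,330],[395,225]]),.017,s); d=(B[0]-B[1])[:2]; print(B,np.linalg.norm(d)); d/=np.linalg.norm(d)
print('heading',np.degrees(np.arctan2(d[1],d[0])),'grip from tip',B[0][:2]-.12*d)
print('grip top', back('wrist',z([[555,182]]),.032,s),back('wrist',z([[555,182]]),.017,s))
print('mat TL', back('wrist',[[399,139],[398,222]],.002,s))
"
```

```text
[[0.69539761 0.28414363 0.017     ]
 [0.61361277 0.26554994 0.017     ]] 0.08387183421026105
heading 12.80841313399437 grip from tip [0.57838359 0.25754063]
grip top [[0.57656381 0.25498713 0.032     ]] [[0.57834509 0.25849859 0.017     ]]
mat TL [[0.47109244 0.20629367 0.002     ]
 [0.47120216 0.288231   0.002     ]]
```

```bash
python3 -c "
from st import *
rows([.578,.257,.12],-77.2,.2)"
```

```text
heading 175.5 d=[ 26.3 -10.8 -72.1] dyaw 107.3 n=16 tool-y [ 0.035  0.022 -0.999]
[[0.2,[-0.0015,0.0045,0.0007],-6.7],[0.2,[-0.0015,0.0045,0.0008],-6.7],[0.2,[-0.0013,0.0045,0.0010],-6.7],[0.2,[-0.0012,0.0045,0.0012],-6.7],[0.2,[-0.0011,0.0045,0.0013],-6.7],[0.2,[-0.0009,0.0045,0.0014],-6.7],[0.2,[-0.0008,0.0045,0.0015],-6.7],[0.2,[-0.0006,0.0045,0.0016],-6.7]]
[[0.2,[-0.0004,0.0045,0.0016],-6.7],[0.2,[-0.0002,0.0045,0.0017],-6.7],[0.2,[0.0000,0.0045,0.0017],-6.7],[0.2,[0.0002,0.0045,0.0017],-6.7],[0.2,[0.0004,0.0045,0.0016],-6.7],[0.2,[0.0006,0.0045,0.0016],-6.7],[0.2,[0.0008,0.0045,0.0015],-6.7],[0.2,[0.0009,0.0045,0.0014],-6.7]]
```

```bash
python3 -c "
from st import *
where();go(-115,75,110,-1)"
```

```text
st xy -25.4 244.0 z 192.1 head err -0.1796884181601115 open 0.05136995645646395 F [-0.2 -0.5 -1.1] t 24.9333
heading 175.5 d=[-101.9 -161.9  -82.1] dyaw 0.2 n=6 tool-y [ 0.035  0.022 -0.999]
[[-1,[0.0153,0.0125,0.0285],-0.0],[-1,[0.0153,0.0125,0.0285],-0.0],[-1,[0.0153,0.0125,0.0285],-0.0],[-1,[0.0153,0.0125,0.0285],-0.0],[-1,[0.0153,0.0125,0.0285],-0.0],[-1,[0.0154,0.0125,0.0285],-0.0]]
```

Call:
send_rows(steps=[[-1, [0.016, 0.01, 0.027], 0], [-1, [0.016, 0.01, 0.027], 0], [-1, [0.016, 0.01, 0.027], 0], [-1, [0.016, 0.01, 0.027], 0], [-1, [0.016, 0.01, 0.027], 0], [-1, [0.01, 0.01, 0.02], 0], [-1, [0, 0, 0], 0], [-1, [0, 0, 0], 0]])

```text
time_s: 25.6
ee_pos: [0.4464, 0.1088, 0.1207]
tcp_rot: [0.042, 0.715, -0.698, -0.017]
force: [0.1, 0.1, 1.0]
opening: 0.0001
```

```bash
python3 -c "
from st import *
where();go(-115,75,25,-1)"
```

```text
st xy -118.6 77.6 z 120.7 head err -0.5645850339565186 open 7.352341342851724e-05 F [0.1 0.1 1. ] t 25.6
heading 175.2 d=[  3.4  -2.8 -95.7] dyaw 0.6 n=3 tool-y [ 0.037  0.022 -0.999]
[[-1,[-0.0001,0.0319,0.0016],-0.2],[-1,[-0.0001,0.0319,0.0016],-0.2],[-1,[-0.0001,0.0319,0.0016],-0.2]]
```

Call:
send_rows(steps=[[-1, [0.001, 0.03, 0.001], -0.2], [-1, [0.001, 0.03, 0.001], -0.2], [-1, [0.001, 0.025, 0.001], -0.2], [-1, [0, 0.01, 0], 0], [-1, [-0.006, 0, 0], 0], [-1, [-0.006, 0, 0], 0], [-1, [-0.003, 0, 0], 0]])

```text
time_s: 26.18
ee_pos: [0.4675, 0.1075, 0.0307]
tcp_rot: [0.044, 0.717, -0.696, -0.01]
force: [0.1, -0.3, 0.3]
opening: 0.0001
```

```bash
python3 -c "
from st import *
where();go(-115,75,25,-1)"
```

```text
st xy -97.4 77.9 z 30.7 head err -0.0807579135280605 open 5.516707173703456e-05 F [ 0.1 -0.3  0.3] t 26.1833
heading 175.6 d=[-17.7  -1.6  -5.7] dyaw 0.1 n=1 tool-y [ 0.049  0.027 -0.998]
[[-1,[0.0178,0.0047,0.0031],-0.1]]
```

Call:
send_rows(steps=[[-1, [-0.001, 0.004, 0], 0], [-1, [-0.003, 0, 0], 0], [-1, [-0.003, 0, 0], 0], [-1, [-0.003, 0, 0], 0], [-1, [-0.003, 0, 0], 0], [-1, [-0.003, 0, 0], 0]])

```text
time_s: 26.68
ee_pos: [0.4708, 0.108, 0.0292]
tcp_rot: [0.031, 0.716, -0.697, -0.023]
force: [-21.0, 3.0, 11.1]
opening: 0.0001
```

```bash
python3 -c "
from st import *
where();go(-115,75,25,-1)"
```

```text
st xy -94.2 78.6 z 29.2 head err -0.1279283259363524 open 0.00014005542290101844 F [-21.    3.   11.1] t 26.6833
heading 175.6 d=[-21.   -2.   -4.2] dyaw 0.1 n=1 tool-y [ 0.012  0.027 -1.   ]
[[-1,[0.0208,0.0039,0.0038],-0.1]]
```

Call:
send_rows(steps=[[-1, [-0.003, 0, 0], 0], [-1, [-0.003, 0, 0], 0], [-1, [-0.003, 0, 0], 0], [-1, [-0.003, 0, 0], 0], [-1, [-0.003, 0, 0], 0], [-1, [-0.003, 0, 0], 0]])

```text
time_s: 27.18
ee_pos: [0.4703, 0.1079, 0.0298]
tcp_rot: [0.014, 0.714, -0.698, -0.04]
force: [-20.2, 2.3, 11.3]
opening: -0.0004
```

```bash
python3 -c "
from st import *
where();go(-110,75,25,-1)"
```

```text
st xy -94.6 78.5 z 29.8 head err -0.036404061672385524 open -0.00039238305356245303 F [-20.2   2.3  11.3] t 27.1833
heading 175.7 d=[-15.6  -2.4  -4.8] dyaw 0.0 n=1 tool-y [-0.036  0.024 -0.999]
[[-1,[0.0152,0.0053,0.0037],-0.0]]
```

Call:
send_rows(steps=[[-1, [-0.003, 0, 0], 0], [-1, [0.012, 0, 0], 0], [-1, [0.012, -0.02, 0], 0], [-1, [0, -0.035, 0], 0], [-1, [0, -0.035, 0], 0], [0.2, [0, -0.02, -0.01], 0], [0.2, [0, 0, 0], 0]])

```text
time_s: 27.77
ee_pos: [0.4522, 0.1177, 0.1487]
tcp_rot: [0.011, 0.714, -0.698, -0.043]
force: [-0.3, -0.6, 1.1]
opening: 0.0234
```

```bash
python3 -c "
from st import *
where();rows([.57,.25,.14],-77.2,.2)"
```

```text
st xy -113.5 86.9 z 148.7 head err -0.06510641983817322 open 0.023402976469669164 F [-0.3 -0.6  1.1] t 27.7667
heading 175.7 d=[117.8 132.3  -8.7] dyaw 107.1 n=16 tool-y [-0.045  0.025 -0.999]
[[0.2,[-0.0067,0.0004,-0.0088],-6.7],[0.2,[-0.0077,0.0004,-0.0079],-6.7],[0.2,[-0.0086,0.0004,-0.0070],-6.7],[0.2,[-0.0093,0.0004,-0.0059],-6.7],[0.2,[-0.0100,0.0004,-0.0048],-6.7],[0.2,[-0.0105,0.0004,-0.0036],-6.7],[0.2,[-0.0108,0.0004,-0.0024],-6.7],[0.2,[-0.0110,0.0004,-0.0011],-6.7]]
[[0.2,[-0.0111,0.0004,0.0002],-6.7],[0.2,[-0.0110,0.0004,0.0015],-6.7],[0.2,[-0.0107,0.0004,0.0028],-6.7],[0.2,[-0.0103,0.0004,0.0040],-6.7],[0.2,[-0.0098,0.0004,0.0052],-6.7],[0.2,[-0.0091,0.0004,0.0063],-6.7],[0.2,[-0.0083,0.0004,0.0073],-6.7],[0.2,[-0.0074,0.0004,0.0082],-6.7]]
```

Call:
send_rows(steps=[[0.2, [-0.007, 0, -0.009], -6.7], [0.2, [-0.008, 0, -0.008], -6.7], [0.2, [-0.009, 0, -0.007], -6.7], [0.2, [-0.009, 0, -0.006], -6.7], [0.2, [-0.01, 0, -0.005], -6.7], [0.2, [-0.0105, 0, -0.0035], -6.7], [0.2, [-0.011, 0, -0.0025], -6.7], [0.2, [-0.011, 0, -0.001], -6.7]])

```text
time_s: 28.43
ee_pos: [0.5179, 0.1894, 0.156]
tcp_rot: [-0.312, 0.652, -0.621, 0.302]
force: [0.2, 0.5, -0.6]
opening: 0.0508
```

Call:
send_rows(steps=[[0.2, [-0.011, 0, 0], -6.7], [0.2, [-0.011, 0, 0.0015], -6.7], [0.2, [-0.011, 0, 0.003], -6.7], [0.2, [-0.01, 0, 0.004], -6.7], [0.2, [-0.01, 0, 0.005], -6.7], [0.2, [-0.009, 0, 0.006], -6.7], [0.2, [-0.008, 0, 0.007], -6.7], [0.2, [-0.007, 0, 0.008], -6.7]])

```text
time_s: 29.1
ee_pos: [0.5783, 0.2626, 0.157]
tcp_rot: [-0.567, 0.432, -0.4, 0.576]
force: [0.4, -0.6, 0.6]
opening: 0.051
```

Call:
send_rows(steps=[[0.2, [0, 0, 0], 0], [0.2, [0, 0, 0], 0]])

```text
time_s: 29.27
ee_pos: [0.5794, 0.2639, 0.156]
tcp_rot: [-0.568, 0.431, -0.4, 0.576]
force: [-0.1, 0.4, -0.0]
opening: 0.0511
```

```bash
python3 -c "
from st import *
where();look('w18');rows([.578,.257,.08],-77.2,.2); print(sense()['joint_positions'])"
```

```text
st xy 2.5 242.2 z 156.0 head err 112.28784049311776 open 0.051080185708045095 F [-0.1  0.4 -0. ] t 29.2667
heading -72.0 d=[ -1.3  -6.7 -75.8] dyaw -5.2 n=3 tool-y [-0.03   0.035 -0.999]
[[0.2,[0.0031,0.0252,-0.0007],1.7],[0.2,[0.0031,0.0252,-0.0006],1.7],[0.2,[0.0031,0.0252,-0.0005],1.7]]
[ 0.714498    0.15224036  0.08351878 -0.04612188 -1.50143996  1.17399313]
```

View pics/w18.png

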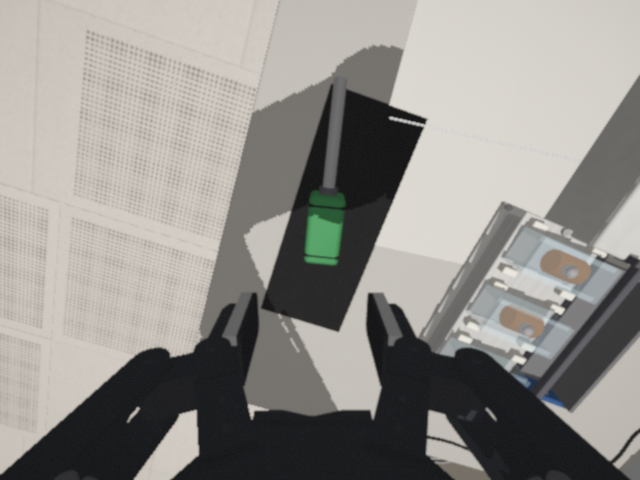

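```bash
python3 -c "
from st import *
s=json.load(open('w18.json'))
B=back('wrist',[[339,79],[330,189]],.017,s); d=(B[0]-B[1])[:2]; print(np.linalg.norm(d)); d/=np.linalg.norm(d)
print('heading',np.degrees(np.arctan2(d[1],d[0])),'grip from tip',B[0][:2]-.12*d, B[1][:2]-.032*d)
print('grip top', back('wrist',[[324,231]],.032,s))
rows([.578,.257,.08],-78,.2)
"
```

```text
0.08443372149423166
heading 14.42323300685995 grip from tip [0.57723609 0.2547397 ] [0.58068996 0.255628  ]
grip top [[0.57932767 0.25786622 0.032     ]]
heading -72.0 d=[ -1.3  -6.7 -75.8] dyaw -6.0 n=3 tool-y [-0.03   0.035 -0.999]
[[0.2,[0.0031,0.0252,-0.0007],2.0],[0.2,[0.0031,0.0252,-0.0005],2.0],[0.2,[0.0031,0.0252,-0.0004],2.0]]
```

Call:
send_rows(steps=[[0.2, [0.003, 0.022, 0], 1.5], [0.2, [0.003, 0.022, 0], 1.5], [0.2, [0.002, 0.022, 0], 1.5], [0.2, [0, 0.01, 0], 0], [0.2, [0, 0, 0], 0], [0.2, [0, 0, 0], 0]])

```text
time_s: 29.82
ee_pos: [0.5799, 0.257, 0.0804]
tcp_rot: [-0.546, 0.458, -0.427, 0.556]
force: [0.2, -0.3, 0.2]
opening: 0.0511
```

```bash
python3 -c "
from st import *
rows([.5785,.2565,.045],-76.5,.2)"
```

```text
heading -77.5 d=[ -1.4  -0.5 -35.4] dyaw 1.0 n=1 tool-y [-0.025  0.038 -0.999]
[[0.2,[0.0017,0.0354,-0.0009],-1.0]]
```

Call:
send_rows(steps=[[0.2, [0.001, 0.018, -0.001], -0.8], [0.2, [0.001, 0.018, 0], 0], [0.2, [0, 0.01, 0], 0], [0.2, [0, 0, 0], 0], [0.2, [0, 0, 0], 0]])

```text
time_s: 30.23
ee_pos: [0.5817, 0.2581, 0.0415]
tcp_rot: [-0.546, 0.452, -0.425, 0.563]
force: [-0.2, -0.7, 0.6]
opening: 0.0513
```

```bash
python3 -c "
from st import *
rows([.5785,.2565,.013],-76.5,.2);look('w19')"
```

```text
heading -76.7 d=[ -3.2  -1.6 -28.5] dyaw 0.2 n=1 tool-y [-0.015  0.043 -0.999]
[[0.2,[0.0021,0.0284,-0.0034],-0.2]]
```

View pics/w19.png

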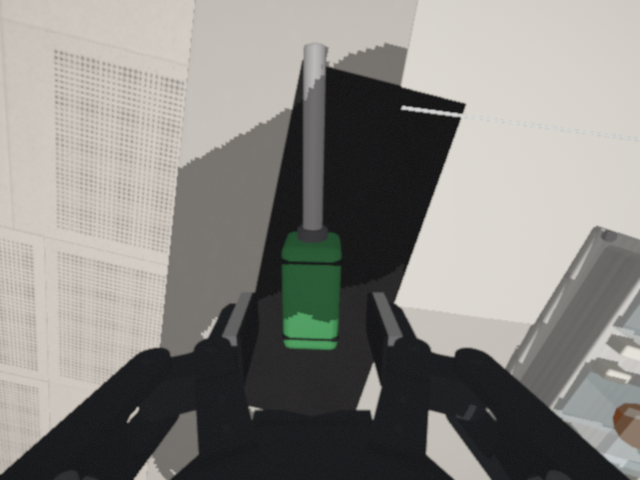

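Call:
send_rows(steps=[[0.2, [0.001, 0.012, -0.002], -0.1], [0.2, [0.001, 0.01, -0.001], 0], [0.2, [0, 0.006, 0], 0], [0.2, [0, 0, 0], 0]])

```text
time_s: 30.62
ee_pos: [0.5802, 0.2577, 0.0146]
tcp_rot: [-0.544, 0.451, -0.425, 0.565]
force: [-0.2, -0.7, -0.2]
opening: 0.0511
```

```bash
python3 -c "
from st import *
rows([.5785,.2565,.013],-76.5,.2);where()"
```

```text
heading -76.6 d=[-1.7 -1.2 -1.6] dyaw 0.1 n=1 tool-y [-0.01   0.046 -0.999]
[[0.2,[0.0008,0.0015,-0.0019],-0.1]]
st xy 3.7 236.1 z 14.6 head err 107.71840531692055 open 0.051130599853614074 F [-0.2 -0.7 -0.2] t 30.6167
```

Call:
send_rows(steps=[[0.2, [0, 0.002, -0.001], 0], [-1, [0, 0, 0], 0], [-1, [0, 0, 0], 0], [-1, [0, 0, 0], 0], [-1, [0, 0, 0], 0], [-1, [0, 0, 0], 0]])

```text
time_s: 31.12
ee_pos: [0.5789, 0.2576, 0.0124]
tcp_rot: [-0.545, 0.451, -0.425, 0.565]
force: [-0.2, -0.3, -1.4]
opening: 0.0288
```

```bash
python3 -c "
from st import *
where();rows([.585,.262,.12],-76.5,-1);look('w20')"
```

```text
st xy 2.5 235.8 z 12.4 head err 107.73503234306719 open 0.02884249475389448 F [-0.2 -0.3 -1.4] t 31.1167
heading -76.5 d=[  6.1   4.4 107.6] dyaw 0.0 n=3 tool-y [-0.011  0.045 -0.999]
[[-1,[-0.0026,-0.0358,0.0023],-0.0],[-1,[-0.0026,-0.0358,0.0023],-0.0],[-1,[-0.0026,-0.0358,0.0023],-0.0]]
```

View pics/w20.png

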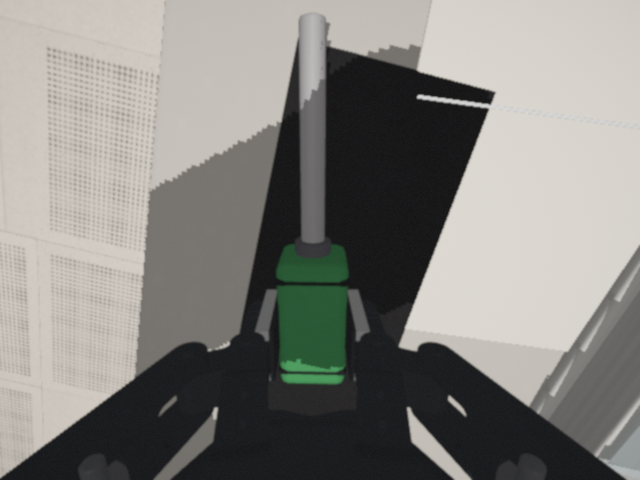

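Call:
send_rows(steps=[[-1, [0, -0.015, 0], 0], [-1, [-0.002, -0.03, 0], 0], [-1, [-0.002, -0.035, 0.002], 0], [-1, [-0.002, -0.03, 0.002], 0], [-1, [0, -0.01, 0], 0], [-1, [0, 0, 0], 6.5], [-1, [0, 0, 0], 6.5], [-1, [0, 0, 0], 6.5]])

```text
time_s: 31.83
ee_pos: [0.5807, 0.2575, 0.1329]
tcp_rot: [-0.465, 0.544, -0.513, 0.475]
force: [-0.3, -0.8, -1.5]
opening: 0.029
```

Call:
send_rows(steps=[[-1, [0, 0, 0], 6.5], [-1, [0, 0, 0], 6.5], [-1, [0, 0, 0], 6.5], [-1, [0, 0, 0], 6.5], [-1, [0, 0, 0], 6.5], [-1, [0, 0, 0], 6.5], [-1, [0, 0, 0], 6.5], [-1, [0, 0, 0], 6.5]])

```text
time_s: 32.5
ee_pos: [0.5778, 0.2567, 0.1244]
tcp_rot: [-0.18, 0.701, -0.669, 0.168]
force: [0.4, -0.2, -1.5]
opening: 0.0291
```

```bash
cat >> st.py <<'E'
def rodpose():
    """rod grip centre and tip in station mm, from grasp geometry"""
    s0=json.load(open("w20.json")); R0=R.from_quat(s0["tcp_rot"]).as_matrix(); h=np.radians(13.5)
    g=R0.T@(np.array([.5785,.2568,.017])-s0["ee_pos"]); v=R0.T@np.array([np.cos(h),np.sin(h),0])
    s=sense(); Rm=R.from_quat(s["tcp_rot"]).as_matrix()
    out=[]
    for X in (Rm@g+s["ee_pos"], Rm@(g+.12*v)+s["ee_pos"]):
        d=X[:2]-np.array(p[:2]); c,sn=np.cos(p[2]),np.sin(p[2]); out.append(np.array([c*d[0]+sn*d[1],-sn*d[0]+c*d[1],X[2]])*1000)
    print("rod grip",out[0].round(1),"tip",out[1].round(1)); return out
E
python3 -c "
from st import *
where();go(0,235,130,-1);rodpose()"
```

```text
st xy 1.5 234.9 z 124.4 head err 32.80285513606725 open 0.029064719136753053 F [ 0.4 -0.2 -1.5] t 32.5
heading -151.5 d=[-1.4  0.2  5.6] dyaw -32.8 n=5 tool-y [-0.028  0.04  -0.999]
[[-1,[0.0002,-0.0011,-0.0002],6.6],[-1,[0.0003,-0.0011,-0.0002],6.6],[-1,[0.0003,-0.0011,-0.0002],6.6],[-1,[0.0003,-0.0011,-0.0001],6.6],[-1,[0.0003,-0.0011,-0.0001],6.6]]
rod grip [  0.9 235.  129.1] tip [ 65.9 134.3 123.3]
```

Call:
send_rows(steps=[[-1, [0, -0.001, 0], 6.5], [-1, [0, -0.001, 0], 6.5], [-1, [0, -0.001, 0], 6.5], [-1, [0, -0.001, 0], 6.5], [-1, [0, -0.001, 0], 5], [-1, [0, 0, 0], 0], [-1, [0, 0, 0], 0]])

```text
time_s: 33.08
ee_pos: [0.5751, 0.2556, 0.1213]
tcp_rot: [0.013, 0.719, -0.694, -0.04]
force: [-0.2, 0.6, -1.7]
opening: 0.0288
```

```bash
python3 -c "
from st import *
where();rodpose();look('w21');im=snapshot('side');cv2.imwrite('pics/s2.png',im);zoom(im,170,190,440,390,2.9,'pics/z13.png');rodpose()"
```

```text
st xy -1.1 233.6 z 121.3 head err 0.01748664948701162 open 0.02884583665145642 F [-0.2  0.6 -1.7] t 33.0833
rod grip [ -1.4 234.  126. ] tip [ -1.4 114.1 121.9]
rod grip [ -1.3 234.  126.2] tip [ -1.4 114.  122.1]
```

View pics/w21.png

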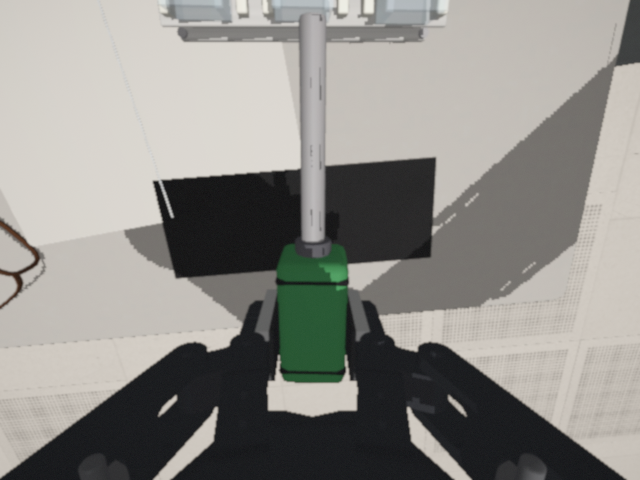

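View pics/z13.png

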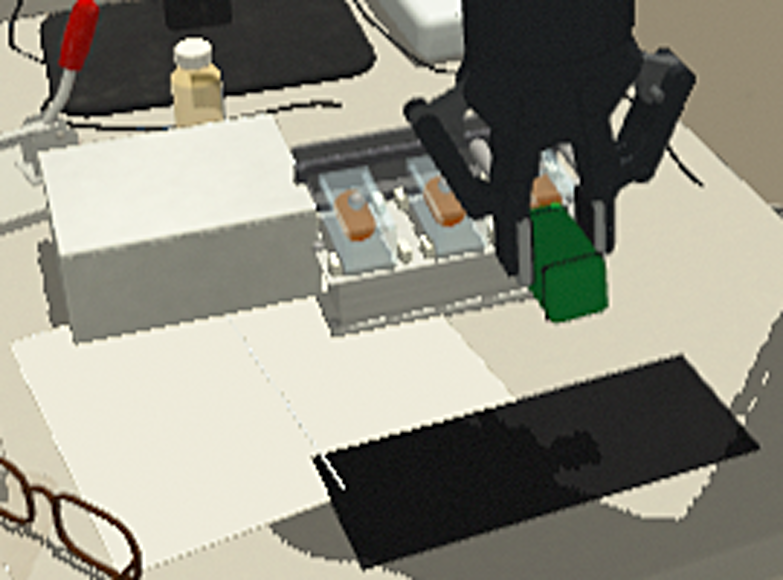

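Call:
send_rows(steps=[[-1, [-0.001, 0.02, 0], 0], [-1, [0, 0.02, 0], 0], [-1, [0, 0.014, 0], 0], [-1, [0, 0.008, 0], 0], [-1, [0, 0, 0], 0], [-1, [0, 0, 0], 0]])

```text
time_s: 33.68
ee_pos: [0.5745, 0.258, 0.058]
tcp_rot: [0.01, 0.719, -0.694, -0.036]
force: [0.5, -0.3, -1.8]
opening: 0.0287
```

```bash
python3 -c "
from st import *
where();rodpose();look('w22');im=snapshot('side');zoom(im,250,190,440,330,4,'pics/z14.png')"
```

```text
st xy -1.9 236.0 z 58.0 head err 0.6274360902363298 open 0.028669708597603892 F [ 0.5 -0.3 -1.8] t 33.6833
rod grip [ -2.2 236.4  62.7] tip [ -0.9 116.5  58.4]
```

View pics/w22.png

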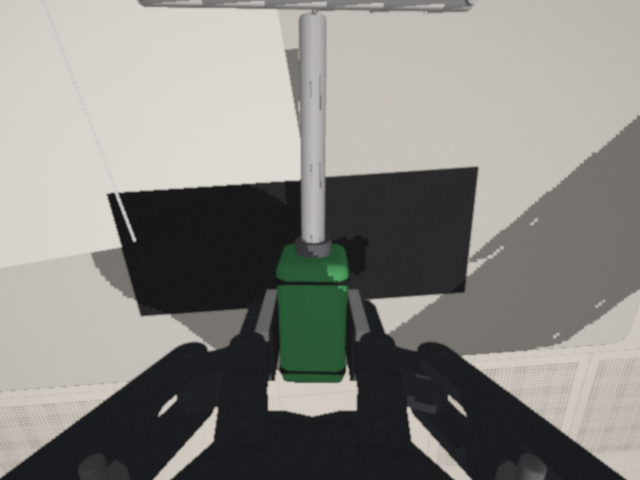

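View pics/z14.png

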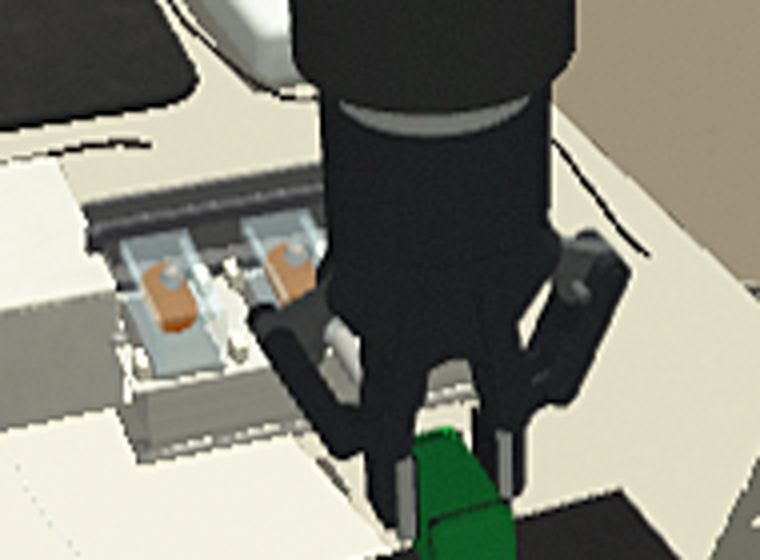

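Call:
send_rows(steps=[[-1, [-0.001, 0.003, 0], 0.5], [-1, [0, 0, 0], 0], [-1, [0, 0, 0.008], 0], [-1, [0, 0, 0], 0]])

```text
time_s: 34.12
ee_pos: [0.5766, 0.2506, 0.0583]
tcp_rot: [0.015, 0.72, -0.692, -0.037]
force: [0.0, 0.4, -1.8]
opening: 0.0291
```

```bash
python3 -c "
from st import *
where();rodpose();im=snapshot('top');zoom(im,195,140,475,340,2.8,'pics/t4.png')"
```

```text
st xy 0.7 228.8 z 58.3 head err 0.12226867946719722 open 0.029066155414146613 F [ 0.   0.4 -1.8] t 34.1167
rod grip [  0.4 229.2  63. ] tip [  0.6 109.2  58.3]
```

View pics/t4.png

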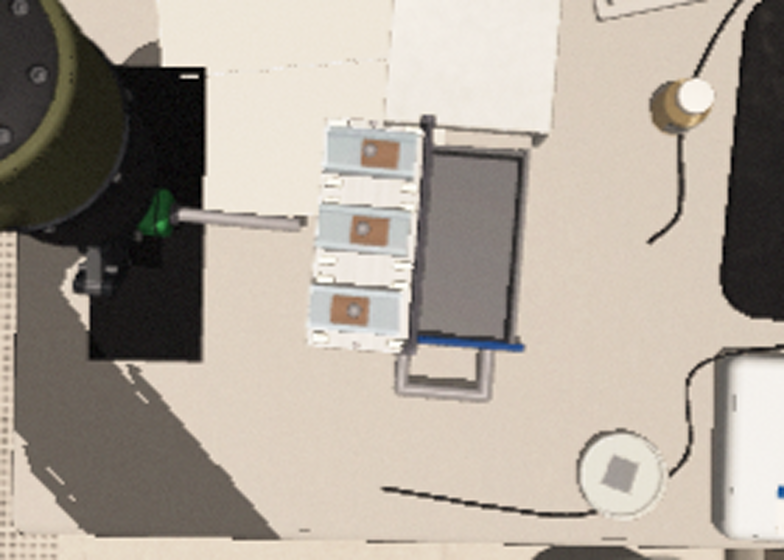

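```bash
python3 -c "
from st import *
im=snapshot('top');zoom(im,255,205,355,235,8,'pics/t5.png')"
```

```text
(no output)
```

View pics/t5.png

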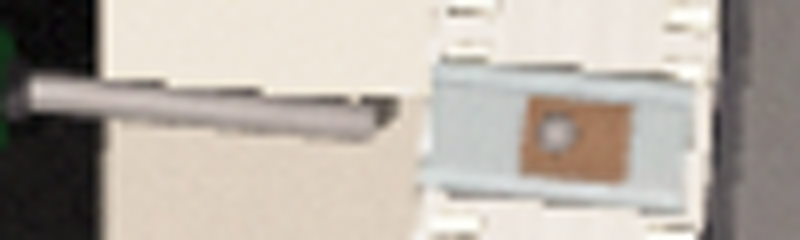

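Call:
send_rows(steps=[[-1, [0, 0.004, 0], 0], [-1, [0, 0, 0], 0], [-1, [0, 0, 0.008], 0], [-1, [0, 0, 0.008], 0], [-1, [0, 0, 0], 0]])

```text
time_s: 34.63
ee_pos: [0.5752, 0.2344, 0.0534]
tcp_rot: [0.014, 0.721, -0.692, -0.037]
force: [-0.2, 0.5, -0.7]
opening: 0.029
```

```bash
python3 -c "
from st import *
where();rodpose()"
```

```text
st xy 0.5 212.5 z 53.4 head err 0.16607873806881912 open 0.028996563494119647 F [-0.2  0.5 -0.7] t 34.6333
rod grip [2.000e-01 2.129e+02 5.810e+01] tip [ 0.5 93.  53.4]
```

Call:
send_rows(steps=[[-1, [0, -0.001, 0.009], 0], [-1, [0, 0, 0.009], 0], [-1, [0, 0, 0.006], 0], [-1, [0, 0, 0.006], 0]])

```text
time_s: 34.97
ee_pos: [0.5732, 0.2028, 0.0536]
tcp_rot: [0.015, 0.722, -0.691, -0.036]
force: [0.6, 5.2, -1.4]
opening: 0.0287
```

```bash
python3 -c "
from st import *
where();rodpose()"
```

```text
st xy 0.8 180.8 z 53.6 head err 0.1822872959346853 open 0.028714782850788538 F [ 0.6  5.2 -1.4] t 34.9667
rod grip [  0.6 181.2  58.3] tip [ 0.9 61.3 53.3]
```

Call:
send_rows(steps=[[-1, [0, 0, 0.006], 0], [-1, [0, 0, 0.006], 0], [-1, [0, 0, 0.006], 0], [-1, [0, 0, 0.006], 0]])

```text
time_s: 35.3
ee_pos: [0.5712, 0.1756, 0.053]
tcp_rot: [0.015, 0.721, -0.692, -0.036]
force: [0.8, -0.4, -1.9]
opening: 0.029
```

```bash
python3 -c "
from st import *
where();rodpose();im,s=look('w23')"
```

```text
st xy 0.9 153.5 z 53.0 head err 0.16205630018066586 open 0.029021146562589795 F [ 0.8 -0.4 -1.9] t 35.3
rod grip [  0.6 153.9  57.7] tip [ 0.9 34.  52.7]
```

View pics/w23.png

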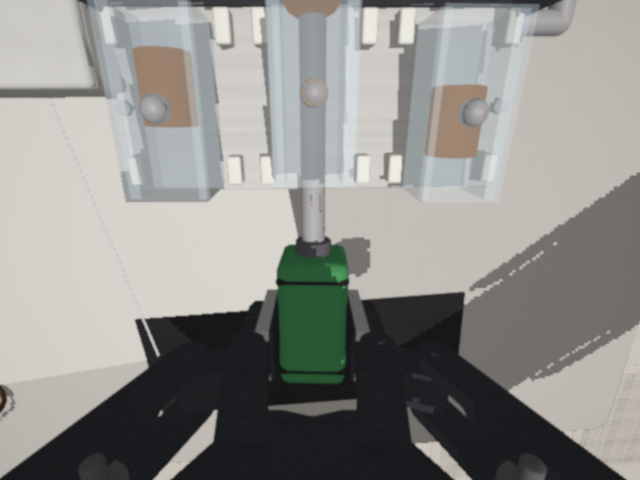

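Call:
send_rows(steps=[[-1, [0, 0, 0.007], 0], [-1, [0, 0, 0.007], 0], [-1, [0, 0, 0.002], 0], [-1, [0, 0, 0], 0], [-1, [0, 0, 0], 0]])

```text
time_s: 35.77
ee_pos: [0.5695, 0.1556, 0.0518]
tcp_rot: [0.015, 0.721, -0.692, -0.037]
force: [-0.7, 0.7, -1.7]
opening: 0.0291
```

```bash
python3 -c "
from st import *
where();rodpose();im,s=look('w24');im=snapshot('top');zoom(im,285,160,405,280,5,'pics/t6.png')"
```

```text
st xy 0.7 133.4 z 51.8 head err 0.05368507499034081 open 0.02905615728935446 F [-0.7  0.7 -1.7] t 35.7667
rod grip [  0.5 133.8  56.5] tip [ 0.5 13.9 51.8]
```

View pics/t6.png

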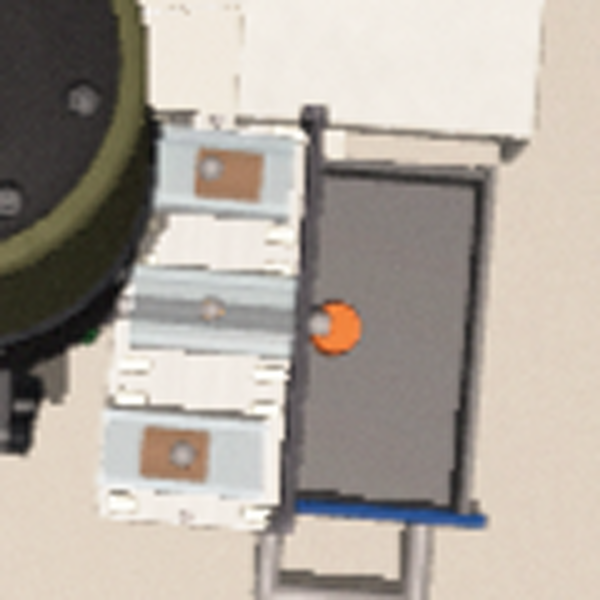

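Call:
send_rows(steps=[[-1, [0, -0.002, -0.01], 0], [-1, [0, -0.001, -0.015], 0], [-1, [0, 0, -0.02], 0], [-1, [0, 0, -0.02], 0], [-1, [0, 0, -0.015], 0], [-1, [0, 0, -0.015], 0], [-1, [0, 0, 0], 0]])

```text
time_s: 36.45
ee_pos: [0.5772, 0.2611, 0.0598]
tcp_rot: [0.015, 0.721, -0.691, -0.036]
force: [-0.5, -1.2, -1.5]
opening: 0.0285
```

```bash
python3 -c "
from st import *
where();rodpose();go(55,236,56,-1)"
```

```text
st xy 0.5 239.3 z 59.8 head err 0.14022878731626065 open 0.028491835919135188 F [-0.5 -1.2 -1.5] t 36.45
rod grip [2.000e-01 2.397e+02 6.450e+01] tip [  0.4 119.8  59.5]
heading 175.9 d=[54.1 -7.3 -3.8] dyaw -0.1 n=2 tool-y [-0.028  0.043 -0.999]
[[-1,[-0.0273,0.0010,0.0017],0.1],[-1,[-0.0273,0.0010,0.0017],0.1]]
```

Call:
send_rows(steps=[[-1, [-0.012, 0, 0], 0.1], [-1, [-0.013, 0, 0.001], 0], [-1, [-0.013, 0, 0.001], 0], [-1, [-0.01, 0, 0], 0], [-1, [-0.003, 0, 0], 0], [-1, [0, 0, 0], 0]])

```text
time_s: 36.95
ee_pos: [0.6288, 0.2609, 0.0571]
tcp_rot: [0.013, 0.721, -0.692, -0.035]
force: [0.5, -0.2, -1.1]
opening: 0.0285
```

```bash
python3 -c "
from st import *
where();rodpose();im=snapshot('top');zoom(im,255,170,355,210,8,'pics/t7.png')"
```

```text
st xy 52.0 242.9 z 57.1 head err 0.36664379297153005 open 0.02846913042610121 F [ 0.5 -0.2 -1.1] t 36.95
rod grip [ 51.7 243.3  61.8] tip [ 52.4 123.4  57. ]
```

View pics/t7.png

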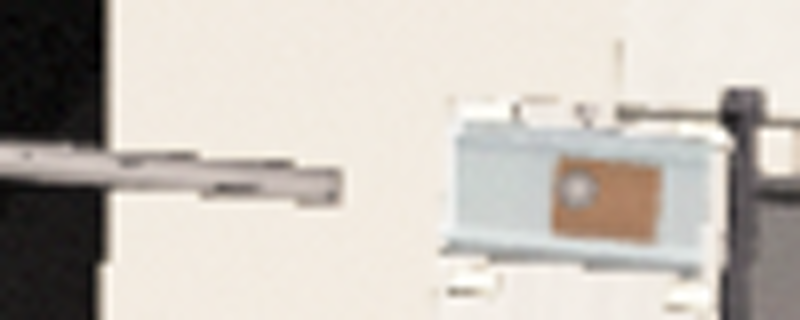

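Call:
send_rows(steps=[[-1, [-0.003, 0.001, 0], 0.3], [-1, [0, 0, 0], 0], [-1, [0, 0, 0.01], 0], [-1, [0, 0, 0.006], 0], [-1, [0, 0, 0], 0]])

```text
time_s: 37.42
ee_pos: [0.6285, 0.2443, 0.0553]
tcp_rot: [0.014, 0.721, -0.692, -0.037]
force: [-0.2, -1.1, -2.1]
opening: 0.0289
```

```bash
python3 -c "
from st import *
where();rodpose();im=snapshot('top');zoom(im,255,170,355,210,8,'pics/t8.png')"
```

```text
st xy 52.9 226.3 z 55.3 head err 0.13316089247339846 open 0.02887435445508242 F [-0.2 -1.1 -2.1] t 37.4167
rod grip [ 52.7 226.7  60. ] tip [ 52.9 106.8  55.2]
```

View pics/t8.png

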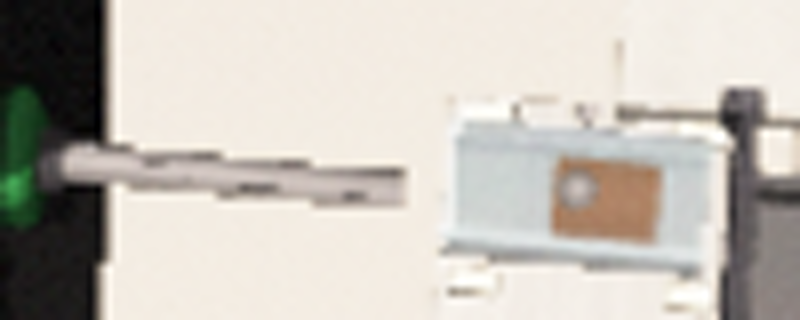

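Call:
send_rows(steps=[[-1, [-0.0018, 0, 0.001], 0.1], [-1, [0, 0, 0.008], 0], [-1, [0, 0, 0.008], 0], [-1, [0, 0, 0], 0]])

```text
time_s: 37.8
ee_pos: [0.6291, 0.226, 0.0552]
tcp_rot: [0.015, 0.721, -0.692, -0.038]
force: [0.1, -0.4, -2.2]
opening: 0.0287
```

```bash
python3 -c "
from st import *
where();rodpose()"
```

```text
st xy 54.9 208.1 z 55.2 head err 0.032736307245073704 open 0.028712036998598738 F [ 0.1 -0.4 -2.2] t 37.8
rod grip [ 54.6 208.5  59.9] tip [54.6 88.6 55. ]
```

Inside the bore without contact. Push.

Call:
send_rows(steps=[[-1, [0, 0, 0.007], 0], [-1, [0, 0, 0.007], 0], [-1, [0, 0, 0.006], 0], [-1, [0, 0, 0.006], 0]])

```text
time_s: 38.13
ee_pos: [0.6272, 0.199, 0.0543]
tcp_rot: [0.016, 0.722, -0.691, -0.037]
force: [-0.1, 4.9, 0.1]
opening: 0.0286
```

```bash
python3 -c "
from st import *
where();rodpose()"
```

```text
st xy 55.0 181.1 z 54.3 head err 0.06614983398250729 open 0.028643195016266502 F [-0.1  4.9  0.1] t 38.1333
rod grip [ 54.8 181.4  59. ] tip [54.8 61.5 53.9]
```

Call:
send_rows(steps=[[-1, [0, -0.0005, 0.006], 0], [-1, [0, 0, 0.006], 0], [-1, [0, 0, 0.006], 0], [-1, [0, 0, 0.006], 0], [-1, [0, 0, 0.006], 0], [-1, [0, 0, 0.005], 0]])

```text
time_s: 38.63
ee_pos: [0.6241, 0.159, 0.0534]
tcp_rot: [0.016, 0.721, -0.691, -0.037]
force: [-0.1, -0.3, -1.7]
opening: 0.0287
```

```bash
python3 -c "
from st import *
where();rodpose();look('w25')"
```

```text
st xy 54.9 140.9 z 53.4 head err 0.028786077549028732 open 0.02874806511331572 F [-0.1 -0.3 -1.7] t 38.6333
rod grip [ 54.6 141.3  58.1] tip [54.6 21.4 53.1]
```

View pics/w25.png

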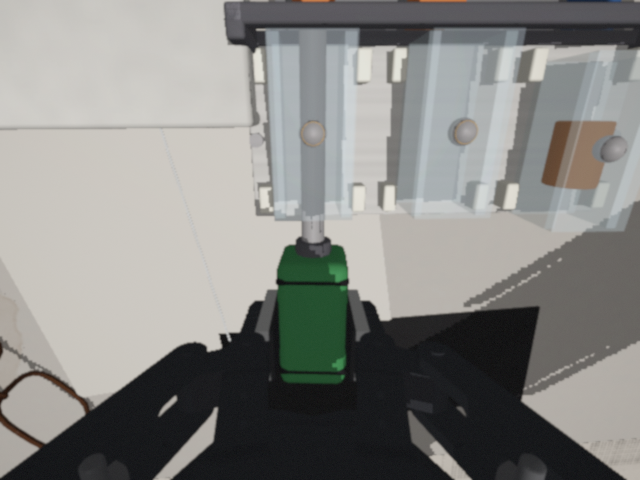

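Call:
send_rows(steps=[[-1, [0, 0, 0.005], 0], [-1, [0, 0, 0.001], 0], [-1, [0, 0, 0], 0]])

```text
time_s: 38.93
ee_pos: [0.6235, 0.1509, 0.0529]
tcp_rot: [0.016, 0.721, -0.692, -0.038]
force: [-0.8, -0.2, -1.7]
opening: 0.0289
```

```bash
python3 -c "
from st import *
rodpose();im=snapshot('top');zoom(im,285,160,405,280,5,'pics/t9.png')"
```

```text
rod grip [ 54.6 133.2  57.6] tip [54.4 13.3 52.7]
```

View pics/t9.png

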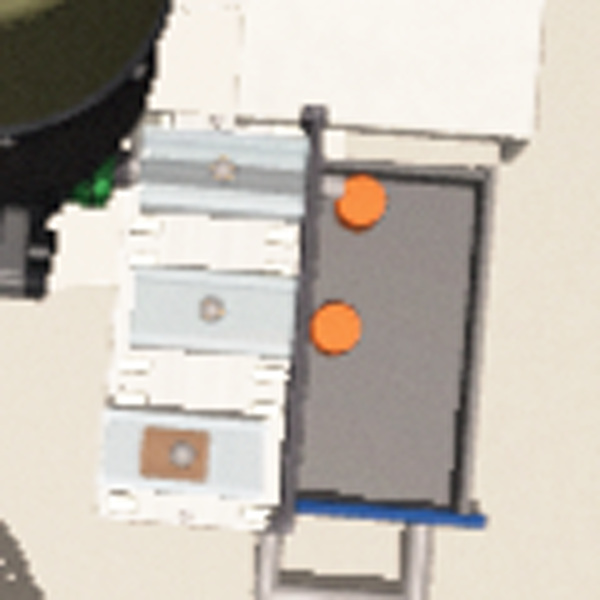

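Two plugs in the drawer. Retract and go to lane 0.

Call:
send_rows(steps=[[-1, [0, -0.001, -0.01], 0], [-1, [0, -0.001, -0.015], 0], [-1, [0, 0, -0.02], 0], [-1, [0, 0, -0.02], 0], [-1, [0, 0, -0.015], 0], [-1, [0, 0, -0.01], 0], [-1, [0, 0, 0], 0]])

```text
time_s: 39.57
ee_pos: [0.6308, 0.2512, 0.0595]
tcp_rot: [0.016, 0.722, -0.691, -0.037]
force: [-0.1, -1.1, -1.7]
opening: 0.029
```

```bash
python3 -c "
from st import *
where();rodpose();go(-55,238,56,-1)"
```

```text
st xy 54.7 233.4 z 59.5 head err 0.04727041981391267 open 0.028957810195077104 F [-0.1 -1.1 -1.7] t 39.5667
rod grip [ 54.4 233.7  64.2] tip [ 54.4 113.8  59.2]
heading 175.8 d=[-109.    12.8   -3.5] dyaw -0.0 n=3 tool-y [-0.029  0.044 -0.999]
[[-1,[0.0365,0.0024,-0.0015],0.0],[-1,[0.0365,0.0024,-0.0015],0.0],[-1,[0.0365,0.0024,-0.0015],0.0]]
```

Call:
send_rows(steps=[[-1, [0.01, 0, -0.003], 0], [-1, [0.02, 0, -0.002], 0], [-1, [0.025, 0, -0.001], 0], [-1, [0.025, 0, 0], 0], [-1, [0.018, 0, 0], 0], [-1, [0.008, 0, 0], 0], [-1, [0, 0, 0], 0], [-1, [0, 0, 0], 0]])

```text
time_s: 40.23
ee_pos: [0.5182, 0.2653, 0.0618]
tcp_rot: [0.015, 0.721, -0.692, -0.038]
force: [-0.0, -0.4, -3.3]
opening: 0.029
```

```bash
python3 -c "
from st import *
where();rodpose()"
```

```text
st xy -58.7 239.1 z 61.8 head err 0.03260947728196584 open 0.028955982729906213 F [-0.  -0.4 -3.3] t 40.2333
rod grip [-58.9 239.4  66.5] tip [-58.9 119.5  61.6]
```

Call:
send_rows(steps=[[-1, [-0.004, 0.004, 0], 0], [-1, [0, 0.002, 0.004], 0], [-1, [0, 0, 0.004], 0], [-1, [0, 0, 0], 0]])

```text
time_s: 40.57
ee_pos: [0.5238, 0.2559, 0.0545]
tcp_rot: [0.016, 0.721, -0.692, -0.038]
force: [0.2, -0.3, -1.8]
opening: 0.0287
```

```bash
python3 -c "
from st import *
where();rodpose();im=snapshot('top');zoom(im,255,225,355,265,8,'pics/t10.png')"
```

```text
st xy -52.4 230.1 z 54.5 head err -0.06766823792625587 open 0.028672834335135844 F [ 0.2 -0.3 -1.8] t 40.5667
rod grip [-52.6 230.5  59.2] tip [-52.8 110.6  54.4]
```

View pics/t10.png

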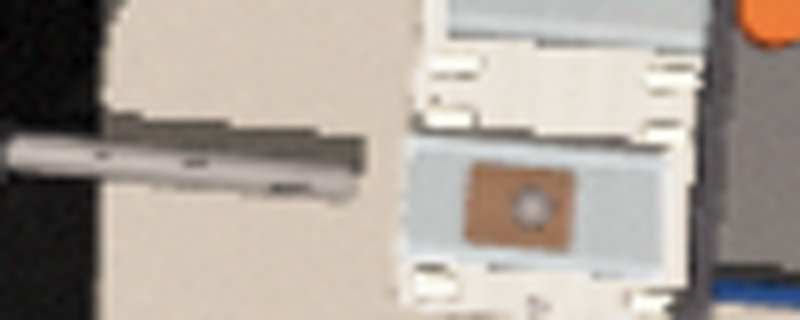

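Call:
send_rows(steps=[[-1, [0.002, -0.0005, 0], 0], [-1, [0, 0, 0.006], 0], [-1, [0, 0, 0.006], 0], [-1, [0, 0, 0.003], 0], [-1, [0, 0, 0], 0]])

```text
time_s: 41.03
ee_pos: [0.5208, 0.2391, 0.0538]
tcp_rot: [0.016, 0.721, -0.692, -0.039]
force: [0.1, 0.2, -2.2]
opening: 0.0289
```

```bash
python3 -c "
from st import *
where();rodpose()"
```

```text
st xy -54.1 213.1 z 53.8 head err -0.14190420909415025 open 0.028872438206602877 F [ 0.1  0.2 -2.2] t 41.0333
rod grip [-54.4 213.5  58.5] tip [-54.7  93.6  53.8]
```

Call:
send_rows(steps=[[-1, [0, -0.0005, 0.007], 0], [-1, [0, 0, 0.006], 0], [-1, [0, 0, 0.006], 0], [-1, [0, 0, 0.006], 0], [-1, [0, 0, 0.006], 0]])

```text
time_s: 41.45
ee_pos: [0.5191, 0.2086, 0.0544]
tcp_rot: [0.017, 0.723, -0.69, -0.037]
force: [0.4, 5.5, -1.7]
opening: 0.0286
```

```bash
python3 -c "
from st import *
where();rodpose();look('w26')"
```

```text
st xy -53.6 182.5 z 54.4 head err -0.047953495289618786 open 0.028606904978941458 F [ 0.4  5.5 -1.7] t 41.45
rod grip [-53.8 182.9  59.1] tip [-54.   63.   53.6]
```

View pics/w26.png

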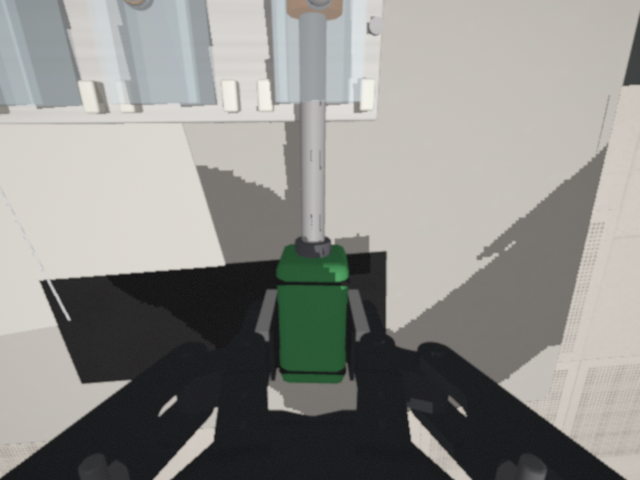

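Call:
send_rows(steps=[[-1, [0, 0, 0.006], 0], [-1, [0, 0, 0.006], 0], [-1, [0, 0, 0.006], 0], [-1, [0, 0, 0.006], 0], [-1, [0, 0, 0.006], 0], [-1, [0, 0, 0.005], 0], [-1, [0, 0, 0.003], 0], [-1, [0, 0, 0], 0]])

```text
time_s: 42.17
ee_pos: [0.5145, 0.1619, 0.0516]
tcp_rot: [0.016, 0.72, -0.692, -0.039]
force: [-0.2, -0.1, -2.0]
opening: 0.0289
```

```bash
python3 -c "
from st import *
where();rodpose();im=snapshot('top');zoom(im,285,160,405,280,5,'pics/t11.png')"
```

```text
st xy -54.6 135.6 z 51.6 head err -0.19672930051794424 open 0.028884151619464345 F [-0.2 -0.1 -2. ] t 42.1667
rod grip [-54.9 136.   56.3] tip [-55.4  16.1  51.6]
```

View pics/t11.png

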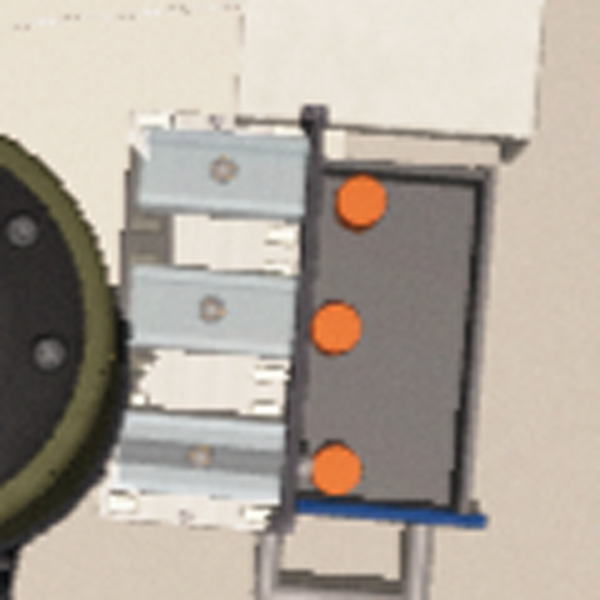

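Call:
send_rows(steps=[[-1, [0, -0.001, -0.01], 0], [-1, [0, -0.001, -0.015], 0], [-1, [0, 0, -0.02], 0], [-1, [0, 0, -0.02], 0], [-1, [0, 0, -0.015], 0], [-1, [0, 0, -0.015], 0], [-1, [0, -0.02, 0], 0], [-1, [0, -0.035, 0], 0]])

```text
time_s: 42.88
ee_pos: [0.5202, 0.2649, 0.1054]
tcp_rot: [0.012, 0.718, -0.695, -0.043]
force: [0.9, 0.9, -1.1]
opening: 0.029
```

```bash
python3 -c "
from st import *
where();rodpose();rows([.575,.250,.14],-80,-1)"
```

```text
st xy -56.6 238.7 z 105.4 head err -0.11076386087904666 open 0.029008506908694363 F [ 0.9  0.9 -1.1] t 42.8833
rod grip [-56.8 239.2 110.1] tip [-57.1 119.2 106.3]
heading 175.6 d=[ 54.8 -14.9  34.6] dyaw 104.4 n=16 tool-y [-0.042  0.035 -0.998]
[[-1,[-0.0034,-0.0023,0.0006],-6.5],[-1,[-0.0033,-0.0023,0.0010],-6.5],[-1,[-0.0032,-0.0023,0.0013],-6.5],[-1,[-0.0030,-0.0023,0.0017],-6.5],[-1,[-0.0028,-0.0023,0.0020],-6.5],[-1,[-0.0025,-0.0023,0.0023],-6.5],[-1,[-0.0023,-0.0023,0.0026],-6.5],[-1,[-0.0019,-0.0023,0.0028],-6.5]]
[[-1,[-0.0016,-0.0023,0.0030],-6.5],[-1,[-0.0013,-0.0023,0.0032],-6.5],[-1,[-0.0009,-0.0023,0.0033],-6.5],[-1,[-0.0005,-0.0023,0.0034],-6.5],[-1,[-0.0001,-0.0023,0.0034],-6.5],[-1,[0.0003,-0.0023,0.0034],-6.5],[-1,[0.0007,-0.0023,0.0034],-6.5],[-1,[0.0010,-0.0023,0.0033],-6.5]]
```

Call:
send_rows(steps=[[-1, [-0.0035, -0.01, 0.001], -6.5], [-1, [-0.0035, -0.008, 0.001], -6.5], [-1, [-0.003, -0.003, 0.0015], -6.5], [-1, [-0.003, -0.002, 0.002], -6.5], [-1, [-0.003, -0.002, 0.002], -6.5], [-1, [-0.0025, -0.002, 0.002], -6.5], [-1, [-0.0025, -0.002, 0.0025], -6.5], [-1, [-0.002, -0.002, 0.003], -6.5]])

```text
time_s: 43.55
ee_pos: [0.5522, 0.2688, 0.1456]
tcp_rot: [-0.305, 0.658, -0.622, 0.296]
force: [-0.8, 0.0, -1.7]
opening: 0.0286
```

Call:
send_rows(steps=[[-1, [-0.0015, -0.001, 0.003], -6.5], [-1, [-0.001, -0.001, 0.003], -6.5], [-1, [-0.001, -0.001, 0.0035], -6.5], [-1, [-0.0005, -0.001, 0.0035], -6.5], [-1, [0, -0.001, 0.0035], -6.5], [-1, [0, -0.001, 0.0035], -6.5], [-1, [0.0005, -0.001, 0.003], -6.5], [-1, [0, 0, 0], -3]])

```text
time_s: 44.22
ee_pos: [0.5771, 0.2734, 0.1507]
tcp_rot: [-0.545, 0.464, -0.428, 0.551]
force: [0.1, 0.4, -1.6]
opening: 0.0288
```

```bash
python3 -c "
from st import *
where();rows([.577,.250,.06],-80,-1)"
```

```text
st xy -0.5 251.5 z 150.7 head err 106.02021614781182 open 0.028786438057767007 F [ 0.1  0.4 -1.6] t 44.2167
heading -78.3 d=[ -0.1 -23.4 -90.7] dyaw -1.7 n=3 tool-y [-0.034  0.039 -0.999]
[[-1,[0.0090,0.0299,-0.0009],0.6],[-1,[0.0090,0.0299,-0.0008],0.6],[-1,[0.0090,0.0299,-0.0007],0.6]]
```

Call:
send_rows(steps=[[-1, [0.008, 0.025, 0], 0.5], [-1, [0.008, 0.025, 0], 0.5], [-1, [0.006, 0.025, 0], 0.5], [-1, [0, 0.012, 0], 0], [-1, [0, 0, 0], 0], [-1, [0, 0, 0], 0]])

```text
time_s: 44.72
ee_pos: [0.5798, 0.2615, 0.0609]
tcp_rot: [-0.541, 0.469, -0.434, 0.548]
force: [0.5, -0.2, -1.7]
opening: 0.0289
```

```bash
python3 -c "
from st import *
where();rows([.577,.250,.016],-80,-1);rodpose();look('w27')"
```

```text
st xy 3.1 239.9 z 60.9 head err 104.92690662607072 open 0.028861746405915864 F [ 0.5 -0.2 -1.7] t 44.7167
heading -79.4 d=[ -2.8 -11.5 -44.9] dyaw -0.6 n=2 tool-y [-0.032  0.04  -0.999]
[[-1,[0.0064,0.0222,-0.0019],0.3],[-1,[0.0064,0.0222,-0.0019],0.3]]
rod grip [  2.8 239.1  65.6] tip [118.6 270.3  62.7]
```

View pics/w27.png

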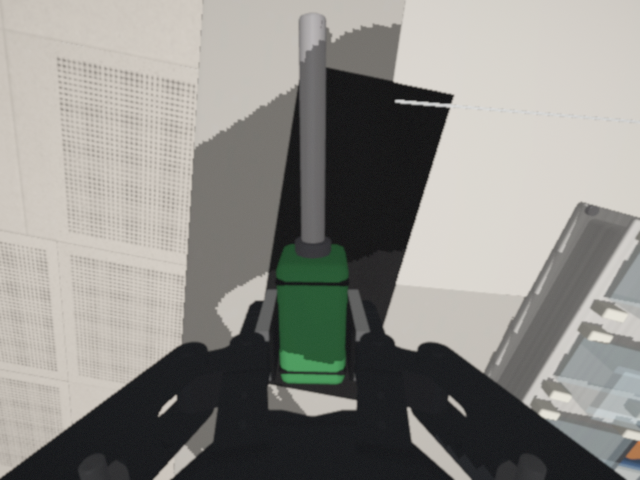

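Call:
send_rows(steps=[[-1, [0.006, 0.014, -0.002], 0.3], [-1, [0.005, 0.014, -0.001], 0.2], [-1, [0, 0.008, 0], 0], [-1, [0, 0.003, 0], 0], [-1, [0, 0, 0], 0]])

```text
time_s: 45.18
ee_pos: [0.5818, 0.2565, 0.0295]
tcp_rot: [-0.535, 0.469, -0.437, 0.551]
force: [-0.6, -0.1, -1.0]
opening: 0.0288
```

```bash
python3 -c "
from st import *
where();rows([.577,.250,.013],-80,-1);rodpose()"
```

```text
st xy 5.5 235.0 z 29.5 head err 104.63703184421126 open 0.028814168800148882 F [-0.6 -0.1 -1. ] t 45.1833
heading -79.6 d=[ -4.8  -6.5 -16.5] dyaw -0.4 n=1 tool-y [-0.021  0.046 -0.999]
[[-1,[0.0064,0.0163,-0.0057],0.4]]
rod grip [  5.1 234.3  34.2] tip [121.2 264.8  32.7]
```

Call:
send_rows(steps=[[-1, [0.005, 0.005, -0.003], 0.2], [-1, [0.002, 0.005, -0.002], 0], [-1, [0, 0.003, 0], 0], [-1, [0, 0, 0], 0]])

```text
time_s: 45.52
ee_pos: [0.5791, 0.2503, 0.0187]
tcp_rot: [-0.533, 0.469, -0.438, 0.552]
force: [-0.6, -0.0, -2.3]
opening: 0.0288
```

```bash
python3 -c "
from st import *
where();rows([.577,.250,.013],-80,-1);rodpose()"
```

```text
st xy 3.2 228.6 z 18.7 head err 104.4959179949318 open 0.028811335691725625 F [-0.6 -0.  -2.3] t 45.5167
heading -79.8 d=[-2.1 -0.3 -5.7] dyaw -0.2 n=1 tool-y [-0.016  0.048 -0.999]
[[-1,[0.0002,0.0057,-0.0020],0.2]]
rod grip [  2.8 227.9  23.3] tip [119.  258.   22.4]
```

Call:
send_rows(steps=[[-1, [0, 0.003, 0], 0], [-1, [0, 0.002, 0], 0], [-1, [0, 0.001, 0], 0], [-1, [0, 0, 0], 0]])

```text
time_s: 45.85
ee_pos: [0.5793, 0.2507, 0.0127]
tcp_rot: [-0.533, 0.468, -0.438, 0.552]
force: [0.3, 0.3, -2.3]
opening: 0.0288
```

```bash
python3 -c "
from st import *
where();rodpose()"
```

```text
st xy 3.3 229.1 z 12.7 head err 104.50034271321016 open 0.028794274771438807 F [ 0.3  0.3 -2.3] t 45.85
rod grip [  3.  228.3  17.3] tip [119.1 258.5  16.5]
```

Call:
send_rows(steps=[[0.1, [0, 0, 0], 0], [0.1, [0, 0, 0], 0], [0.1, [0, 0, 0], 0], [0.1, [0, -0.02, 0], 0], [0.1, [0, -0.035, 0], 0], [0.1, [0, -0.035, 0], 0], [0.1, [0, -0.035, 0], 0], [0.1, [0, -0.02, 0], 0]])

```text
time_s: 46.52
ee_pos: [0.5797, 0.2421, 0.1582]
tcp_rot: [-0.536, 0.469, -0.437, 0.549]
force: [0.3, -0.4, 0.8]
opening: 0.047
```

```bash
python3 -c "
from st import *
where();look('w28');rows([.5,.12,.17],H,-.4)"
```

```text
st xy 4.4 220.5 z 158.2 head err 104.49457587405556 open 0.04696837994055333 F [ 0.3 -0.4  0.8] t 46.5167
heading -79.8 d=[ -81.1 -122.4    7.6] dyaw -104.5 n=16 tool-y [-0.017  0.045 -0.999]
[[-0.4,[0.0066,-0.0007,-0.0064],6.5],[-0.4,[0.0073,-0.0007,-0.0056],6.5],[-0.4,[0.0079,-0.0007,-0.0047],6.5],[-0.4,[0.0083,-0.0007,-0.0038],6.5],[-0.4,[0.0087,-0.0007,-0.0028],6.5],[-0.4,[0.0090,-0.0007,-0.0018],6.5],[-0.4,[0.0091,-0.0007,-0.0008],6.5],[-0.4,[0.0092,-0.0007,0.0003],6.5]]
[[-0.4,[0.0091,-0.0007,0.0013],6.5],[-0.4,[0.0089,-0.0007,0.0024],6.5],[-0.4,[0.0085,-0.0007,0.0033],6.5],[-0.4,[0.0081,-0.0007,0.0043],6.5],[-0.4,[0.0076,-0.0007,0.0052],6.5],[-0.4,[0.0069,-0.0007,0.0060],6.5],[-0.4,[0.0062,-0.0007,0.0068],6.5],[-0.4,[0.0054,-0.0007,0.0074],6.5]]
```

View pics/w28.png

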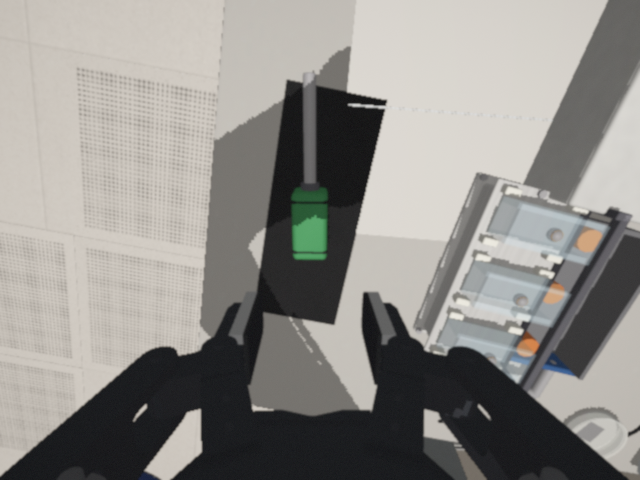

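Call:
send_rows(steps=[[-1, [0.007, 0, -0.006], 6.5], [-1, [0.007, 0, -0.006], 6.5], [-1, [0.008, 0, -0.005], 6.5], [-1, [0.008, 0, -0.004], 6.5], [-1, [0.009, 0, -0.003], 6.5], [-1, [0.009, 0, -0.002], 6.5], [-1, [0.009, 0, -0.001], 6.5], [-1, [0.009, 0, 0], 6.5]])

```text
time_s: 47.23
ee_pos: [0.5398, 0.1824, 0.1665]
tcp_rot: [-0.271, 0.668, -0.633, 0.282]
force: [-0.3, -0.7, -0.2]
opening: -0.0001
```

Call:
send_rows(steps=[[-1, [0.009, 0, 0.001], 6.5], [-1, [0.009, 0, 0.0025], 6.5], [-1, [0.0085, 0, 0.0035], 6.5], [-1, [0.008, 0, 0.0045], 6.5], [-1, [0.0075, 0, 0.005], 6.5], [-1, [0.007, 0, 0.006], 6.5], [-1, [0.006, 0, 0.007], 6.5], [-1, [0.005, 0, 0.007], 5]])

```text
time_s: 47.9
ee_pos: [0.4952, 0.1213, 0.1653]
tcp_rot: [0.043, 0.725, -0.686, -0.045]
force: [0.0, -0.1, 0.5]
opening: -0.0004
```

```bash
python3 -c "
from st import *
where();go(-142,-14,110,-1)"
```

```text
st xy -70.8 93.7 z 165.3 head err -2.8580559862031123 open -0.0003628669372657806 F [ 0.  -0.1  0.5] t 47.9
heading 172.9 d=[ -79.  -102.1  -55.3] dyaw 2.9 n=4 tool-y [-0.     0.055 -0.998]
[[-1,[0.0163,0.0124,0.0285],-0.7],[-1,[0.0167,0.0124,0.0283],-0.7],[-1,[0.0170,0.0124,0.0281],-0.7],[-1,[0.0174,0.0124,0.0279],-0.7]]
```

Call:
send_rows(steps=[[-1, [0.02, 0.003, 0.022], -0.7], [-1, [0.02, 0.008, 0.024], -0.7], [-1, [0.02, 0.012, 0.025], -0.7], [-1, [0.01, 0.012, 0.025], -0.6], [-1, [0, 0.01, 0.005], 0], [-1, [0, 0, 0], 0], [-1, [0, 0, 0], 0]])

```text
time_s: 48.48
ee_pos: [0.4123, 0.0278, 0.1152]
tcp_rot: [0.031, 0.727, -0.686, -0.027]
force: [-0.5, -0.3, 1.4]
opening: 0.0
```

```bash
python3 -c "
from st import *
where();go(-142,-14,14,-1);look('w29')"
```

```text
st xy -146.5 -5.7 z 115.2 head err -0.39540612186738144 open 4.099880159145793e-06 F [-0.5 -0.3  1.4] t 48.4833
heading 175.3 d=[   3.9   -8.6 -101.2] dyaw 0.4 n=3 tool-y [ 0.008  0.058 -0.998]
[[-1,[-0.0014,0.0335,0.0047],-0.1],[-1,[-0.0014,0.0335,0.0047],-0.1],[-1,[-0.0014,0.0335,0.0047],-0.1]]
```

View pics/w29.png

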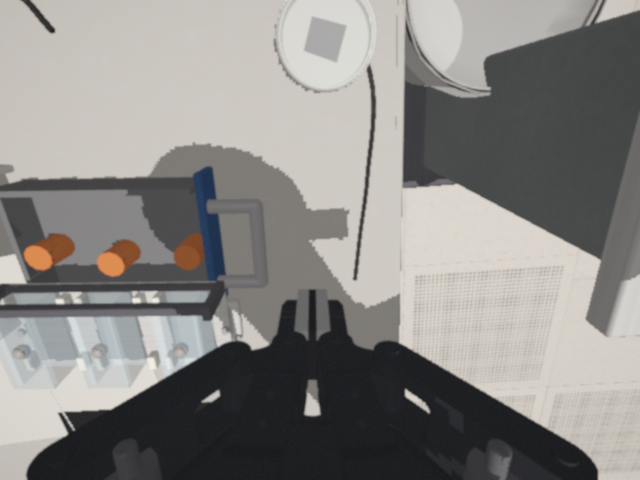

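Call:
send_rows(steps=[[-1, [0, 0.028, 0.004], -0.1], [-1, [0, 0.028, 0.004], -0.1], [-1, [0, 0.022, 0.004], -0.1], [-1, [0, 0.01, 0.002], 0], [-1, [0, 0, 0], 0], [-1, [0, 0, 0], 0]])

```text
time_s: 49.03
ee_pos: [0.4178, 0.0233, 0.0294]
tcp_rot: [0.03, 0.728, -0.685, -0.021]
force: [0.6, -0.3, 0.2]
opening: -0.0002
```

```bash
python3 -c "
from st import *
where();go(-135,-14,14,-1)"
```

```text
st xy -140.7 -9.8 z 29.4 head err 0.08987522601469777 open -0.00016518497362617452 F [ 0.6 -0.3  0.2] t 49.0333
heading 175.8 d=[  5.4  -4.6 -15.4] dyaw -0.1 n=1 tool-y [ 0.015  0.06  -0.998]
[[-1,[-0.0056,0.0151,0.0051],0.1]]
```

Lower a bit more, then push in +x.

Call:
send_rows(steps=[[-1, [-0.001, 0.008, 0.003], 0], [-1, [-0.001, 0.007, 0.002], 0], [-1, [-0.008, 0, 0], 0], [-1, [-0.012, 0, 0], 0], [-1, [-0.015, 0, 0], 0], [-1, [-0.015, 0, 0], 0]])

```text
time_s: 49.53
ee_pos: [0.472, 0.017, 0.0173]
tcp_rot: [0.03, 0.729, -0.684, -0.019]
force: [-3.5, 1.2, 0.3]
opening: 0.0002
```

```bash
python3 -c "
from st import *
where()"
```

```text
st xy -86.2 -12.0 z 17.3 head err 0.2437671939664483 open 0.00017244116437887557 F [-3.5  1.2  0.3] t 49.5333
```

Call:
send_rows(steps=[[-1, [-0.014, 0.001, 0], 0], [-1, [-0.014, 0.001, 0], 0], [-1, [-0.014, 0, 0], 0], [-1, [-0.014, 0, 0], 0], [-1, [-0.014, 0, 0], 0]])

```text
time_s: 49.95
ee_pos: [0.5453, 0.012, 0.0166]
tcp_rot: [0.029, 0.729, -0.684, -0.02]
force: [-1.7, 0.8, 1.9]
opening: 0.0001
```

```bash
python3 -c "
from st import *
where();look('w30')"
```

```text
st xy -12.7 -11.6 z 16.6 head err 0.2397733871979426 open 5.2357207102625326e-05 F [-1.7  0.8  1.9] t 49.95
```

View pics/w30.png

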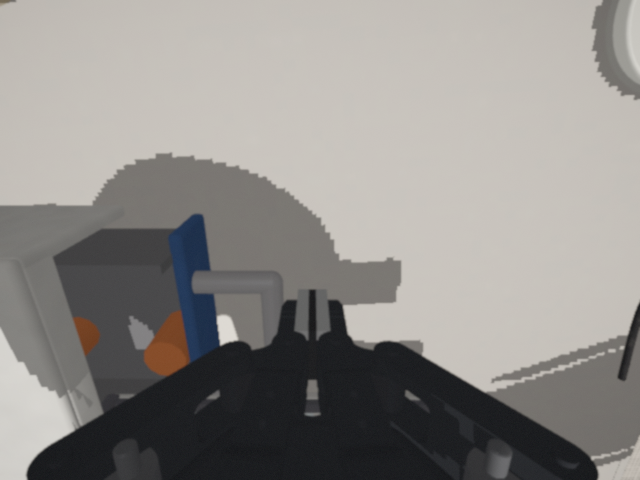

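Call:
send_rows(steps=[[-1, [-0.01, 0, 0], 0], [-1, [-0.009, 0, 0], 0], [-1, [-0.006, 0, 0], 0], [-1, [-0.004, 0, 0], 0]])

```text
time_s: 50.33
ee_pos: [0.5772, 0.0096, 0.0166]
tcp_rot: [0.029, 0.729, -0.684, -0.021]
force: [-2.0, 0.8, 1.0]
opening: 0.0001
```

```bash
python3 -c "
from st import *
where()"
```

```text
st xy 19.3 -11.5 z 16.6 head err 0.20431977564132353 open 5.3800180420433706e-05 F [-2.   0.8  1. ] t 50.3333
```

Call:
send_rows(steps=[[-1, [-0.004, 0, 0], 0], [-1, [-0.003, 0, 0], 0], [-1, [-0.003, 0, 0], 0]])

```text
time_s: 50.58
ee_pos: [0.5779, 0.0095, 0.0165]
tcp_rot: [0.02, 0.728, -0.684, -0.029]
force: [-17.2, 4.0, 10.3]
opening: -0.0004
```

```bash
python3 -c "
from st import *
where()"
```

```text
st xy 20.0 -11.6 z 16.5 head err 0.2952903758481682 open -0.00037975259846092667 F [-17.2   4.   10.3] t 50.5833
```

Call:
send_rows(steps=[[-1, [-0.003, 0, 0], 0], [-1, [0.01, 0, 0], 0], [-1, [0.02, 0, 0], 0], [-1, [0.01, -0.025, 0], 0], [-1, [0, -0.035, 0], 0], [-1, [0, -0.035, 0], 0], [-1, [0, -0.03, 0], 0]])

```text
time_s: 51.17
ee_pos: [0.5342, 0.0039, 0.1389]
tcp_rot: [0.013, 0.727, -0.685, -0.036]
force: [-0.1, 0.2, 1.2]
opening: 0.0
```

```bash
python3 -c "
from st import *
where();im,s=look('w31');im=snapshot('top');zoom(im,195,100,475,340,2.8,'pics/t12.png');im=snapshot('side');zoom(im,170,190,480,390,2.5,'pics/s12.png')"
```

```text
st xy -23.1 -20.5 z 138.9 head err 0.35251067697447525 open 2.118041067468293e-06 F [-0.1  0.2  1.2] t 51.1667
```

View pics/w31.png

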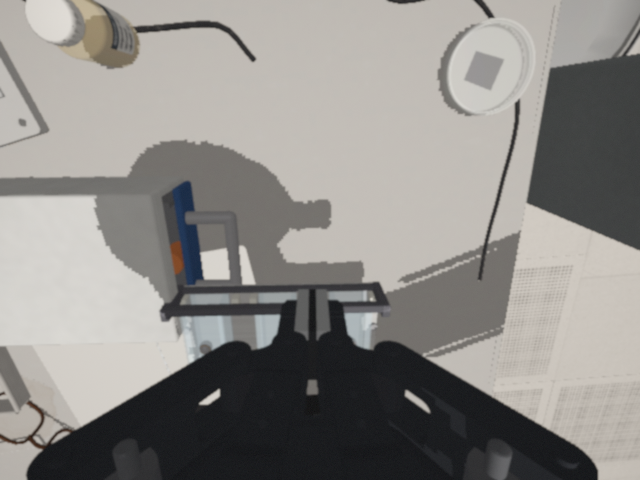

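View pics/t12.png

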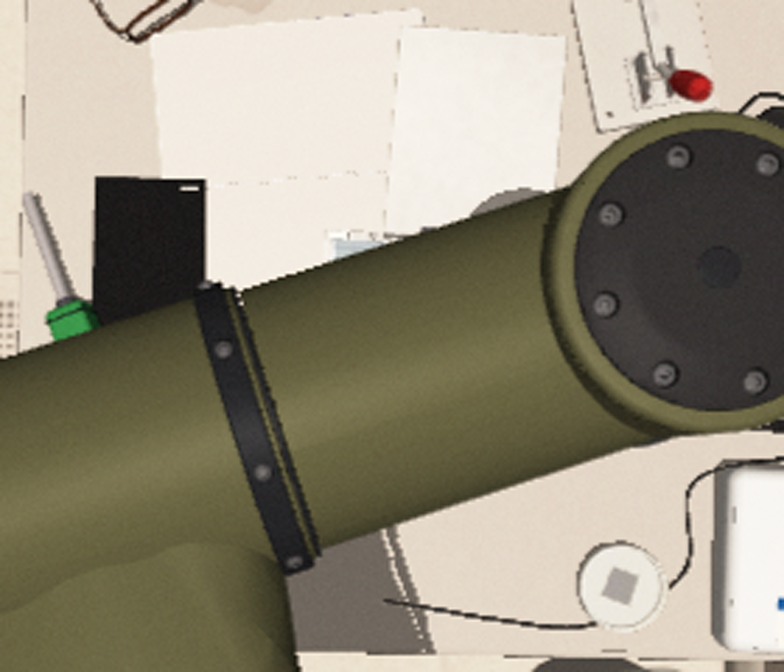

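View pics/s12.png

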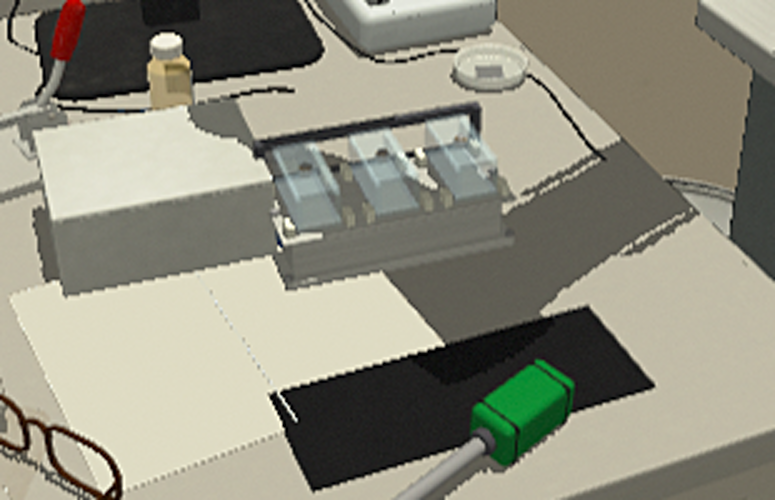

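```bash
python3 -c "
from st import *
s=json.load(open('w31.json'))
for uv in ([236,220],[237,270],[196,230]):
  for z in (.026,.034):
    u=back('wrist',[uv],z,s)[0]
    d=u[:2]-np.array(p[:2]);c,sn=np.cos(p[2]),np.sin(p[2]);print(uv,z,[(c*d[0]+sn*d[1])*1000,(-sn*d[0]+c*d[1])*1000])
im=cv2.imread('pics/w31.png');zoom(im,130,160,290,320,4,'pics/z15.png')"
```

```text
[236, 220] 0.026 [np.float64(32.955049574025466), np.float64(-27.816831444376238)]
[236, 220] 0.034 [np.float64(31.332103859271577), np.float64(-30.439536017152967)]
[237, 270] 0.026 [np.float64(35.48776123442871), np.float64(15.971161347434307)]
[237, 270] 0.034 [np.float64(33.78393962203028), np.float64(11.95019526765057)]
[196, 230] 0.026 [np.float64(65.01371335814196), np.float64(-19.635727900343014)]
[196, 230] 0.034 [np.float64(62.36705331721332), np.float64(-22.51967582868639)]
```

View pics/z15.png

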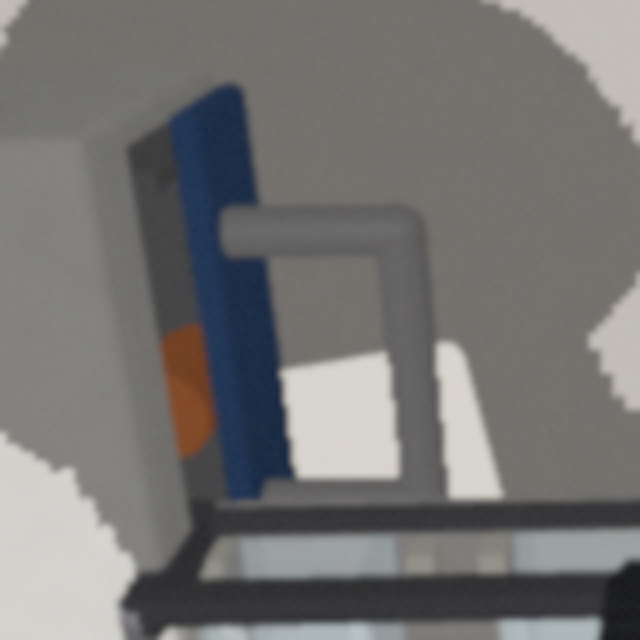

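```bash
python3 -c "
from st import *
s=json.load(open('w31.json'))
def stn(uv,z):
    u=back('wrist',[uv],z,s)[0];d=u[:2]-np.array(p[:2]);c,sn=np.cos(p[2]),np.sin(p[2]);return ((c*d[0]+sn*d[1])*1000).round(1),((-sn*d[0]+c*d[1])*1000).round(1)
q=lambda a,b:[a/4+130-.4,b/4+160-.4]
print('front inner top', stn(q(172,120),.034),stn(q(230,490),.034))
print('front outer top', stn(q(245,90),.034), stn(q(218,250),.034))
for z in (.04,.045,.05,.055,.06): print(z,'lintel',stn(q(130,150),z),stn(q(160,330),z))
print('cab top edge',stn(q(85,140),.065),stn(q(140,400),.065))
print(proj('wrist',S(p,[[77,-40,65],[77,0,65]]),s))
"
```

```text
front inner top (np.float64(75.5), np.float64(-53.9)) (np.float64(75.0), np.float64(22.5))
front outer top (np.float64(61.6), np.float64(-59.4)) (np.float64(70.5), np.float64(-28.9))
0.04 lintel (np.float64(81.4), np.float64(-49.9)) (np.float64(81.3), np.float64(-15.1))
0.045 lintel (np.float64(79.3), np.float64(-51.1)) (np.float64(79.2), np.float64(-17.1))
0.05 lintel (np.float64(77.2), np.float64(-52.4)) (np.float64(77.1), np.float64(-19.1))
0.055 lintel (np.float64(75.1), np.float64(-53.7)) (np.float64(75.0), np.float64(-21.1))
0.06 lintel (np.float64(73.0), np.float64(-55.0)) (np.float64(72.9), np.float64(-23.1))
cab top edge (np.float64(77.7), np.float64(-57.9)) (np.float64(76.1), np.float64(-12.1))
[[156.63196734 221.18357641]
 [166.02642896 275.26635947]]
```

```bash
python3 -c "
from st import *
print(back('top',[[220,216],[206,169.5]],.017))
rows([.54,.27,.20],H,.2)"
```

```text
[[0.5781494  0.30241343 0.017     ]
 [0.67364716 0.33370757 0.017     ]]
heading 176.1 d=[  4.  265.7  59.8] dyaw -0.3 n=8 tool-y [-0.024  0.062 -0.998]
[[0.2,[0.0020,-0.0054,-0.0336],0.0],[0.2,[0.0020,-0.0054,-0.0336],0.0],[0.2,[0.0021,-0.0054,-0.0336],0.0],[0.2,[0.0021,-0.0054,-0.0336],0.0],[0.2,[0.0021,-0.0054,-0.0336],0.0],[0.2,[0.0021,-0.0054,-0.0336],0.0],[0.2,[0.0022,-0.0054,-0.0335],0.0],[0.2,[0.0022,-0.0054,-0.0335],0.0]]
```

Call:
send_rows(steps=[[0.2, [0.002, -0.012, -0.033], 0], [0.2, [0.002, -0.01, -0.033], 0], [0.2, [0.002, -0.008, -0.033], 0], [0.2, [0.002, -0.006, -0.033], 0], [0.2, [0.002, -0.005, -0.033], 0], [0.2, [0.002, -0.004, -0.033], 0], [0.2, [0.002, -0.003, -0.033], 0], [0.2, [0, 0, -0.015], 0]])

```text
time_s: 51.98
ee_pos: [0.5398, 0.2541, 0.1981]
tcp_rot: [0.017, 0.728, -0.685, -0.039]
force: [0.7, -0.7, -0.3]
opening: 0.0508
```

```bash
python3 -c "
from st import *
where();rows([.56,.28,.19],-75,.2);look('w32');im=snapshot('top');zoom(im,195,100,475,340,2.8,'pics/t13.png')"
```

```text
st xy -36.3 229.5 z 198.1 head err -0.16952930587845572 open 0.05082647510020161 F [ 0.7 -0.7 -0.3] t 51.9833
heading 175.6 d=[20.2 25.9 -8.1] dyaw 109.4 n=17 tool-y [-0.028  0.062 -0.998]
[[0.2,[-0.0011,0.0005,-0.0016],-6.4],[0.2,[-0.0013,0.0005,-0.0015],-6.4],[0.2,[-0.0014,0.0005,-0.0013],-6.4],[0.2,[-0.0015,0.0005,-0.0011],-6.4],[0.2,[-0.0017,0.0005,-0.0010],-6.4],[0.2,[-0.0018,0.0005,-0.0008],-6.4],[0.2,[-0.0018,0.0005,-0.0006],-6.4],[0.2,[-0.0019,0.0005,-0.0004],-6.4]]
[[0.2,[-0.0019,0.0005,-0.0001],-6.4],[0.2,[-0.0019,0.0005,0.0001],-6.4],[0.2,[-0.0019,0.0005,0.0003],-6.4],[0.2,[-0.0019,0.0005,0.0005],-6.4],[0.2,[-0.0018,0.0005,0.0007],-6.4],[0.2,[-0.0017,0.0005,0.0009],-6.4],[0.2,[-0.0016,0.0005,0.0011],-6.4],[0.2,[-0.0014,0.0005,0.0013],-6.4]]
[[0.2,[-0.0013,0.0005,0.0014],-6.4]]
```

View pics/w32.png

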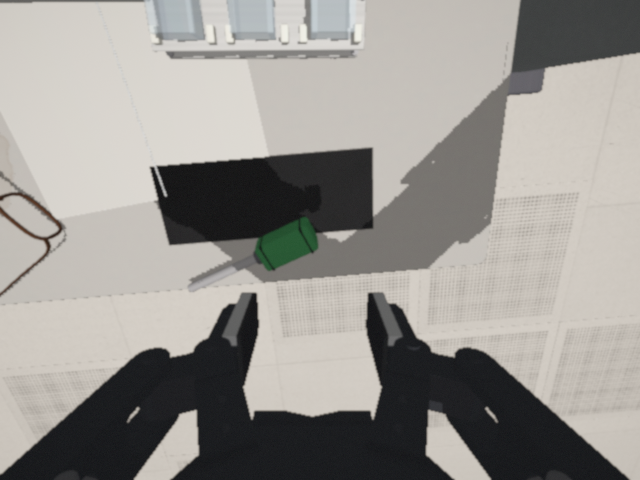

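View pics/t13.png

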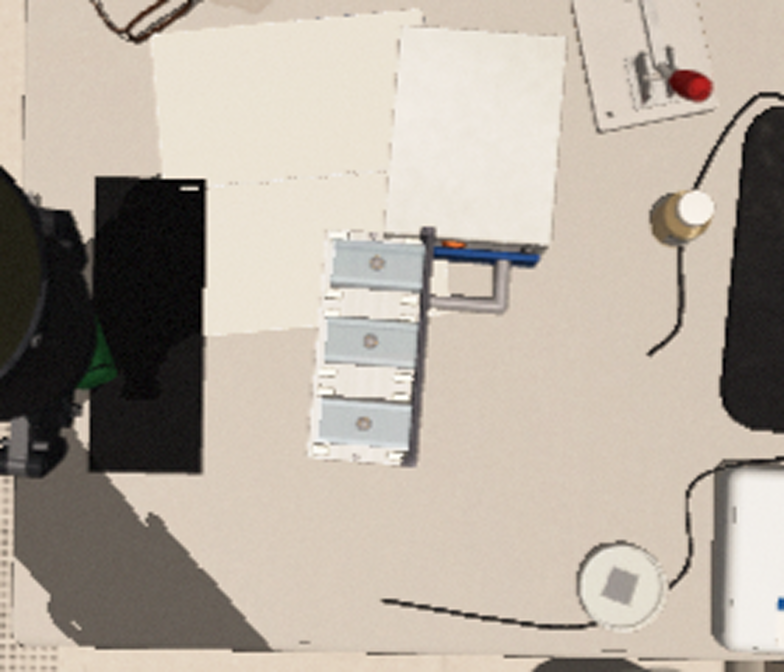

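```bash
python3 -c "
from st import *
im=snapshot('top');cv2.imwrite('pics/top_now.png',im);zoom(im,335,175,395,235,10,'pics/z16.png')
b=cv2.imread('pics/t11.png');cv2.imwrite('pics/z17.png',cv2.resize(b[480:600,220:460],None,fx=3,fy=3))"
```

```text
(no output)
```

View pics/z16.png

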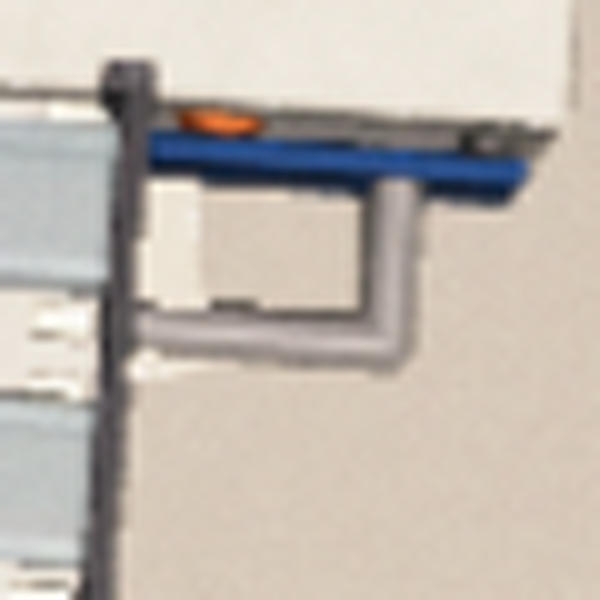

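View pics/z17.png

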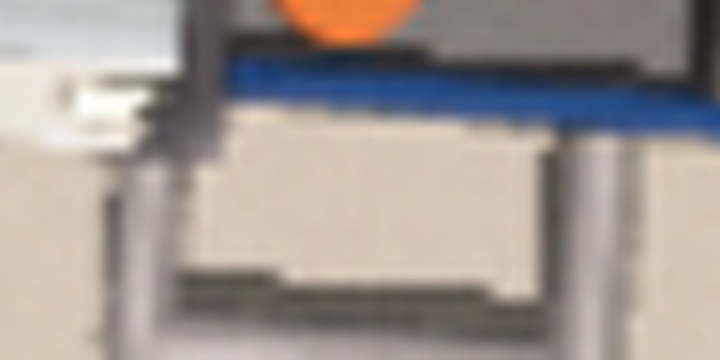

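```bash
python3 -c "
from st import *
a=back('top',[[368.3,261.6]],.034)[0];b=back('top',[[375,189.9]],.034)[0];print(a,b,np.linalg.norm(a-b))
for x in (.0,): pass
print(proj('top',S(p,[[77,-30,34],[77,-30,65],[75,-30,34],[70,-30,34]])))"
```

```text
[ 4.90017908e-01 -2.89452825e-04  3.40000000e-02] [ 0.63300237 -0.01170585  0.034     ] 0.14343950003935663
[[375.70478915 189.71738808]
 [377.35425192 187.16433582]
 [375.61685211 190.71300633]
 [375.39695944 193.2026189 ]]
```

```bash
python3 -c "
from st import *
s=json.load(open('w32.json'))
im=cv2.imread('pics/w32.png'); zoom(im,180,205,330,300,5,'pics/z18.png')
B=back('wrist',[[191,288],[258,258.5]],.017,s); d=(B[0]-B[1])[:2]; print(np.linalg.norm(d)); d/=np.linalg.norm(d)
print('heading',np.degrees(np.arctan2(d[1],d[0])),'grip from tip',B[0][:2]-.12*d, B[1][:2]-.032*d, B)
print('grip top', back('wrist',[[287,243]],.03,s))
print(back('wrist',[[170,243],[373,228],[20,301],[480,266]],.0,s))"
```

```text
0.08144383801138526
heading 20.205666200403666 grip from tip [0.55866833 0.29412706] [0.56482102 0.2963915 ] [[0.67128339 0.33557398 0.017     ]
 [0.5948517  0.30744401 0.017     ]]
grip top [[0.56175769 0.28748579 0.03      ]]
[[0.68906051 0.28824397 0.        ]
 [0.47016929 0.29055195 0.        ]
 [0.87253703 0.34295031 0.        ]
 [0.34798505 0.34766074 0.        ]]
```

View pics/z18.png

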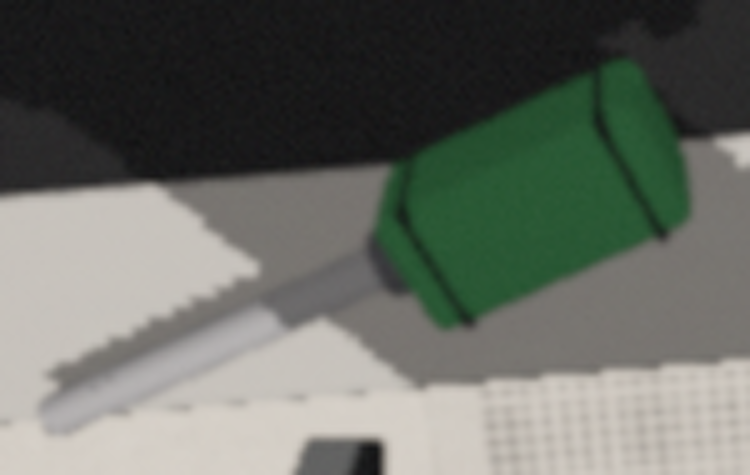

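Call:
send_rows(steps=[[0.2, [-0.001, 0, -0.0025], -6.6], [0.2, [-0.001, 0, -0.0025], -6.6], [0.2, [-0.0015, 0, -0.002], -6.6], [0.2, [-0.002, 0, -0.002], -6.6], [0.2, [-0.002, 0, -0.0015], -6.6], [0.2, [-0.0025, 0, -0.001], -6.6], [0.2, [-0.0025, 0, -0.001], -6.6], [0.2, [-0.0025, 0, -0.0005], -6.6]])

```text
time_s: 52.8
ee_pos: [0.5513, 0.2597, 0.1924]
tcp_rot: [-0.301, 0.663, -0.618, 0.296]
force: [-0.4, -0.3, 0.2]
opening: 0.0514
```

Call:
send_rows(steps=[[0.2, [-0.0025, 0, 0], -6.6], [0.2, [-0.0025, 0, 0], -6.6], [0.2, [-0.0025, 0, 0.0005], -6.6], [0.2, [-0.0025, 0, 0.001], -6.6], [0.2, [-0.002, 0, 0.001], -6.6], [0.2, [-0.002, 0, 0.0015], -6.6], [0.2, [-0.002, 0, 0.002], -6.6], [0.2, [0, 0, 0], -4]])

```text
time_s: 53.47
ee_pos: [0.5646, 0.261, 0.1874]
tcp_rot: [-0.545, 0.465, -0.422, 0.556]
force: [-0.2, -1.3, -0.3]
opening: 0.0512
```

Call:
send_rows(steps=[[0.2, [0, 0, 0], 0]])

```text
time_s: 53.55
ee_pos: [0.5648, 0.2596, 0.1867]
tcp_rot: [-0.545, 0.465, -0.422, 0.556]
force: [-0.3, -0.3, 0.2]
opening: 0.0515
```

```bash
python3 -c "
from st import *
where();rows([.561,.295,.1],-70,.2);im,s=look('w33');zoom(im,220,20,460,300,2.5,'pics/z19.png')"
```

```text
st xy -11.7 236.8 z 186.7 head err 106.56785082753538 open 0.05151353513890157 F [-0.3 -0.3  0.2] t 53.55
heading -77.7 d=[ -3.8  35.4 -86.7] dyaw 7.7 n=3 tool-y [-0.038  0.05  -0.998]
[[0.2,[-0.0101,0.0295,0.0020],-2.6],[0.2,[-0.0100,0.0295,0.0025],-2.6],[0.2,[-0.0099,0.0295,0.0030],-2.6]]
```

View pics/w33.png

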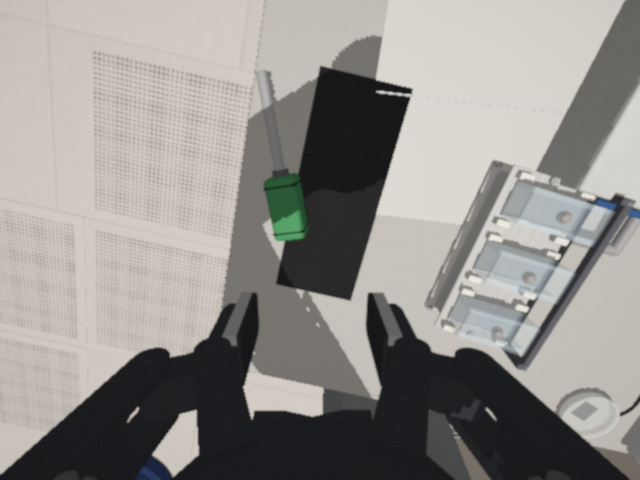

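```bash
python3 -c "
from st import *
s=json.load(open('w33.json'))
B=back('wrist',[[263,72],[280,173]],.017,s); d=(B[0]-B[1])[:2]; print(np.linalg.norm(d)); d/=np.linalg.norm(d)
print('heading',np.degrees(np.arctan2(d[1],d[0])),'grip from tip',B[0][:2]-.12*d, B[1][:2]-.032*d)
print('grip top', back('wrist',[[284,210]],.03,s))"
```

```text
0.08536419481318036
heading 20.197957719845995 grip from tip [0.56111071 0.29335288] [0.56358443 0.29426293]
grip top [[0.56337647 0.29400685 0.03      ]]
```

Call:
send_rows(steps=[[0.2, [-0.01, 0.026, 0.002], -2.6], [0.2, [-0.009, 0.026, 0.002], -2.6], [0.2, [-0.009, 0.026, 0.003], -2.6], [0.2, [0, 0.01, 0], 0], [0.2, [0, 0, 0], 0], [0.2, [0, 0, 0], 0]])

```text
time_s: 54.1
ee_pos: [0.5631, 0.2884, 0.0988]
tcp_rot: [-0.568, 0.431, -0.39, 0.583]
force: [0.4, 0.0, 0.2]
opening: 0.0512
```

```bash
python3 -c "
from st import *
where();rows([.563,.294,.05],-69.8,.2)"
```

```text
st xy -15.6 265.4 z 98.8 head err 113.22875883113528 open 0.05120990872709238 F [0.4 0.  0.2] t 54.1
heading -71.0 d=[ -0.1   5.6 -48.8] dyaw 1.2 n=2 tool-y [-0.034  0.051 -0.998]
[[0.2,[-0.0012,0.0245,0.0013],-0.6],[0.2,[-0.0012,0.0245,0.0013],-0.6]]
```

Call:
send_rows(steps=[[0.2, [-0.002, 0.022, 0.001], -0.6], [0.2, [-0.002, 0.022, 0.001], -0.6], [0.2, [0, 0.008, 0], 0], [0.2, [0, 0, 0], 0], [0.2, [0, 0, 0], 0]])

```text
time_s: 54.52
ee_pos: [0.5664, 0.2942, 0.0549]
tcp_rot: [-0.567, 0.425, -0.389, 0.589]
force: [0.5, 0.6, 0.5]
opening: 0.0509
```

```bash
python3 -c "
from st import *
where();rows([.563,.294,.012],-69.8,.2);look('w34')"
```

```text
st xy -12.7 271.5 z 54.9 head err 113.91662490176282 open 0.050945480715768564 F [0.5 0.6 0.5] t 54.5167
heading -70.4 d=[ -3.4  -0.2 -42.9] dyaw 0.6 n=2 tool-y [-0.024  0.055 -0.998]
[[0.2,[0.0008,0.0214,-0.0015],-0.3],[0.2,[0.0008,0.0214,-0.0015],-0.3]]
```

View pics/w34.png

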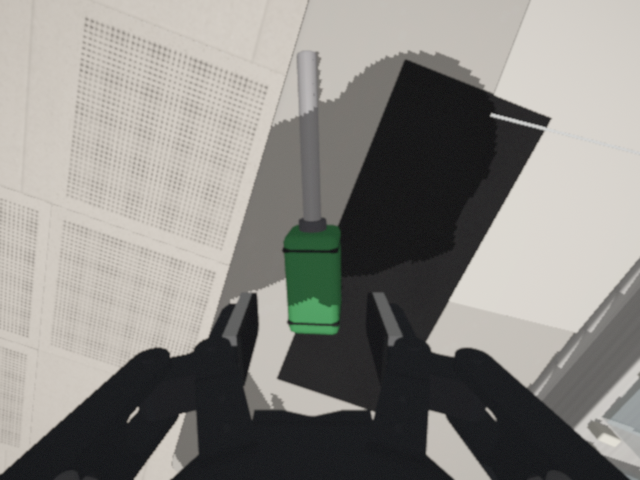

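Call:
send_rows(steps=[[0.2, [0.0005, 0.017, -0.002], -0.8], [0.2, [0.0005, 0.014, -0.001], -0.8], [0.2, [0, 0.009, 0], 0], [0.2, [0, 0.002, 0], 0], [0.2, [0, 0, 0], 0]])

```text
time_s: 54.98
ee_pos: [0.5666, 0.2958, 0.0187]
tcp_rot: [-0.568, 0.416, -0.383, 0.598]
force: [0.3, -0.4, 0.9]
opening: 0.0513
```

```bash
python3 -c "
from st import *
where();rows([.563,.294,.012],-69.0,.2)"
```

```text
st xy -12.7 273.1 z 18.7 head err 115.5039002792243 open 0.051296994980996005 F [ 0.3 -0.4  0.9] t 54.9833
heading -68.8 d=[-3.6 -1.8 -6.7] dyaw -0.2 n=1 tool-y [-0.015  0.061 -0.998]
[[0.2,[0.0008,0.0067,-0.0041],0.2]]
```

Call:
send_rows(steps=[[0.2, [0, 0.006, -0.003], 0], [0.2, [0, 0, 0], 0], [-1, [0, 0, 0], 0], [-1, [0, 0, 0], 0], [-1, [0, 0, 0], 0], [-1, [0, 0, 0], 0], [-1, [0, 0, 0], 0]])

```text
time_s: 55.57
ee_pos: [0.5641, 0.2955, 0.0141]
tcp_rot: [-0.568, 0.416, -0.383, 0.598]
force: [-0.0, 0.5, 0.0]
opening: 0.0292
```

```bash
python3 -c "
from st import *
where();rows([.572,.247,.05],-88,-1)"
```

```text
st xy -15.1 272.6 z 14.1 head err 115.48653135373036 open 0.029202819750908597 F [-0.   0.5  0. ] t 55.5667
heading -68.8 d=[  7.9 -48.5  35.9] dyaw -19.2 n=3 tool-y [-0.013  0.062 -0.998]
[[-1,[0.0153,-0.0130,-0.0033],6.4],[-1,[0.0155,-0.0130,-0.0015],6.4],[-1,[0.0156,-0.0130,0.0002],6.4]]
```

Gripped. Lift, swing to the mat's centre.

Call:
send_rows(steps=[[-1, [0, -0.015, 0], 0], [-1, [0.005, -0.02, -0.002], 4], [-1, [0.015, -0.01, -0.002], 5], [-1, [0.015, 0, -0.001], 5], [-1, [0.01, 0, 0], 5], [-1, [0, 0, 0], 0], [-1, [0, 0, 0], 0]])

```text
time_s: 56.15
ee_pos: [0.5692, 0.2458, 0.0556]
tcp_rot: [-0.495, 0.513, -0.474, 0.517]
force: [0.7, 0.6, -1.9]
opening: 0.0293
```

```bash
python3 -c "
from st import *
where();rows([.570,.247,.02],-88,-1);look('w35')"
```

```text
st xy -6.3 223.4 z 55.6 head err 95.70630846686743 open 0.029306094779852247 F [ 0.7  0.6 -1.9] t 56.15
heading -88.6 d=[  0.8   1.2 -35.6] dyaw 0.6 n=1 tool-y [-0.017  0.06  -0.998]
[[-1,[0.0010,0.0356,0.0014],-0.6]]
```

View pics/w35.png

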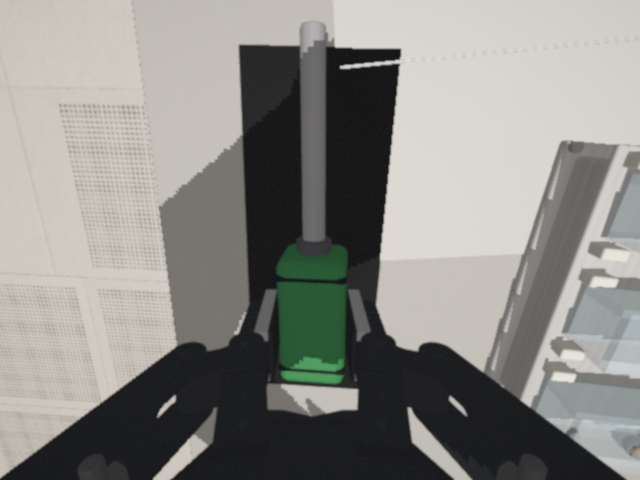

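Call:
send_rows(steps=[[-1, [0.001, 0.014, 0.001], -0.5], [-1, [0.001, 0.014, 0], 0], [-1, [0, 0.005, 0], 0], [-1, [0, 0, 0], 0], [-1, [0, 0, 0], 0]])

```text
time_s: 56.62
ee_pos: [0.5693, 0.2484, 0.0211]
tcp_rot: [-0.5, 0.507, -0.469, 0.522]
force: [1.0, 0.0, -1.3]
opening: 0.0291
```

```bash
python3 -c "
from st import *
where();rows([.570,.247,.015],-88,-1)"
```

```text
st xy -6.4 226.0 z 21.1 head err 96.85444142043326 open 0.029125316125730123 F [ 1.   0.  -1.3] t 56.6167
heading -87.4 d=[ 0.7 -1.4 -6.1] dyaw -0.6 n=1 tool-y [-0.018  0.059 -0.998]
[[-1,[0.0018,0.0060,0.0008],0.6]]
```

Call:
send_rows(steps=[[-1, [0, 0.003, 0], 0], [-1, [0, 0.002, 0], 0], [-1, [0, 0.001, 0], 0], [-1, [0, 0, 0], 0]])

```text
time_s: 56.95
ee_pos: [0.5698, 0.2499, 0.0165]
tcp_rot: [-0.5, 0.506, -0.469, 0.523]
force: [-0.2, 0.0, -1.3]
opening: 0.0291
```

```bash
python3 -c "
from st import *
where()"
```

```text
st xy -6.0 227.6 z 16.5 head err 96.99949088166926 open 0.029119844781574002 F [-0.2  0.  -1.3] t 56.95
```

Call:
send_rows(steps=[[-1, [0, 0.0015, 0], 0], [-1, [0, 0.001, 0], 0], [-1, [0, 0.001, 0], 0]])

```text
time_s: 57.2
ee_pos: [0.5708, 0.2505, 0.0158]
tcp_rot: [-0.499, 0.506, -0.469, 0.524]
force: [-1.3, -0.8, 2.8]
opening: 0.0298
```

```bash
python3 -c "
from st import *
where()"
```

```text
st xy -5.1 228.2 z 15.8 head err 97.0499417867461 open 0.029784733022919518 F [-1.3 -0.8  2.8] t 57.2
```

Contact with the mat (force now upward). Release and rise.

Call:
send_rows(steps=[[0.1, [0, 0, 0], 0], [0.1, [0, 0, 0], 0], [0.1, [0, 0, 0], 0], [0.1, [-0.002, -0.02, 0], 0], [0.1, [-0.002, -0.035, 0], 0], [0.1, [-0.002, -0.035, 0], 0], [0.1, [-0.002, -0.035, 0], 0], [0.1, [0, -0.03, 0], 0]])

```text
time_s: 57.87
ee_pos: [0.569, 0.2471, 0.1658]
tcp_rot: [-0.504, 0.508, -0.468, 0.519]
force: [1.1, 0.9, -0.1]
opening: 0.0468
```

```bash
python3 -c "
from st import *
where();im,s=look('w36')"
```

```text
st xy -6.6 224.6 z 165.8 head err 96.94468451968186 open 0.046795077916728794 F [ 1.1  0.9 -0.1] t 57.8667
```

View pics/w36.png

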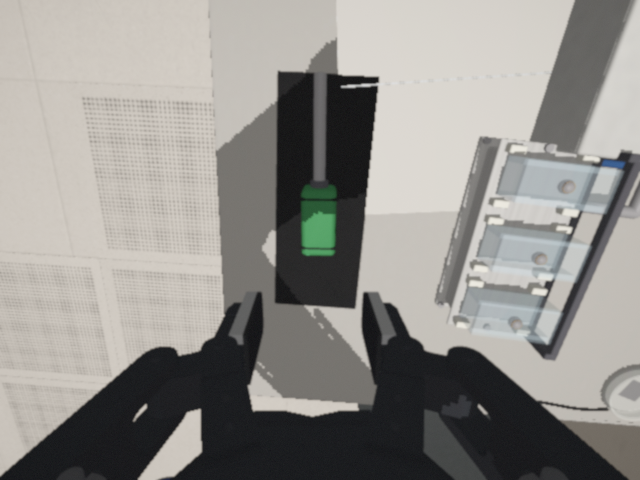

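```bash
python3 -c "
from st import *
im=snapshot('top');cv2.imwrite('pics/topf.png',im);zoom(im,195,100,475,340,2.8,'pics/t14.png');zoom(im,335,175,395,235,10,'pics/z20.png');im=snapshot('side');zoom(im,170,190,480,390,2.5,'pics/s14.png')"
```

```text
(no output)
```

View pics/t14.png

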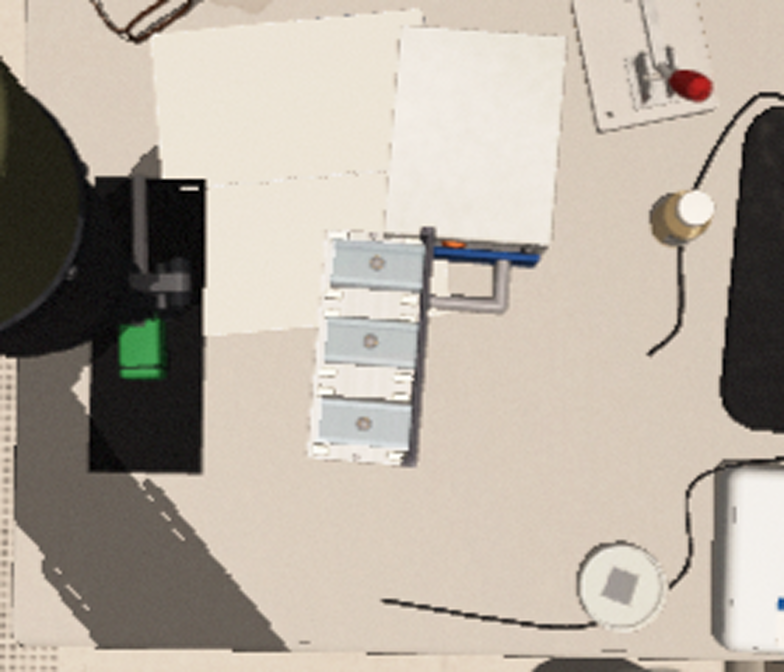

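View pics/s14.png

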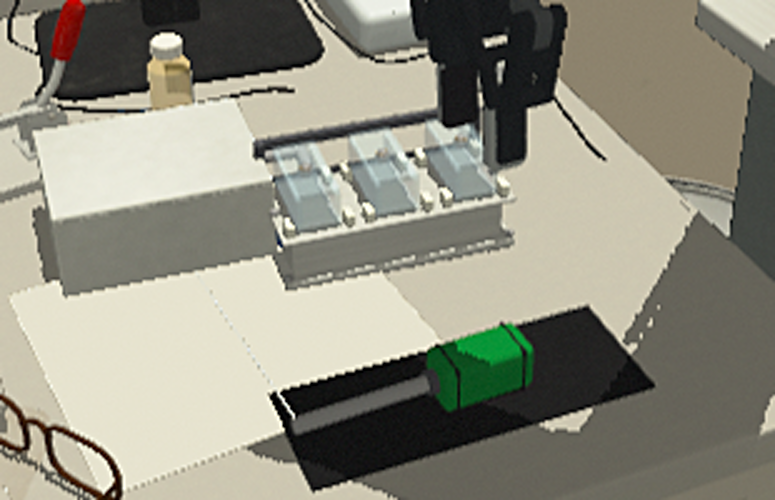

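```bash
python3 -c "
from station import *
print(finish_job())"
```

```text
the job is handed in; nothing more can be done
None
```

The job is handed in at about 58 s of the 210 s allowed. All three tubes held plugs. Each now lies empty in a lane, and its plug was pushed into the drawer with the rod.

- **Sequence:** I pulled the drawer to its stop and laid the tubes in the lanes. I pushed the plugs out one at a time and checked in the top camera that all three were in the drawer. Then I set the rod on the mat and pushed the drawer shut.
- **Rod disturbed:** After the drawer was shut, the rod turned out to have been knocked to the mat's edge. I picked it up again and laid it along the middle of the mat; the last pictures show its grip fully on the mat.
- **Drawer:** It met a hard stop at about 17 N. The travel read from the pictures is 143.4 mm of the nominal 144, within my measuring error. An earlier wrist-camera reading put the handle about 4 mm short of the expected shut position. That camera had read about 2 mm low at the first grasp, so I trusted the hard stop and the top camera.
- **Plugs after shutting:** One plug is still visible through the slot above the drawer front. The other two are hidden inside the cabinet.
- **Bystanders:** The dish and the small bottle look unmoved in the final pictures. I judged this by eye and did not measure it.

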